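# Load the rock-section scanner

### The arm

A 7-joint arm with a two-finger parallel gripper is mounted at the origin on the work surface. World frame = base frame: x ahead of the robot, y to its left, z up, the work surface at z = 0. Lengths are in m, angles in rad, forces in N, time in s.
With the tool pointing down it reaches from about 0.4 to 0.875 m from the base axis. Payload 19.3 kg.
Tool frame: the origin (TCP) lies midway between the tips of the shut fingers; the grasp point (between the pads) lies 19 mm behind it (robot.pinch_z is the distance from the TCP to the grasp point, in m); x points along the fingers, z is the direction in which the jaws open and shut, and the axes are right-handed (so a half turn about x gives the same grasp; the last joint's range is limited). The gripper opens to 85 mm and grips with 20 to 120 N. Pads are 22 mm wide; open, the fingers measure 114 mm over their backs; the gripper's body (76 mm by 85 mm) begins 54 mm behind the grasp point. The pads swing forward as they close: fully open they stand 13 mm farther back than shut.
Start: joints at [1.034, 0.521, -0.036, 1.599, 0.021, 1.021, -0.113], TCP at [0.281, -0.558, 0.207] pointing down, gripper open.
Joint ranges: [-2.91, 2.91], [-0.3, 2.13], [-1.5, 1.42], [0.17, 2.43], [-1.26, 4.41], [0.16, 1.93], [-2.52, 2.52]. Speed limits (rad/s): [1.89, 1.89, 2.39, 2.39, 3.01, 3.01, 3.01].

### API

Orientations are given as a unit quaternion [x, y, z, w].
In Python, from rig import robot gives the robot as it stands.
- The arm moves only by the shell command python3 -m inch 'ROWS' [OPENING] [FORCE]. ROWS is text: rows parted by semicolons, each of 6 numbers parted by spaces: the shift along the tool's x, y, z in cm, then the turn, a rotation vector about the tool's x, y, z in units of 6 degrees (1.0 is 6 degrees). In form: x y z wx wy wz; .... A call has exactly 10 rows; each row is the pose to reach, as a shift and turn from the pose commanded when the call began, along the tool's axes at that moment; what a row does not reach only later rows make up. A row lasts 1/12 s, in which the tool goes at most 41.7 mm and 7.16 degrees, less where a joint would pass 70% of its speed; a pose out of reach is approached as far as the arm can. A call with a gripper value outside its range is refused whole. OPENING is the opening, from 0 (shut) to 1 (fully open), set as the call begins (- or left out, the last holds). The fingers move at their own pace and stop on an object; FORCE is the grip in N (left out, the last holds). Time passes only in rows, so rows that repeat a pose let the fingers close, or fill a call up. It gives the time, the measured TCP pose, the force and the opening at its end, in the units of the state.
- robot.state(): the state, without advancing time (a new reading comes with each control period).
- robot.capture(name): name is "scene" or "top" or "wrist"; returns a dict with "pixels" (400x640x3 uint8, red, green, blue), "mtx" (3x3 intrinsics, pixels), "dist" ([k1, k2, p1, p2, k3] as OpenCV has them; the pictures are not rectified), "rvec" (rotation vector, rad) and "tvec" (3), from world to camera coordinates, as OpenCV has them. Camera axes: x right, y down, z forward; pixel columns grow to the right and rows downward; lengths in m; the calibration is good to about 2 mm. A picture is of the moment at which its call begins. There is no depth.
- robot.finish_job(): hands the job in, once; it reports no verdict.
Trained networks look in a picture, given as the dict that the camera call returned (one of the last four; its "shot" number tells which), for a name from the list of things; names that differ only in an ending like _2 or _b are one class to them, and where a whole thing is asked for, a point or a joint stands for the part that bears it (a point fixed in the world has none). Each returns a list of dicts, best first, with "p" (0 to 1); they miss things now and then, are a little off and sometimes report something else, mostly with a low value. They report only what shows in the picture. A call takes as long as a camera call. They do not tell look-alikes from the thing itself.
- robot.spot_in(picture, name): "at" ([column, row] in pixels, amid what is visible of it).
- robot.cut_out(picture, name): "region" (400x640 bool, what is visible of it) and "at" ([column, row] in pixels, amid what is visible of it).
- robot.pinpoint(picture, name): "at" ([column, row] in pixels: a listed point, or the origin of a listed thing).
The state is a dict: "t": time; "qpos": joint angles; "joint_velocities": joint speeds; "tau": joint torques, N m; "eef_pos": TCP position; "ee_rot": TCP orientation; "ft_force": force on the tool from outside, world axes, zero at the start; "wrist_torque": the same for the moment, N m; "width": finger opening in m.
Only numpy, scipy, OpenCV 4.12 (cv2) and the standard library are available. Lean on these libraries where they do the work, as an engineer would, in place of code of your own. Each camera call takes 0.05 s, during which the arm holds its last target.

### The job

Load the rock sections into the scanner: draw every section that is in the metal drying rack straight up out of its slot and stand it in a slot of the grey slotted carrier, one to a slot, bottomed in the slot, while the carrier is still out on the table. Then swing the scanner's latch bar out of the way if it still bars the bay, slide the loaded carrier along the table (do not lift or tip it) into the scanner's loading bay until it is fully home against the back stop, and swing the latch bar fully shut behind it. Do not let a section fall over, and leave the rocks, jar, dish and brush on the table where they are.

Things in the scene. Friction and masses are not known exactly. Their poses are not given: they have to be found in the camera images.
- section0: one of four alike rock sections (None when absent; three or four are present): upright plate 80 mm wide (x), 9 mm thick (y), 90 mm high, 120 g, rock on glass. Origin: centre of its lower edge, z up. It starts in a slot of the rack, its lower edge 6 mm and its top 96 mm above the table: the upper 40 mm are free, to be gripped across the thickness.
- section1: one of four alike rock sections (None when absent; three or four are present): upright plate 80 mm wide (x), 9 mm thick (y), 90 mm high, 120 g, rock on glass. Origin: centre of its lower edge, z up. It starts in a slot of the rack, its lower edge 6 mm and its top 96 mm above the table: the upper 40 mm are free, to be gripped across the thickness.
- section2: one of four alike rock sections (None when absent; three or four are present): upright plate 80 mm wide (x), 9 mm thick (y), 90 mm high, 120 g, rock on glass. Origin: centre of its lower edge, z up. It starts in a slot of the rack, its lower edge 6 mm and its top 96 mm above the table: the upper 40 mm are free, to be gripped across the thickness.
- section3: one of four alike rock sections (None when absent; three or four are present): upright plate 80 mm wide (x), 9 mm thick (y), 90 mm high, 120 g, rock on glass. Origin: centre of its lower edge, z up. It starts in a slot of the rack, its lower edge 6 mm and its top 96 mm above the table: the upper 40 mm are free, to be gripped across the thickness.
- rack: fixed aluminium drying rack, 110 mm (its x) by 192 mm (its y), 56 mm high, floor 6 mm above the table. Four slots run along its x, centred at y = -69, -23, +23, +69 mm, each 14 mm wide, 98 mm long, open at the top. Origin: centre of its underside.
- carrier: loose grey block, 106 mm (x) by 192 mm (y), 60 mm high, 0.28-0.46 kg, slides on the table; its +y points roughly away from the scanner. Four slots open on top run along x, at y = -72, -24, +24, +72 mm, 15 mm wide, 90 mm long, mouths chamfered 3 mm, floor 6 mm above the table; a section in one rises to 96 mm and may lean a little. Push on the faces, about 40 mm up. Origin: centre of underside.
- scanner: fixed grey scanner (170 mm high) and its bay. Origin: where the carrier's origin lies when fully home, x and y axes as the carrier's then. The bay opens to +y. Back stop at y = -96 mm, 45 mm high, housing behind it. Side guides 30 mm high, inner faces at x = -61 and +61 mm (8 mm play each side) up to y = +80 mm; then lips flare to about x = -75, +75 mm at y = +116 mm.
- latch (a joint): angle of the steel latch bar on its upright hinge (rad). 0 = shut, bar along scanner -x across the mouth, 8 mm from a home carrier. Grows to 2.2 as the free end swings out to +y, then +x; above 1.6 the mouth is clear. Starts 0.2 to 1.0. Stays where left (about 1 N at the pin). Bar 40 to 55 mm above the table, reach 102 mm. Pin at angle a: hinge + 90 mm x (-cos a, sin a) in scanner x, y.
- latch_pin (a point): top centre of the upright black round pin on the latch bar, 90 mm from the hinge: 14 mm in diameter, its top 125 mm above the table, standing 70 mm above the bar; it can be pinched from above or pushed.
- latch_hinge (a point): centre of the hinge of the latch bar, 55 mm above the table, at x = +90, y = +111 mm of the scanner.
- rock_a: grey hand specimen of rock, about 100 mm across and 60 mm high; a bystander, to be left alone. Origin: on its underside (brush: near the middle of its length).
- rock_b: reddish hand specimen of rock, about 100 mm across and 60 mm high; a bystander, to be left alone. Origin: on its underside (brush: near the middle of its length).
- jar: small jar, 54 mm in diameter, 75 mm high; a bystander, to be left alone. Origin: on its underside (brush: near the middle of its length).
- dish: shallow glass dish, 90 mm across, 22 mm high; a bystander, to be left alone. Origin: on its underside (brush: near the middle of its length).
- brush: flat brush, 160 mm long, lying on the table; a bystander, to be left alone. Origin: on its underside (brush: near the middle of its length).
Mind the look-alikes: they are no part of the job. What is shaped like the section3 but turquoise is not meant. What is shaped like the carrier but yellow is not meant.

How it is judged:
By the outcome, as a careful person would: the job done as asked, in the order asked, and still so for the second after the job is handed in, with the robot touching nothing.
Of section0, section1, section2, section3 only 3 to 4 are there at a start; the rules pass over those that are not, and their reading is None.
At some moment in a run one of carrier may be knocked a few centimetres aside while the robot is not near it.
It also fails if it takes over 208 s, if anything falls off the work surface, if the arm or the gripper's body presses on something with over 40 N, if the wrist force passes 120 N, or if a joint passes its speed limit or range.

## Working session

There is one attempt and no reset: what is moved stays moved. The work goes in short steps, Python scripts to look and compute and a shell command to move; the robot and the scene stay as the last step left them, time stands still between calls to the robot, and variables do not carry over. Pictures are saved under pics/ and viewed, and the job is handed in when it is done.

```bash
ls -la; mkdir -p pics
python3 - <<'E'
from rig import robot
import cv2
s=robot.state(); print(s)
for n in ["scene","top","wrist"]:
    c=robot.capture(n); cv2.imwrite(f"pics/{n}0.png",c["pixels"][:,:,::-1]); print(n,c["mtx"].tolist(),c["dist"],c["rvec"],c["tvec"],c["shot"])
E
```

```text
total 12
drwxr-xr-x  3 agent agent 4096 Dec  7 04:44 .
drwxr-xr-x 23 root  root  4096 Dec  7 04:44 ..
drwxr-xr-x  2 agent agent 4096 Dec  7 04:44 pics
{'t': 0.0, 'qpos': array([ 1.03384496,  0.52201676, -0.03633282,  1.59997731,  0.02118641,
        1.02109737, -0.11279378]), 'joint_velocities': array([ 0.00026505,  0.00156271, -0.00027458, -0.00053568,  0.00062164,
        0.00079233, -0.00056333]), 'tau': array([-3.01493848e-03, -9.27135587e+01,  1.97840519e+00, -3.69940174e+01,
        1.76974945e-02,  8.25312920e-03, -4.16016746e-05]), 'eef_pos': array([ 0.28105739, -0.55784749,  0.20693496]), 'ee_rot': array([ 0.37100292,  0.60242268, -0.37062926,  0.60172892]), 'ft_force': array([-0.52916711,  0.59932245,  0.09838164]), 'wrist_torque': array([-0.02322083,  0.00384865, -0.04559845]), 'width': 0.08526398696989664}
scene [[451.7865581370963, 0.0, 321.59491431067903], [0.0, 451.7865581370963, 198.21161407831735], [0.0, 0.0, 1.0]] [-0.02306456  0.          0.          0.          0.        ] [ 2.28151089  1.29988209 -0.39670797] [-0.33384855 -0.29701432  1.70797391] 1
top [[370.20578518774295, 0.0, 319.60597969976436], [0.0, 370.20578518774295, 193.61467866027016], [0.0, 0.0, 1.0]] [-0.01042345  0.          0.          0.          0.        ] [ 2.15580933 -2.20720581  0.10312385] [0.1056482  0.5432385  1.05471578] 2
wrist [[276.91928123182004, 0.0, 318.9970811018628], [0.0, 276.91928123182004, 201.50603071633392], [0.0, 0.0, 1.0]] [-0.04336984  0.          0.          0.          0.        ] [-2.42760009  1.49545454  0.25233639] [-0.62261664 -0.04173077  0.38259408] 3
```

View pics/scene0.png

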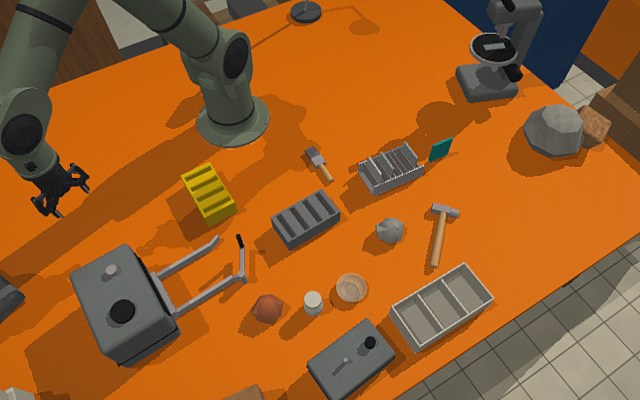

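View pics/top0.png

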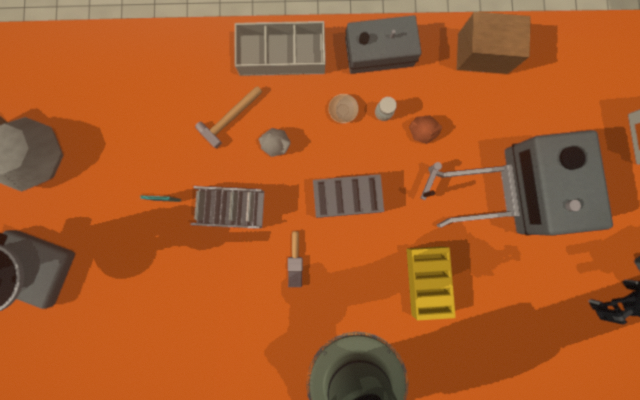

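View pics/wrist0.png

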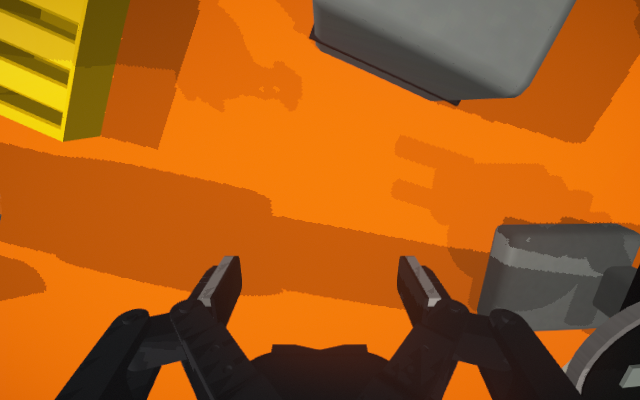

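The scene view shows the rack at about (390,168), the carrier at (306,218), the scanner at (125,300) with the latch at (240,260), and the yellow and turquoise decoys at (208,195) and (440,149). I'll zoom in on the rack, carrier and bay.

```bash
cat > h.py <<'E'
import numpy as np, cv2
from scipy.spatial.transform import Rotation as R
from rig import robot
def cap(n,save=None,crop=None,sc=4):
    c=robot.capture(n)
    if save: sv(c,save,crop,sc)
    return c
def sv(c,save,crop=None,sc=4,pts=None):
    im=c["pixels"][:,:,::-1].copy()
    if crop is None: crop=(0,0,640,400); sc=1.25
    x0,y0,x1,y1=crop
    im=cv2.resize(im[y0:y1,x0:x1],None,fx=sc,fy=sc,interpolation=cv2.INTER_CUBIC)
    if pts is not None:
        for poly in pts:
            p=((np.asarray(poly)-[x0,y0]+0.5)*sc).astype(int)
            cv2.polylines(im,[p.reshape(-1,1,2)],False,(0,255,0),1)
    cv2.imwrite(f"pics/{save}.png",im)
def proj(c,P):
    P=np.asarray(P,float).reshape(-1,3)
    return cv2.projectPoints(P,c["rvec"],c["tvec"],c["mtx"],np.asarray(c["dist"]))[0].reshape(-1,2)
def unproj(c,uv,z):
    uv=np.asarray(uv,float).reshape(-1,1,2)
    n=cv2.undistortPoints(uv,c["mtx"],np.asarray(c["dist"])).reshape(-1,2)
    Rm=cv2.Rodrigues(c["rvec"])[0]; C=-Rm.T@c["tvec"]
    d=np.c_[n,np.ones(len(n))]@Rm
    return C+d*((z-C[2])/d[:,2])[:,None]
def X(pose,P):
    x,y,a=pose; P=np.asarray(P,float).reshape(-1,3)
    return np.c_[x+np.cos(a)*P[:,0]-np.sin(a)*P[:,1], y+np.sin(a)*P[:,0]+np.cos(a)*P[:,1],P[:,2]]
def st():
    s=robot.state(); 
    Rm=R.from_quat(s["ee_rot"]).as_matrix()
    return s,Rm
def show():
    s,Rm=st(); np.set_printoptions(precision=4,suppress=True)
    print("t",round(s["t"],2),"pos",s["eef_pos"],"F",s["ft_force"],"w",round(s["width"],4)); print("x",Rm[:,0],"y",Rm[:,1],"z",Rm[:,2]); print("q",s["qpos"])
E
python3 - <<'E'
from h import *
c=cap("top"); sv(c,"t1",(180,160,400,235),3.6)
sv(c,"t2",(400,110,640,250),3.3)
d=cap("scene"); sv(d,"s1",(260,120,460,260),4); sv(d,"s2",(60,210,340,360),2.8)
show()
for n in ["section0","rack","carrier","scanner","latch_pin","latch_hinge"]:
    for cc,z in((c,0),(d,0)):
        for r in robot.pinpoint(cc,n)[:5]: print(n,r["at"],round(r["p"],2),unproj(cc,r["at"],dict(latch_pin=.125,latch_hinge=.055,section0=.006).get(n,0))[0])
E
```

```text
t 0.25 pos [ 0.2812 -0.558   0.2072] F [-0.2947  0.5826  0.5974] w 0.0852
x [-0.0003  0.0005 -1.    ] y [ 0.893   0.45   -0.0001] z [ 0.45   -0.893  -0.0005]
q [ 1.0338  0.5217 -0.0363  1.5997  0.0212  1.0211 -0.1128]
section0 [205.9, 207.2] 0.66 [0.5147 0.4282 0.006 ]
section0 [253.1, 210.7] 0.56 [0.5011 0.2895 0.006 ]
section0 [169.7, 195.9] 0.54 [0.5505 0.5351 0.006 ]
section0 [239.6, 205.9] 0.45 [0.5162 0.3291 0.006 ]
section0 [438.4, 154.8] 0.73 [0.5342 0.5534 0.006 ]
section0 [408.5, 162.1] 0.66 [0.5059 0.4434 0.006 ]
section0 [384.7, 176.8] 0.61 [0.515  0.3359 0.006 ]
section0 [372.3, 181.7] 0.59 [0.5102 0.288  0.006 ]
rack [231.9, 209.4] 0.85 [0.5067 0.3532 0.    ]
rack [390.7, 175.7] 0.88 [0.5186 0.3592 0.    ]
carrier [346.9, 198.0] 0.56 [0.5326 0.0118 0.    ]
carrier [429.1, 282.5] 0.55 [ 0.2793 -0.2212  0.    ]
carrier [388.9, 229.1] 0.66 [0.6876 0.2333 0.    ]
carrier [211.3, 199.2] 0.65 [ 0.2885 -0.2122  0.    ]
carrier [307.8, 222.2] 0.56 [0.5322 0.0227 0.    ]
carrier [313.9, 304.8] 0.35 [ 0.7819 -0.0981  0.    ]
scanner [208.2, 208.6] 0.39 [0.5107 0.4232 0.    ]
scanner [196.1, 278.2] 0.68 [ 0.5282 -0.3636  0.    ]
latch_pin [433.8, 192.4] 0.56 [ 0.533  -0.2081  0.125 ]
latch_pin [237.7, 233.7] 0.51 [ 0.5259 -0.2006  0.125 ]
latch_hinge [438.4, 166.5] 0.64 [ 0.6126 -0.2475  0.055 ]
latch_hinge [296.3, 257.8] 0.56 [0.3651 0.1622 0.055 ]
latch_hinge [242.8, 274.1] 0.55 [ 0.6143 -0.2382  0.055 ]
latch_hinge [411.5, 166.8] 0.37 [0.5533 0.4119 0.055 ]
```

View pics/t1.png

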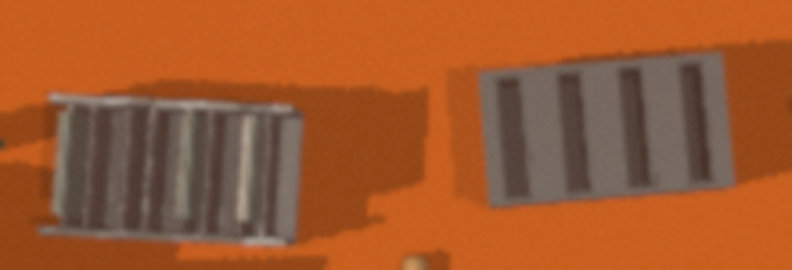

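View pics/s1.png

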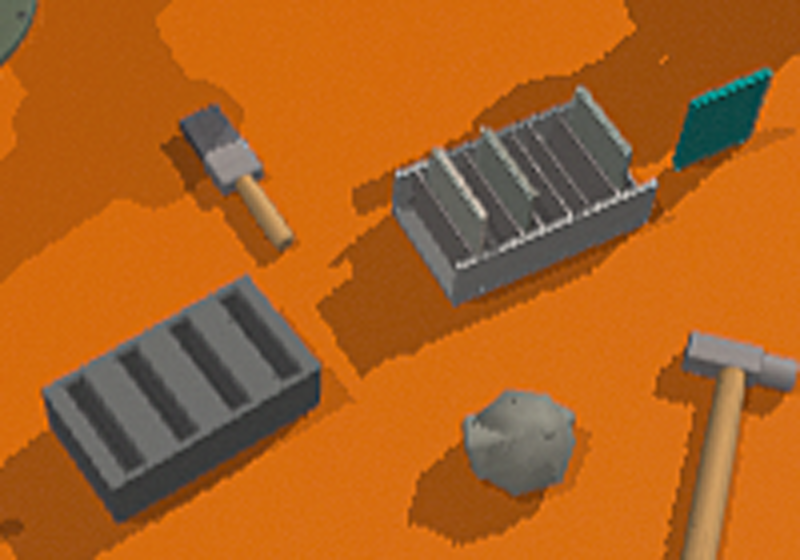

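View pics/t2.png

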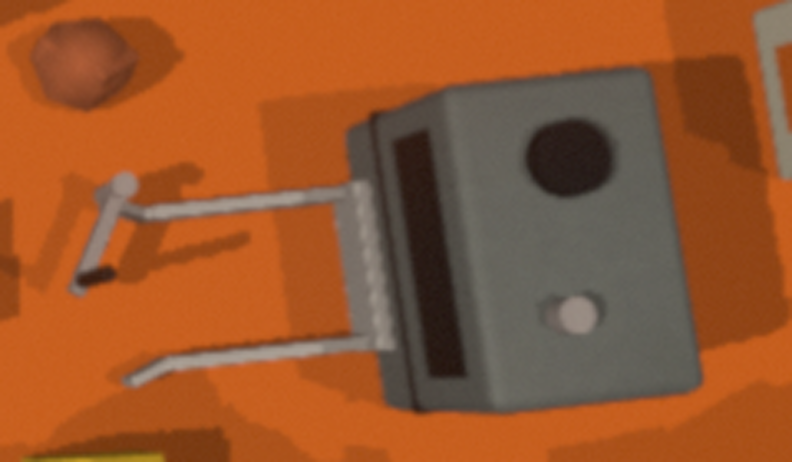

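The rack holds three sections (slots near y≈0.29, 0.335 and 0.43), and one slot is empty. The turquoise plate stands outside the rack. Next I'll fit poses from hand-picked corners.

```bash
cat > fit.py <<'E'
from h import *
from scipy.optimize import least_squares
# each obs: (cam, model point, pixel)
def fit(obs,p0):
    def f(p): return np.concatenate([(proj(c,X(p,m))[0]-uv) for c,m,uv in obs])
    r=least_squares(f,p0,loss='soft_l1'); return r.x,f(r.x).reshape(-1,2)
def box(pose,hx,hy,z):
    return X(pose,[[-hx,-hy,z],[hx,-hy,z],[hx,hy,z],[-hx,hy,z],[-hx,-hy,z]])
E
cat > a.py <<'E'
from fit import *
np.set_printoptions(precision=4,suppress=True)
c=cap("top"); d=cap("scene")
T=lambda u,v:np.array([u/3.6+180-.5,v/3.6+160-.5]); S=lambda u,v:np.array([u/4+260-.5,v/4+120-.5])
# carrier: image up=+x, image left=+y in top
h=.053;k=.096;z=.06
o=[(c,[h,k,z],T(480,72)),(c,[h,-k,z],T(722,53)),(c,[-h,-k,z],T(733,186)),(c,[-h,k,z],T(491,207)),
   (d,[-h,-k,z],S(45,395)),(d,[-h,k,z],S(248,277)),(d,[h,k,z],S(320,370)),(d,[h,-k,z],S(117,487)),(d,[h,-k,0],S(121,521))]
pc,r=fit(o,[.53,.01,0]); print("carrier",pc,np.degrees(pc[2])); print(r)
h=.055;z=.056
o=[(c,[h,k,z],T(52,97)),(c,[h,-k,z],T(300,108)),(c,[-h,-k,z],T(292,243)),(c,[-h,k,z],T(42,232)),
   (d,[-h,-k,z],S(397,175)),(d,[h,k,z],S(655,183)),(d,[h,-k,z],S(457,268)),(d,[h,-k,0],S(457,303))]
pr,r=fit(o,[.51,.355,0]); print("rack",pr,np.degrees(pr[2])); print(r)
U=lambda u,v:np.array([u/3.3+400-.5,v/3.3+110-.5])
pts=[]; ptd=[]
sl=lambda p,y,w,l,z:X(p,[[-l,y-w,z],[l,y-w,z],[l,y+w,z],[-l,y+w,z],[-l,y-w,z]])
for cc,L in((c,pts),(d,ptd)):
    L+= [proj(cc,box(pc,.053,.096,.06)),proj(cc,box(pr,.055,.096,.056))]
    for y in(-.072,-.024,.024,.072): L.append(proj(cc,sl(pc,y,.0075,.045,.06)))
    for y in(-.069,-.023,.069): L.append(proj(cc,sl(pr,y,.0045,.04,.096)))
sv(c,"o1",(180,160,400,235),3.6,pts); sv(d,"o2",(260,120,460,260),4,ptd)
E
python3 a.py
```

```text
carrier [0.5354 0.0145 0.0598] 3.426143558378936
[[-0.7665  0.0732]
 [-0.3082 -0.217 ]
 [ 0.3162  0.2089]
 [-0.7175  0.1051]
 [-0.6288 -0.7455]
 [-0.1411 -0.1829]
 [ 0.7283 -0.1968]
 [-0.8036  1.4653]
 [-0.339   1.7382]]
rack [ 0.5107  0.3555 -0.0665] -3.810989451363017
[[-0.1569 -0.2497]
 [-1.0926 -0.3733]
 [-1.0695  1.2411]
 [-0.1905  1.329 ]
 [-1.424   0.3463]
 [ 0.2809  0.7989]
 [ 0.0739  1.2545]
 [-1.3326  1.8452]]
```

View pics/o1.png

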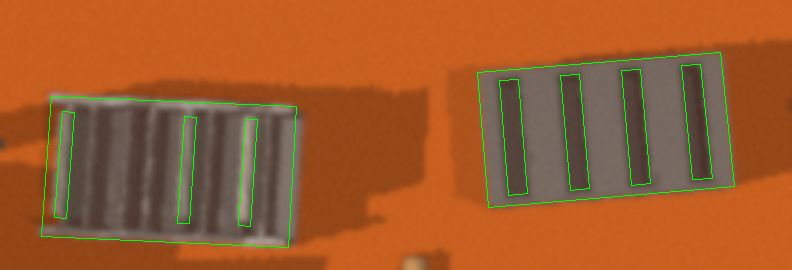

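View pics/o2.png

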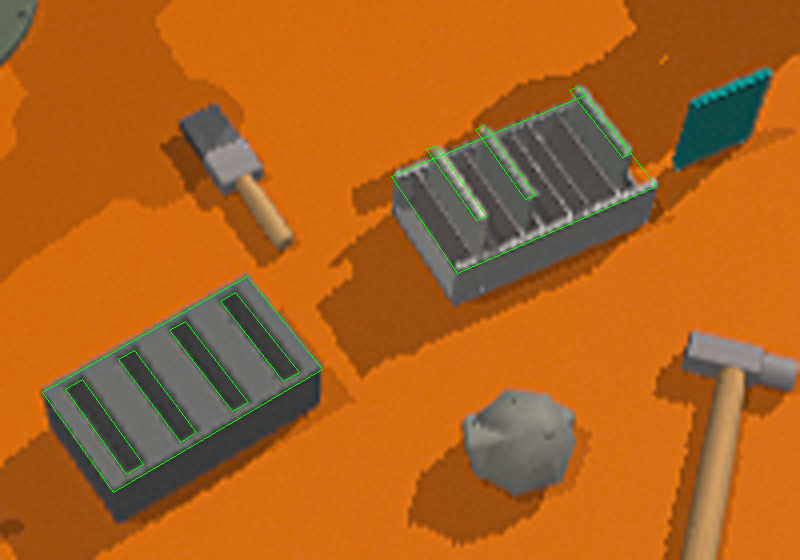

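View pics/s2.png

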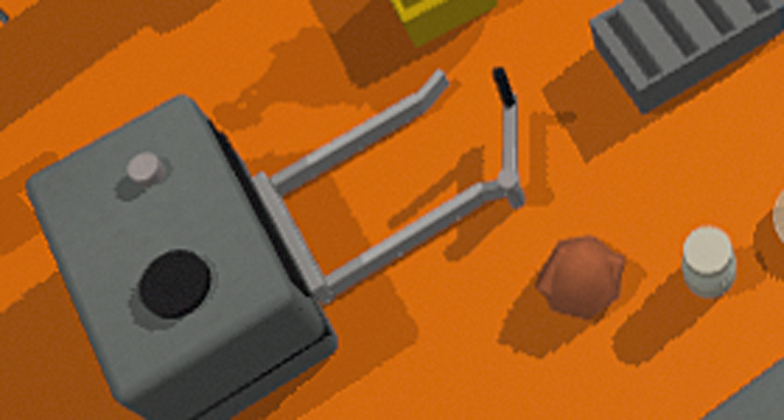

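```bash
cat >> h.py <<'E'
def go(x,y,z,zang=None,verbose=True):
    """shift (cm) and turn (6deg) in tool axes from measured pose to target pos; zang: world heading (deg) of tool z, tool x straight down"""
    s,Rm=st(); d=Rm.T@(np.array([x,y,z])-s["eef_pos"])*100
    w=np.zeros(3)
    if zang is not None:
        a=np.radians(zang); zz=np.array([np.cos(a),np.sin(a),0]); xx=np.array([0,0,-1.]); T=np.c_[xx,np.cross(zz,xx),zz]
        w=np.degrees(R.from_matrix(Rm.T@T).as_rotvec())/6
    if verbose: print("go",[x,y,z],"rows:",*np.round(d,2),*np.round(w,2))
    return d,w
E
python3 -c "
from h import *
show(); go(.42,-.2,.26,-93.8); go(.506,.287,.26,-93.8)"
```

```text
t 0.95 pos [ 0.2812 -0.5581  0.2075] F [ 0.1045 -0.2441  1.1197] w 0.0852
x [-0.  0. -1.] y [0.893 0.45  0.   ] z [ 0.45  -0.893 -0.   ]
q [ 1.0338  0.5214 -0.0363  1.5995  0.0212  1.0211 -0.1128]
go [0.42, -0.2, 0.26] rows: -5.25 28.51 -25.74 5.09 -0.0 0.0
go [0.506, 0.287, 0.26] rows: -5.25 58.1 -65.36 5.09 -0.0 0.0
```

```bash
python3 -m inch '-2 2 -2 0.5 0 0; -4 5 -4.5 1 0 0; -5.25 8 -7.2 1.5 0 0; -5.25 11 -10 2 0 0; -5.25 14 -12.6 2.5 0 0; -5.25 17 -15.3 3 0 0; -5.25 20 -18 3.5 0 0; -5.25 23 -20.7 4 0 0; -5.25 26 -23.4 4.5 0 0; -5.25 28.5 -25.7 5.09 0 0' 0.4 20; python3 -c "
from h import *
show(); go(.47,.1,.26,-93.8);go(.506,.287,.26,-93.8)"
```

```text
t: 1.78
eef_pos: [0.4208, -0.1978, 0.2603]
ee_rot: [0.517, 0.483, -0.516, 0.483]
ft_force: [1.4, -1.1, -0.4]
width: 0.0337
t 1.78 pos [ 0.4208 -0.1978  0.2603] F [ 1.3719 -1.0739 -0.3742] w 0.0337
x [ 0.0008 -0.     -1.    ] y [ 0.9977 -0.0674  0.0008] z [-0.0674 -0.9977 -0.    ]
q [ 0.4061  0.2057 -0.1106  1.9337  0.0265  1.0028 -1.3546]
go [0.47, 0.1, 0.26] rows: 0.03 2.9 -30.04 -0.01 -0.0 -0.01
go [0.506, 0.287, 0.26] rows: 0.04 5.23 -48.94 -0.01 -0.0 -0.01
```

Keeping this yaw would run joint 7 near its limit over the rack, so I'll use the half-turned grasp and turn back the other way while travelling.

```bash
python3 -m inch '0 0.5 -5 -1.15 0 0; 0 1 -10 -2.3 0 0; 0 1.5 -15 -3.45 0 0; 0 2 -20 -4.6 0 0; 0 2.5 -24 -5.75 0 0; 0 3 -28 -6.9 0 0; 0 3.5 -33 -8.05 0 0; 0 4 -38 -9.2 0 0; 0 4.5 -43 -10.35 0 0; 0 5.23 -48.94 -11.5 0 0'; python3 -m inch '0 0 0 -1.15 0 0; 0 0 0 -2.3 0 0; 0 0 0 -3.45 0 0; 0 0 0 -4.6 0 0; 0 0 0 -5.75 0 0; 0 0 0 -6.9 0 0; 0 0 0 -8.05 0 0; 0 0 0 -9.2 0 0; 0 0 0 -10.35 0 0; 0 0 0 -11.5 0 0';  python3 -m inch '0 0 0 -1.15 0 0; 0 0 0 -2.3 0 0; 0 0 0 -3.45 0 0; 0 0 0 -4.6 0 0; 0 0 0 -5.75 0 0; 0 0 0 -6.9 0 0; 0 0 0 -7 0 0; 0 0 0 -7 0 0; 0 0 0 -7 0 0; 0 0 0 -7 0 0'; python3 -c "
from h import *
show(); go(.506,.287,.26,86.2); c=cap('wrist','w1')"
```

```text
t: 2.62
eef_pos: [0.4913, 0.2122, 0.2603]
ee_rot: [0.15, 0.691, -0.15, 0.691]
ft_force: [0.5, -0.4, -0.3]
width: 0.0339
t: 3.45
eef_pos: [0.4914, 0.2101, 0.2601]
ee_rot: [-0.268, 0.654, 0.268, 0.654]
ft_force: [0.3, 0.5, 0.5]
width: 0.0344
t: 4.28
eef_pos: [0.4913, 0.2102, 0.26]
ee_rot: [-0.482, 0.517, 0.482, 0.517]
ft_force: [-0.1, -0.3, -0.6]
width: 0.0342
t 4.28 pos [0.4913 0.2102 0.26  ] F [-0.1477 -0.3118 -0.6354] w 0.0342
x [ 0.0001 -0.0001 -1.    ] y [-0.9976  0.0693 -0.0001] z [ 0.0693  0.9976 -0.0001]
q [ 0.177   0.4562 -0.9481  1.7417  0.4024  1.1529  0.6113]
go [0.506, 0.287, 0.26] rows: 0.0 -0.93 7.77 -0.03 -0.0 0.0
```

View pics/w1.png

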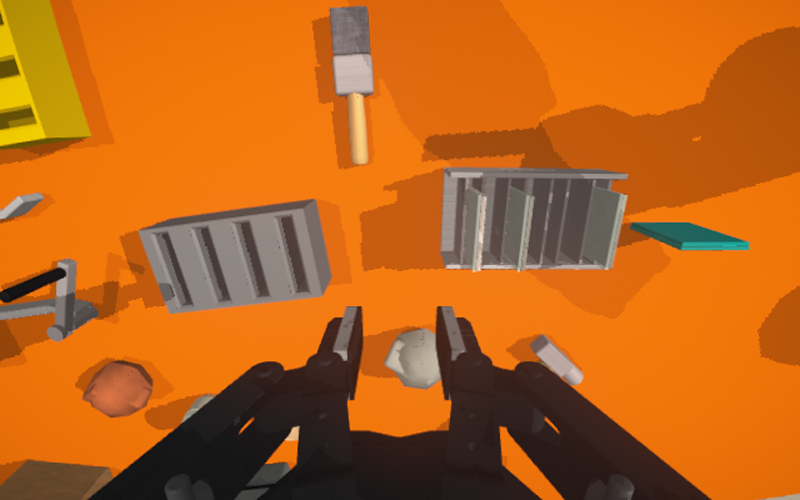

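The wrist view shows the carrier at (235,255), and the rack at (535,220) with three sections. I'll overlay the fits on it.

```bash
cat > ov.py <<'E'
from fit import *
def ov(c,name,pc,pr,crop,sc,rs=(-.069,-.023,.069)):
    sl=lambda p,y,w,l,z:X(p,[[-l,y-w,z],[l,y-w,z],[l,y+w,z],[-l,y+w,z],[-l,y-w,z]])
    L=[]
    if pc is not None:
        L+=[proj(c,box(pc,.053,.096,.06))]+[proj(c,sl(pc,y,.0075,.045,.06)) for y in(-.072,-.024,.024,.072)]
    if pr is not None:
        L+=[proj(c,box(pr,.055,.096,.056))]+[proj(c,sl(pr,y,.0045,.04,.096)) for y in rs]
    sv(c,name,crop,sc,L)
E
python3 - <<'E'
from ov import *
c=cap("wrist"); pc=[.5354,.0145,.0598]; pr=[.5107,.3555,-.0665]
ov(c,"w2",pc,pr,(100,120,510,260),1.95); sv(c,"w3",(340,125,510,225),4.5)
E
```

```text
(no output)
```

View pics/w2.png

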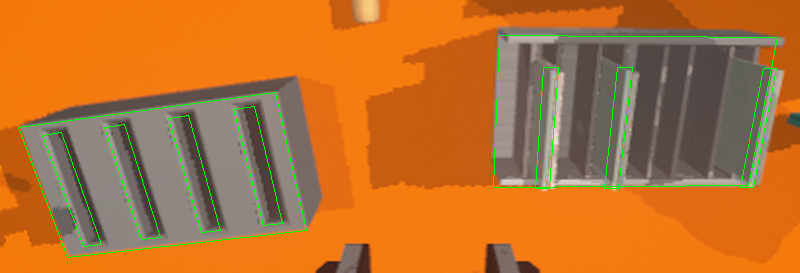

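View pics/w3.png

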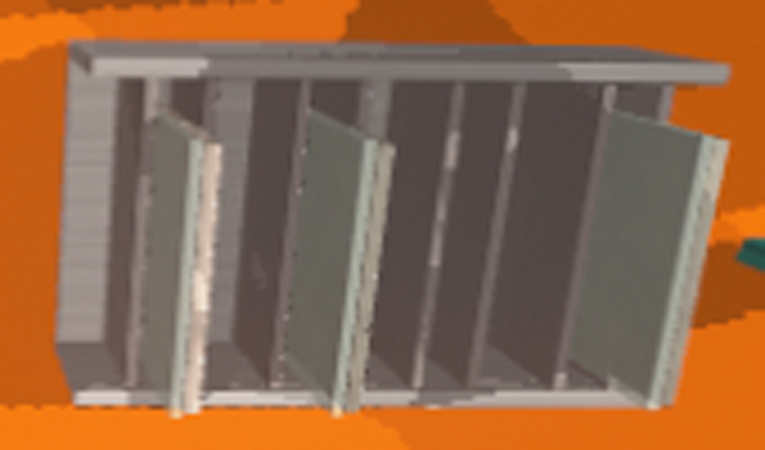

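```bash
cat > secs.py <<'E'
from h import *
def secs(c,ends,z=.096):
    for a,b in ends:
        P=unproj(c,[a,b],z); m=P.mean(0); v=P[1]-P[0]
        print("mid",np.round(m,4),"len",round(np.linalg.norm(v),4),"dir deg",round(np.degrees(np.arctan2(v[1],v[0])),2))
E
python3 - <<'E'
from secs import *
c=cap("wrist"); S=lambda u,v:[u/4.5+340-.5,v/4.5+125-.5]
secs(c,[(S(205,141),S(186,412)),(S(383,145),S(345,410)),(S(714,143),S(660,405))])
d=cap("scene"); S=lambda u,v:[u/4+260-.5,v/4+120-.5]
secs(d,[(S(437,150),S(484,217)),(S(485,131),S(533,197)),(S(580,92),S(629,156))])
print(X([.5107,.3555,-.0665],[[0,-.069,0],[0,-.023,0],[0,.069,0]]))
E
```

```text
mid [0.5074 0.2906 0.096 ] len 0.0778 dir deg -3.58
mid [0.5108 0.3375 0.096 ] len 0.0764 dir deg -5.19
mid [0.5158 0.4294 0.096 ] len 0.0763 dir deg -4.09
mid [0.5081 0.2894 0.096 ] len 0.0759 dir deg -4.02
mid [0.512  0.3344 0.096 ] len 0.0759 dir deg -3.94
mid [0.5185 0.426  0.096 ] len 0.0756 dir deg -4.28
[[0.50611488 0.28665251 0.        ]
 [0.50917163 0.33255084 0.        ]
 [0.51528512 0.42434749 0.        ]]
```

```bash
python3 -m inch '1 -0.2 1.5 0 0 0; 2 -0.4 3 0 0 0; 4 -0.6 5 0 0 0; 6 -0.8 7 0 0 0; 8 -1 8 -0.03 0 0; 10 -1.1 8.07 -0.05 0 0; 11 -1.1 8.07 -0.05 0 0; 11 -1.1 8.07 -0.05 0 0; 11 -1.1 8.07 -0.05 0 0; 11 -1.1 8.07 -0.05 0 0'; python3 -c "
from h import *
show(); go(.508,.290,.068,85.9); c=cap('wrist','w4')"
```

```text
t: 5.32
eef_pos: [0.5081, 0.2899, 0.1512]
ee_rot: [-0.484, 0.515, 0.484, 0.516]
ft_force: [0.5, 0.1, 0.7]
width: 0.0344
t 5.32 pos [0.5081 0.2899 0.1512] F [0.4913 0.0635 0.6769] w 0.0344
x [ 0.0012  0.0005 -1.    ] y [-0.9981  0.0618 -0.0012] z [0.0618 0.9981 0.0006]
q [-0.0469  0.6535 -0.8498  1.7341  0.5674  1.017   0.4046]
go [0.508, 0.29, 0.068] rows: 8.32 0.02 0.01 0.09 0.01 0.01
```

View pics/w4.png

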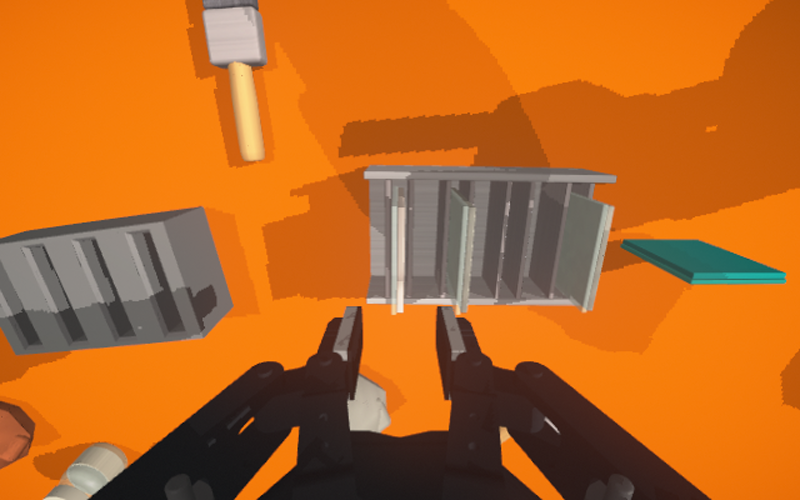

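The first section (column ≈398) is centred between the fingers (≈355–440), so I'll go down on it and grip.

```bash
python3 -m inch '1 0 0 0 0 0; 2 0 0 0 0 0; 3 0 0 0.09 0 0; 4 0 0 0.09 0 0; 5 0 0 0.09 0 0; 6 0 0 0.09 0 0; 7 0 0 0.09 0 0; 8 0 0 0.09 0 0; 8.3 0 0 0.09 0 0; 8.3 0 0 0.09 0 0' ; python3 -m inch '0 0 0 0 0 0; 0 0 0 0 0 0; 0 0 0 0 0 0; 0 0 0 0 0 0; 0 0 0 0 0 0; 0 0 0 0 0 0; 0 0 0 0 0 0; 0 0 0 0 0 0; 0 0 0 0 0 0; 0 0 0 0 0 0' 0 30;  python3 -c "
from h import *
show(); c=cap('wrist','w5');"
```

```text
t: 6.2
eef_pos: [0.5072, 0.2898, 0.066]
ee_rot: [-0.482, 0.518, 0.482, 0.517]
ft_force: [0.6, 0.5, 0.6]
width: 0.0343
t: 7.03
eef_pos: [0.5079, 0.2902, 0.0676]
ee_rot: [-0.482, 0.517, 0.482, 0.518]
ft_force: [-0.9, -0.3, 6.6]
width: 0.0078
t 7.03 pos [0.5079 0.2902 0.0676] F [-0.8504 -0.2714  6.615 ] w 0.0078
x [ 0.0008  0.0005 -1.    ] y [-0.9975  0.0705 -0.0008] z [0.0705 0.9975 0.0005]
q [-0.0991  0.7564 -0.7728  1.7904  0.6723  0.8782  0.3145]
```

View pics/w5.png

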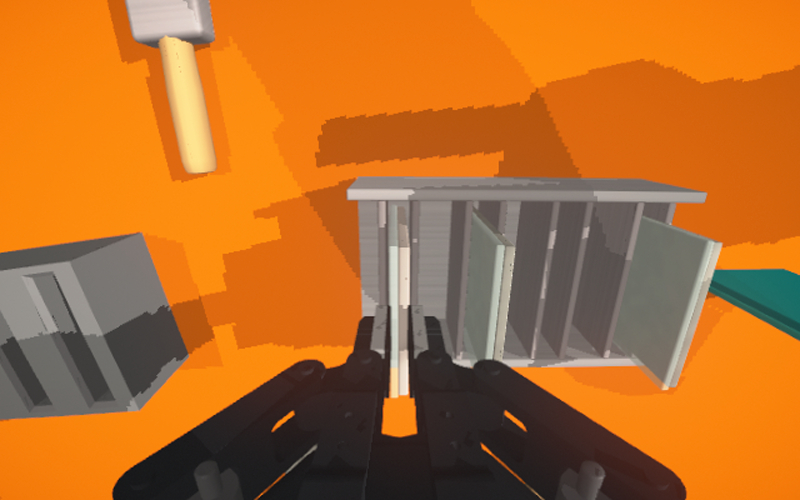

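```bash
python3 -m inch '-0.7 0 0 0 0 0; -1.8 0 0 0 0 0; -3 0 0 0 0 0; -4.5 0 0 0 0 0; -6 0 0 0 0 0; -7.5 0 0 0 0 0; -9 0 0 0 0 0; -10.5 0 0 0 0 0; -12 0 0 0 0 0; -12.5 0 0 0 0 0' - 40;  python3 - <<'E'
from h import *
show(); c=cap('wrist','w6'); d=cap('scene'); sv(d,'s6',(230,120,470,280),3.3)
E
```

```text
t: 7.92
eef_pos: [0.5082, 0.2906, 0.1953]
ee_rot: [-0.482, 0.516, 0.482, 0.518]
ft_force: [-0.4, -0.2, -1.0]
width: 0.0071
t 7.92 pos [0.5082 0.2906 0.1953] F [-0.4273 -0.2435 -1.0382] w 0.0071
x [ 0.0028  0.0016 -1.    ] y [-0.9975  0.0703 -0.0027] z [0.0703 0.9975 0.0018]
q [-0.0266  0.6033 -0.8798  1.6928  0.5165  1.0911  0.4357]
```

View pics/w6.png

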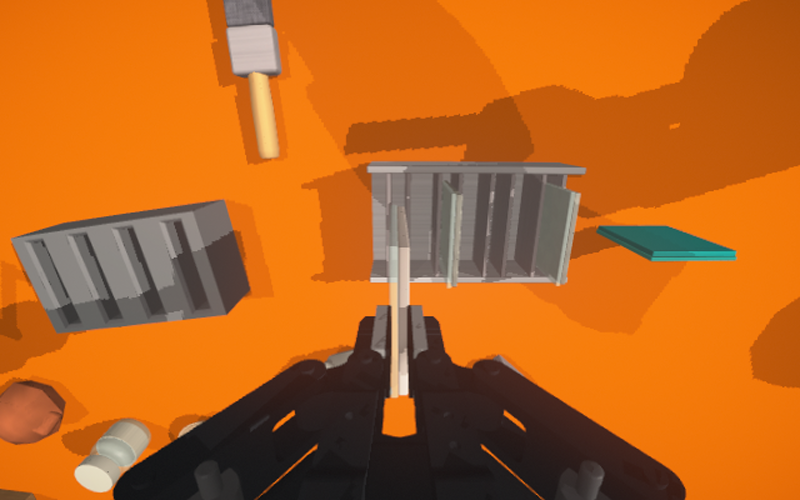

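View pics/s6.png

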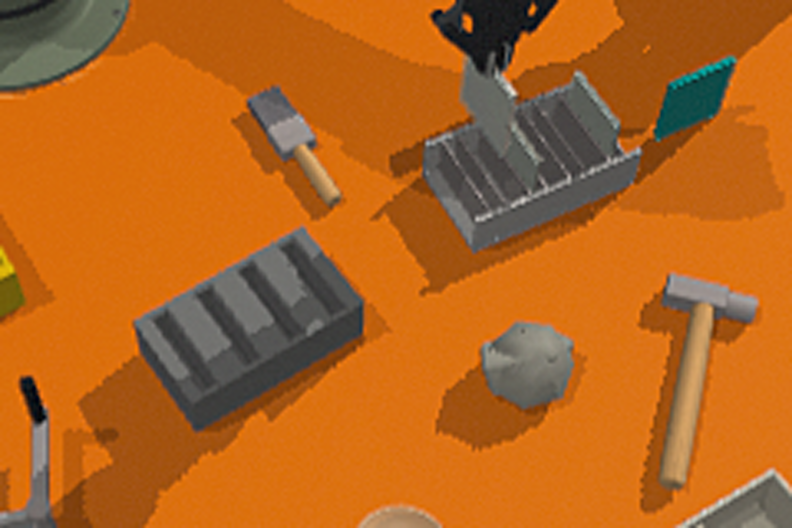

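```bash
python3 -c "
from h import *
show(); go(.5397,-.0574,.195,93.4)"
```

```text
t 8.02 pos [0.508  0.2902 0.1935] F [-0.5479  0.0942 -1.0248] w 0.0074
x [ 0.0019  0.0008 -1.    ] y [-0.9975  0.0706 -0.0019] z [0.0706 0.9975 0.0009]
q [-0.0272  0.6052 -0.8785  1.6946  0.5179  1.089   0.4345]
go [0.5397, -0.0574, 0.195] rows: -0.17 -5.61 -34.45 -1.24 0.01 0.02
```

```bash
python3 -m inch '0 -0.3 -2 0 0 0; 0 -1 -6 -0.2 0 0; 0 -1.7 -10 -0.4 0 0; 0 -2.3 -14 -0.6 0 0; 0 -3 -18 -0.8 0 0; 0 -3.6 -22 -1 0 0; 0 -4.2 -26 -1.2 0 0; 0 -4.9 -30 -1.24 0 0; 0 -5.4 -33 -1.24 0 0; 0 -5.61 -34.4 -1.24 0 0';  python3 - <<'E'
from ov import *
show(); c=cap('wrist','w7'); ov(c,"w8",[.5354,.0145,.0598],None,(180,100,620,330),1.8)
E
```

```text
t: 8.85
eef_pos: [0.5389, -0.0622, 0.191]
ee_rot: [-0.513, 0.487, 0.514, 0.485]
ft_force: [-0.0, 0.0, -2.1]
width: 0.0073
t 8.85 pos [ 0.5389 -0.0622  0.191 ] F [-0.0115  0.0094 -2.143 ] w 0.0073
x [-0.0016 -0.0012 -1.    ] y [-0.9985 -0.0546  0.0017] z [-0.0546  0.9985 -0.0011]
q [ 0.6586  0.5528 -0.9188  1.8029  0.5054  1.0424  1.1714]
```

View pics/w8.png

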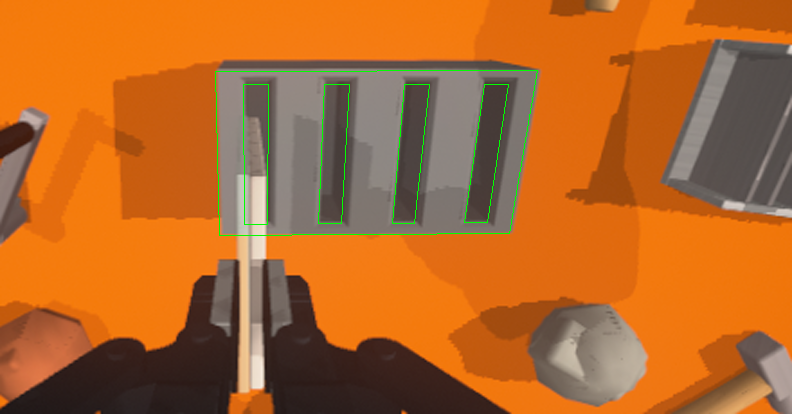

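```bash
python3 -c "
from h import *
show(); go(.5397,-.0574,.135,93.4)"
```

```text
t 8.9 pos [ 0.539  -0.0632  0.1909] F [ 0.745  -3.7054 -0.2185] w 0.0071
x [-0.0018 -0.0015 -1.    ] y [-0.9986 -0.0533  0.0019] z [-0.0533  0.9986 -0.0014]
q [ 0.6594  0.5531 -0.918   1.8024  0.5057  1.0427  1.1718]
go [0.5397, -0.0574, 0.135] rows: 5.59 -0.12 0.59 -0.06 -0.01 -0.02
```

```bash
python3 -m inch '0.5 0 0 0 0 0; 1 0 0 0 0 0; 1.5 0 0 0 0 0; 2.2 0 0 0 0 0; 3 0 0 0 0 0; 3.5 0 0 0 0 0; 3.8 0 0 0 0 0; 3.8 0 0 0 0 0; 3.8 0 0 0 0 0; 3.8 0 0 0 0 0';  python3 - <<'E'
from ov import *
show();go(.5397,-.0574,.068,93.4); c=cap('wrist'); ov(c,"w9",[.5354,.0145,.0598],None,(180,100,620,330),1.8)
E
```

```text
t: 9.73
eef_pos: [0.5395, -0.0571, 0.1543]
ee_rot: [0.515, -0.485, -0.515, -0.485]
ft_force: [0.4, -0.4, -1.2]
width: 0.0072
t 9.73 pos [ 0.5395 -0.0571  0.1543] F [ 0.405  -0.3989 -1.1722] w 0.0072
x [ 0.0004 -0.     -1.    ] y [-0.9982 -0.0594 -0.0004] z [-0.0594  0.9982 -0.0001]
q [ 0.626   0.5967 -0.889   1.8402  0.5556  0.9743  1.126 ]
go [0.5397, -0.0574, 0.068] rows: 8.63 -0.01 -0.03 0.0 -0.0 0.0
```

View pics/w9.png

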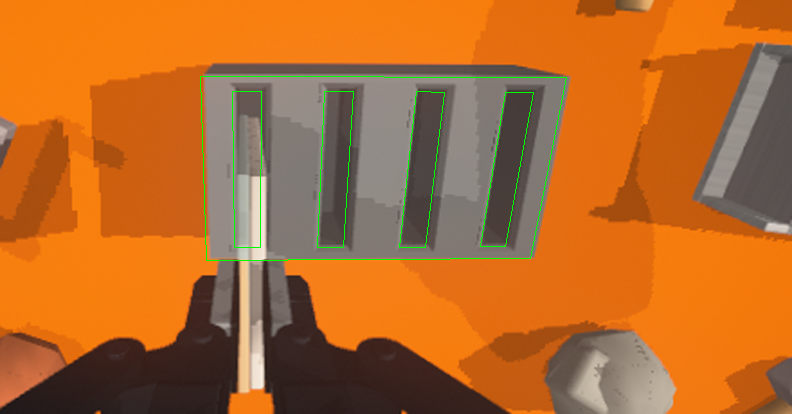

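```bash
python3 -m inch '0.8 0 0 0 0 0; 1.8 0 0 0 0 0; 2.8 0 0 0 0 0; 3.6 0 0 0 0 0; 4.3 0 0 0 0 0; 5 0 0 0 0 0; 5.7 0 0 0 0 0; 6.4 0 0 0 0 0; 7 0 0 0 0 0; 7 0 0 0 0 0';  python3 - <<'E'
from ov import *
show();go(.5397,-.0574,.068,93.4)
E
```

```text
t: 10.62
eef_pos: [0.5389, -0.0572, 0.0828]
ee_rot: [-0.514, 0.485, 0.515, 0.485]
ft_force: [-0.9, -0.1, -1.5]
width: 0.0073
t 10.62 pos [ 0.5389 -0.0572  0.0828] F [-0.9416 -0.0816 -1.4664] w 0.0073
x [-0.0013  0.0002 -1.    ] y [-0.9982 -0.0594  0.0013] z [-0.0594  0.9982  0.0002]
q [ 0.5702  0.6896 -0.8142  1.8933  0.6611  0.8526  1.0415]
go [0.5397, -0.0574, 0.068] rows: 1.48 -0.09 -0.03 0.0 0.0 -0.01
```

In the slot without any contact force. Lowering the last 15 mm, then releasing.

```bash
python3 -m inch '0.3 0 0 0 0 0; 0.6 0 0 0 0 0; 0.9 0 0 0 0 0; 1.1 0 0 0 0 0; 1.3 0 0 0 0 0; 1.45 0 0 0 0 0; 1.55 0 0 0 0 0; 1.6 0 0 0 0 0; 1.6 0 0 0 0 0; 1.6 0 0 0 0 0'; python3 -m inch '0 0 0 0 0 0; 0 0 0 0 0 0; 0 0 0 0 0 0; 0 0 0 0 0 0; 0 0 0 0 0 0; 0 0 0 0 0 0; 0 0 0 0 0 0; -1 0 0 0 0 0; -2.5 0 0 0 0 0; -4 0 0 0 0 0' 0.4;  python3 -m inch '-2 0 0 0 0 0; -5 0 0 0 0 0; -8 0 0 0 0 0; -10 0 0 0 0 0; -12 0 0 0 0 0; -12 0 0 0 0 0; -12 0 0 0 0 0; -12 0 0 0 0 0; -12 0 0 0 0 0; -12 0 0 0 0 0'
python3 - <<'E'
from ov import *
show();go(.5112,.336,.155,85.9); c=cap('wrist','w10');d=cap('scene'); sv(d,'s10',(230,120,470,280),3.3)
E
```

```text
t: 11.45
eef_pos: [0.5394, -0.0571, 0.0681]
ee_rot: [0.515, -0.485, -0.515, -0.485]
ft_force: [-0.0, -0.4, -1.8]
width: 0.0069
t: 12.28
eef_pos: [0.5392, -0.0569, 0.109]
ee_rot: [-0.514, 0.485, 0.515, 0.485]
ft_force: [0.6, -1.0, 1.0]
width: 0.0345
t: 13.12
eef_pos: [0.539, -0.0571, 0.2274]
ee_rot: [-0.514, 0.485, 0.515, 0.485]
ft_force: [0.1, 0.6, -0.4]
width: 0.0343
t 13.12 pos [ 0.539  -0.0571  0.2274] F [ 0.0926  0.5714 -0.3544] w 0.0343
x [-0.0011  0.0003 -1.    ] y [-0.9982 -0.0596  0.0011] z [-0.0596  0.9982  0.0004]
q [ 0.6745  0.5123 -0.9484  1.7629  0.4606  1.1083  1.2046]
go [0.5112, 0.336, 0.155] rows: 7.25 0.43 39.4 1.25 0.0 -0.01
```

View pics/w10.png

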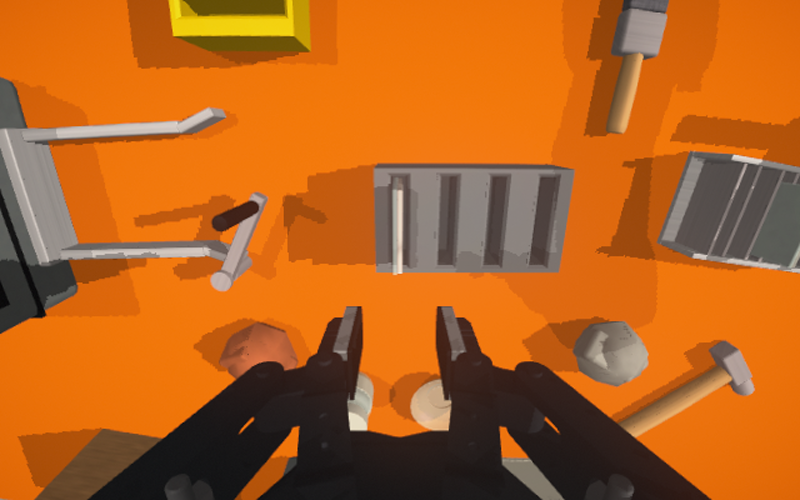

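View pics/s10.png

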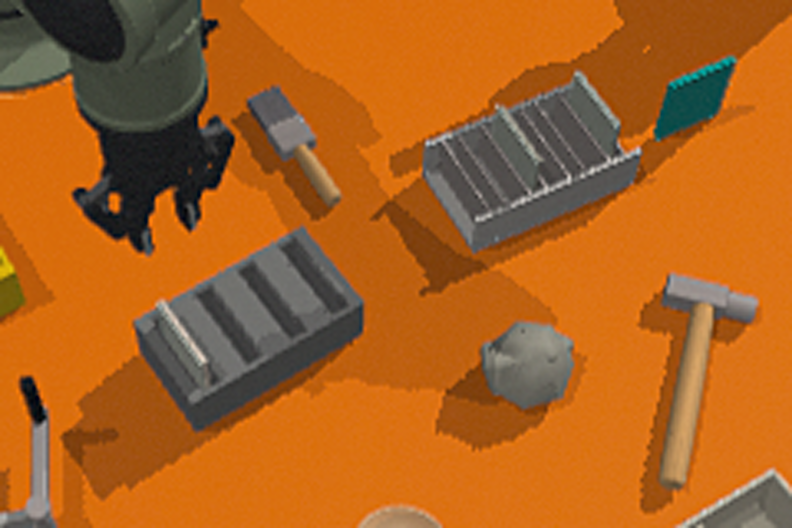

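The first section is seated in the −72 slot, at wrist (398,225). Next is the section at y≈0.336.

```bash
python3 -m inch '0 0 3 0 0 0; 0 0.1 7 0.2 0 0; 0 0.15 11 0.4 0 0; 0 0.2 15 0.6 0 0; 0 0.25 19 0.8 0 0; 0 0.3 23 1 0 0; 0 0.35 27 1.2 0 0; 2 0.4 31 1.25 0 0; 4 0.4 35 1.25 0 0; 6 0.43 39.4 1.25 0 0';  python3 -m inch '0 0 0 0 0 0; 0 0 0 0 0 0; 0 0 0 0 0 0; 0 0 0 0 0 0; 0 0 0 0 0 0; 0 0 0 0 0 0; 0 0 0 0 0 0; 0 0 0 0 0 0; 0 0 0 0 0 0; 0 0 0 0 0 0'
python3 - <<'E'
from secs import *
show();go(.5112,.336,.068,85.9); c=cap('wrist','w11'); sv(c,'w12',(240,120,480,320),3)
E
```

```text
t: 14.05
eef_pos: [0.512, 0.3259, 0.1721]
ee_rot: [-0.482, 0.518, 0.482, 0.517]
ft_force: [1.6, -0.3, -0.9]
width: 0.0344
t: 14.88
eef_pos: [0.5125, 0.3242, 0.1734]
ee_rot: [-0.482, 0.518, 0.482, 0.518]
ft_force: [0.8, -0.3, 0.8]
width: 0.0344
t 14.88 pos [0.5125 0.3242 0.1734] F [ 0.7873 -0.2726  0.8407] w 0.0344
x [ 0.0001 -0.     -1.    ] y [-0.9974  0.0716 -0.0001] z [ 0.0716  0.9974 -0.    ]
q [-0.0981  0.6619 -0.8622  1.6551  0.5553  1.0872  0.3762]
go [0.5112, 0.336, 0.068] rows: 10.54 0.22 1.17 -0.0 -0.0 0.0
```

View pics/w12.png

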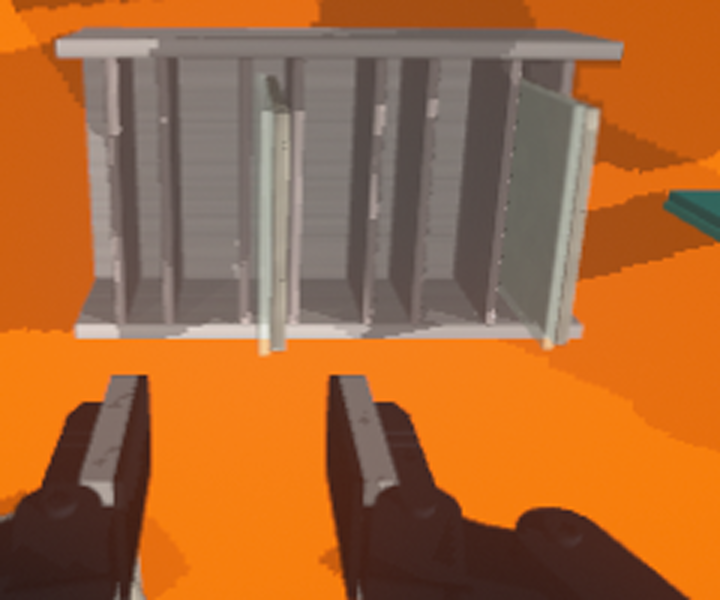

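```bash
python3 - <<'E'
from secs import *
c=cap("wrist"); S=lambda u,v:[u/3+240-.5,v/3+120-.5]
secs(c,[(S(275,110),S(272,351)),(S(588,108),S(556,345))])
E
python3 -m inch '0.5 0.1 0.5 0 0 0; 1 0.2 1.0 0 0 0; 2 0.2 1.2 0 0 0; 3 0.2 1.3 0 0 0; 3.6 0.2 1.3 0 0 0; 4.5 0.2 1.3 0 0 0; 5.5 0.2 1.3 0 0 0; 6 0.2 1.3 0 0 0; 6 0.2 1.3 0 0 0; 6 0.2 1.3 0 0 0'
python3 - <<'E'
from secs import *
show();go(.5112,.337,.068,85.9); c=cap('wrist','w13')
E
```

```text
mid [0.51   0.3369 0.096 ] len 0.0784 dir deg -4.04
mid [0.5154 0.4296 0.096 ] len 0.0775 dir deg -4.15
t: 15.82
eef_pos: [0.5113, 0.3374, 0.1132]
ee_rot: [-0.482, 0.518, 0.482, 0.517]
ft_force: [-0.2, 0.1, 0.3]
width: 0.0344
t 15.82 pos [0.5113 0.3374 0.1132] F [-0.238   0.0733  0.2737] w 0.0344
x [-0.0003 -0.     -1.    ] y [-0.9974  0.0715  0.0003] z [ 0.0715  0.9974 -0.    ]
q [-0.1501  0.7386 -0.8158  1.6866  0.6236  0.9961  0.3103]
go [0.5112, 0.337, 0.068] rows: 4.52 0.01 -0.04 0.0 -0.0 -0.0
```

View pics/w13.png

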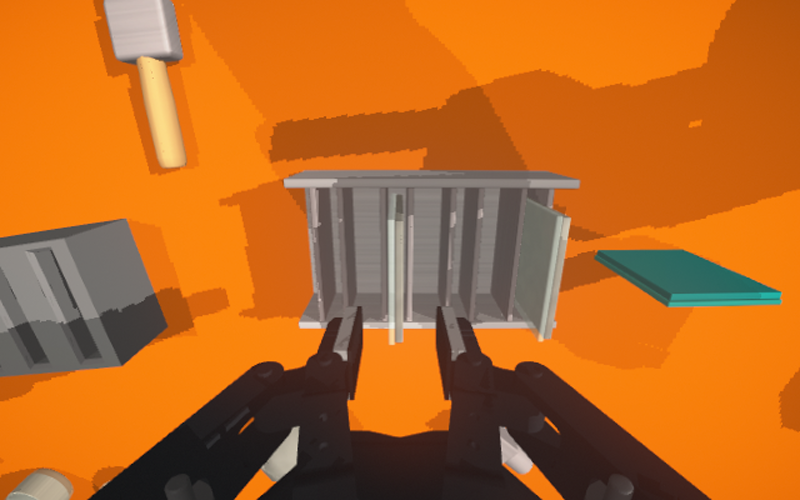

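The section (column ≈396) sits centred between the fingers. I'll descend, grip and lift.

```bash
python3 -m inch '1 0 0 0 0 0; 2 0 0 0 0 0; 3 0 0 0 0 0; 4 0 0 0 0 0; 4.5 0 0 0 0 0; 4.5 0 0 0 0 0; 4.5 0 0 0 0 0; 4.5 0 0 0 0 0; 4.5 0 0 0 0 0; 4.5 0 0 0 0 0';  python3 -m inch '0 0 0 0 0 0; 0 0 0 0 0 0; 0 0 0 0 0 0; 0 0 0 0 0 0; 0 0 0 0 0 0; 0 0 0 0 0 0; 0 0 0 0 0 0; 0 0 0 0 0 0; 0 0 0 0 0 0; 0 0 0 0 0 0' 0 40; python3 -m inch '-0.7 0 0 0 0 0; -1.8 0 0 0 0 0; -3 0 0 0 0 0; -4.5 0 0 0 0 0; -6 0 0 0 0 0; -7.5 0 0 0 0 0; -9 0 0 0 0 0; -10.5 0 0 0 0 0; -12 0 0 0 0 0; -12.5 0 0 0 0 0'
python3 - <<'E'
from ov import *
show(); pc=[.5354,.0145,.0598]; print(X(pc,[[0,y,0] for y in(-.072,-.024,.024,.072)])); d=cap('scene'); ov(d,'s14',pc,None,(230,120,470,280),3.3); go(.5368,-.0095,.19,93.4)
E
```

```text
t: 16.7
eef_pos: [0.5116, 0.3376, 0.0688]
ee_rot: [-0.482, 0.517, 0.482, 0.518]
ft_force: [0.6, 0.7, -0.1]
width: 0.0343
t: 17.53
eef_pos: [0.5115, 0.3376, 0.0686]
ee_rot: [-0.482, 0.517, 0.482, 0.518]
ft_force: [-0.7, -0.2, 5.1]
width: 0.0073
t: 18.37
eef_pos: [0.5119, 0.3381, 0.1966]
ee_rot: [-0.482, 0.516, 0.482, 0.519]
ft_force: [0.9, 0.7, 0.1]
width: 0.0071
t 18.37 pos [0.5119 0.3381 0.1966] F [0.8629 0.6517 0.1394] w 0.0071
x [ 0.0025  0.0017 -1.    ] y [-0.9974  0.0715 -0.0024] z [0.0715 0.9974 0.0019]
q [-0.1151  0.6464 -0.8735  1.6156  0.5361  1.1323  0.3774]
[[ 0.5397 -0.0574  0.    ]
 [ 0.5368 -0.0095  0.    ]
 [ 0.534   0.0385  0.    ]
 [ 0.5311  0.0864  0.    ]]
go [0.5368, -0.0095, 0.19] rows: 0.57 -4.96 -34.49 -1.25 0.02 0.03
```

View pics/s14.png

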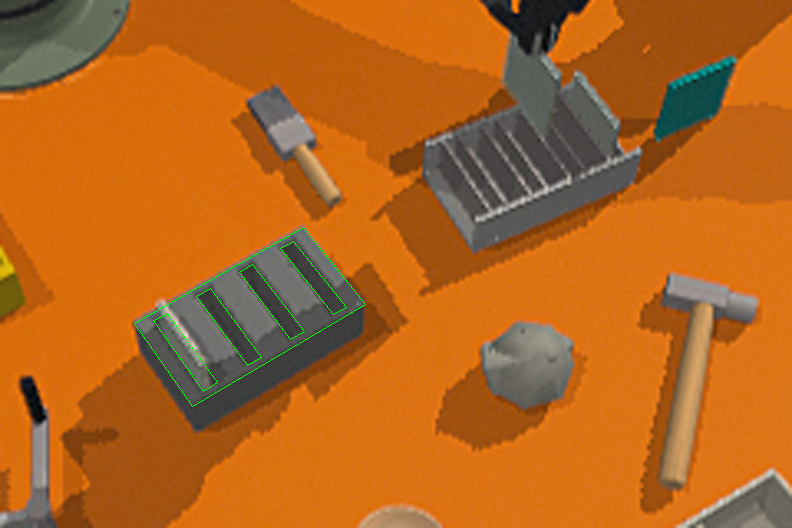

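The carrier has not moved and the second section is held. Carrying it to the −24 slot.

```bash
python3 -m inch '0 -0.3 -2 0 0 0; 0 -1 -6 -0.2 0 0; 0 -1.7 -10 -0.4 0 0; 0 -2.3 -14 -0.6 0 0; 0 -3 -18 -0.8 0 0; 0 -3.6 -22 -1 0 0; 0 -4.2 -26 -1.2 0 0; 0 -4.6 -30 -1.25 0 0; 0 -4.8 -33 -1.25 0 0; 0 -4.96 -34.5 -1.25 0 0'; python3 -m inch '0.5 0 0 0 0 0; 1 0 0 0 0 0; 1.5 0 0 0 0 0; 2.2 0 0 0 0 0; 3 0 0 0 0 0; 3.5 0 0 0 0 0; 3.8 0 0 0 0 0; 3.8 0 0 0 0 0; 3.8 0 0 0 0 0; 3.8 0 0 0 0 0';  python3 - <<'E'
from ov import *
show();go(.5368,-.0095,.068,93.4); c=cap('wrist'); ov(c,"w15",[.5354,.0145,.0598],None,(180,100,620,330),1.8)
E
```

```text
t: 19.25
eef_pos: [0.5356, -0.015, 0.1927]
ee_rot: [0.514, -0.487, -0.514, -0.485]
ft_force: [-0.3, -1.0, -1.2]
width: 0.0071
t: 20.08
eef_pos: [0.5364, -0.0101, 0.1556]
ee_rot: [0.515, -0.485, -0.515, -0.485]
ft_force: [0.0, -0.1, -0.0]
width: 0.007
t 20.08 pos [ 0.5364 -0.0101  0.1556] F [ 0.0161 -0.0623 -0.0425] w 0.007
x [ 0.0003  0.0001 -1.    ] y [-0.9982 -0.0595 -0.0003] z [-0.0595  0.9982  0.    ]
q [ 0.5541  0.5914 -0.9067  1.8539  0.5596  0.9739  1.0312]
go [0.5368, -0.0095, 0.068] rows: 8.76 -0.05 0.06 0.0 0.0 0.0
```

View pics/w15.png

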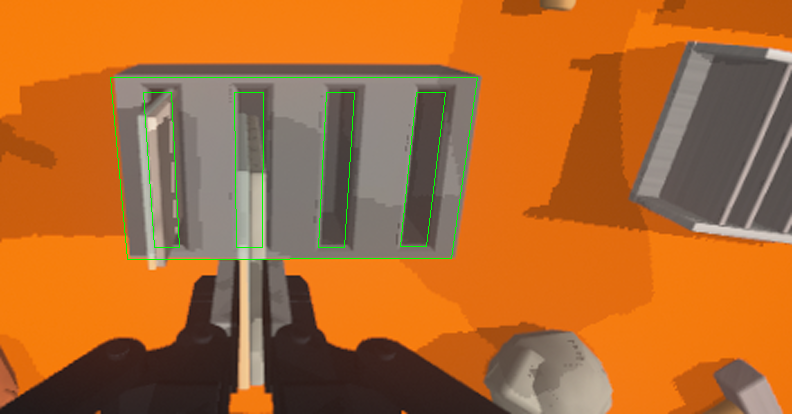

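```bash
python3 -m inch '0.8 0 0 0 0 0; 1.8 0 0 0 0 0; 2.8 0 0 0 0 0; 3.6 0 0 0 0 0; 4.3 0 0 0 0 0; 5 0 0 0 0 0; 5.7 0 0 0 0 0; 6.4 0 0 0 0 0; 7 0 0 0 0 0; 7.2 0 0 0 0 0'; python3 -m inch '0.3 0 0 0 0 0; 0.6 0 0 0 0 0; 0.9 0 0 0 0 0; 1.1 0 0 0 0 0; 1.3 0 0 0 0 0; 1.45 0 0 0 0 0; 1.6 0 0 0 0 0; 1.6 0 0 0 0 0; 1.6 0 0 0 0 0; 1.6 0 0 0 0 0';  python3 - <<'E'
from ov import *
show()
E
```

```text
t: 20.97
eef_pos: [0.5359, -0.0103, 0.0824]
ee_rot: [-0.514, 0.485, 0.515, 0.485]
ft_force: [-0.8, -0.2, -0.7]
width: 0.0071
t: 21.8
eef_pos: [0.5366, -0.01, 0.0685]
ee_rot: [0.515, -0.485, -0.514, -0.485]
ft_force: [-8.3, -0.5, 23.1]
width: 0.007
t 21.8 pos [ 0.5366 -0.01    0.0685] F [-8.3199 -0.4773 23.1046] w 0.007
x [ 0.0011 -0.0005 -1.    ] y [-0.9982 -0.0594 -0.0011] z [-0.0594  0.9982 -0.0006]
q [ 0.481   0.7061 -0.8098  1.9166  0.696   0.824   0.9215]
```

The vertical force rises at exactly the grip height, so it has bottomed. Releasing.

```bash
python3 -m inch '-0.1 0 0 0 0 0; -0.1 0 0 0 0 0; -0.1 0 0 0 0 0; -0.1 0 0 0 0 0; -0.1 0 0 0 0 0; -0.1 0 0 0 0 0; -0.1 0 0 0 0 0; -1 0 0 0 0 0; -2.5 0 0 0 0 0; -4 0 0 0 0 0' 0.4;  python3 -m inch '-2 0 0 0 0 0; -5 0 0 0 0 0; -8 0 0 0 0 0; -10 0 0 0 0 0; -12 0 0 0 0 0; -12 0 0 0 0 0; -12 0 0 0 0 0; -12 0 0 0 0 0; -12 0 0 0 0 0; -12 0 0 0 0 0'
python3 - <<'E'
from ov import *
show();go(.5157,.4290,.155,85.9); c=cap('wrist','w16')
E
```

```text
t: 22.63
eef_pos: [0.5359, -0.01, 0.1082]
ee_rot: [-0.514, 0.485, 0.515, 0.485]
ft_force: [0.5, -0.2, 1.4]
width: 0.0343
t: 23.47
eef_pos: [0.5358, -0.0102, 0.2267]
ee_rot: [-0.514, 0.485, 0.515, 0.485]
ft_force: [-0.2, -0.1, -0.1]
width: 0.0342
t 23.47 pos [ 0.5358 -0.0102  0.2267] F [-0.172  -0.1137 -0.068 ] w 0.0342
x [-0.0012  0.0002 -1.    ] y [-0.9982 -0.0596  0.0012] z [-0.0596  0.9982  0.0003]
q [ 0.6038  0.5085 -0.9665  1.7784  0.4646  1.1041  1.1101]
go [0.5157, 0.429, 0.155] rows: 7.18 -0.62 43.96 1.25 0.0 -0.01
```

View pics/w16.png

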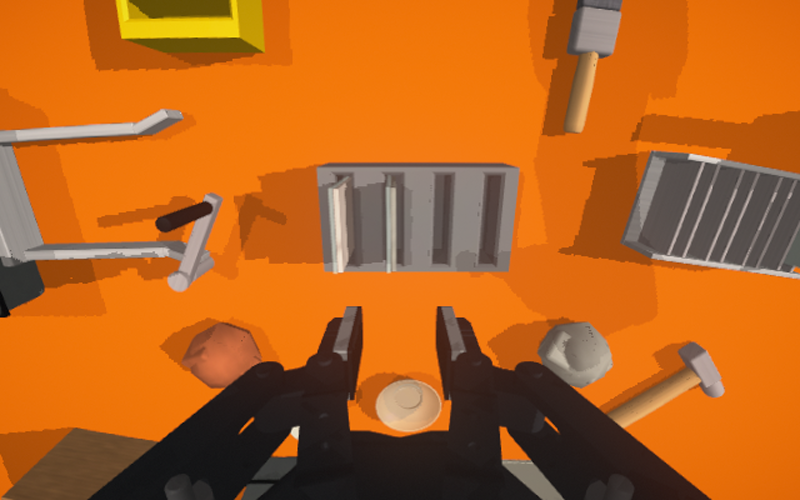

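Both sections are standing, at wrist (340,225) and (392,225). Now the third.

```bash
python3 -m inch '0 0 4 0 0 0; 0 0 8 0.2 0 0; 0 0 12 0.4 0 0; 0 -0.1 16 0.6 0 0; 0 -0.2 20 0.8 0 0; 0 -0.3 24 1 0 0; 0 -0.4 28 1.2 0 0; 0 -0.5 32 1.25 0 0; 0 -0.6 36 1.25 0 0; 0 -0.62 40 1.25 0 0';  python3 -m inch '1 0 2 0 0 0; 2 0 4 0 0 0; 3 0 4 0 0 0; 5 0 4 0 0 0; 6 0 4 0 0 0; 6 0 4 0 0 0; 6 0 4 0 0 0; 6 0 4 0 0 0; 6 0 4 0 0 0; 6 0 4 0 0 0'
python3 - <<'E'
from secs import *
show();go(.5157,.429,.068,85.9); c=cap('wrist','w17'); sv(c,'w18',(240,120,480,320),3)
E
```

```text
t: 24.35
eef_pos: [0.5182, 0.3913, 0.2267]
ee_rot: [-0.482, 0.518, 0.482, 0.517]
ft_force: [0.2, -0.2, 0.8]
width: 0.0343
t: 25.18
eef_pos: [0.5218, 0.4294, 0.1682]
ee_rot: [-0.482, 0.517, 0.482, 0.518]
ft_force: [0.7, 0.1, -0.8]
width: 0.0342
t 25.18 pos [0.5218 0.4294 0.1682] F [ 0.6817  0.1195 -0.7534] w 0.0342
x [ 0.0009  0.0007 -1.    ] y [-0.9974  0.0718 -0.0008] z [0.0718 0.9974 0.0007]
q [-0.2867  0.7689 -0.8377  1.4619  0.5947  1.1753  0.2844]
go [0.5157, 0.429, 0.068] rows: 10.02 0.62 -0.09 -0.0 0.01 0.01
```

View pics/w18.png

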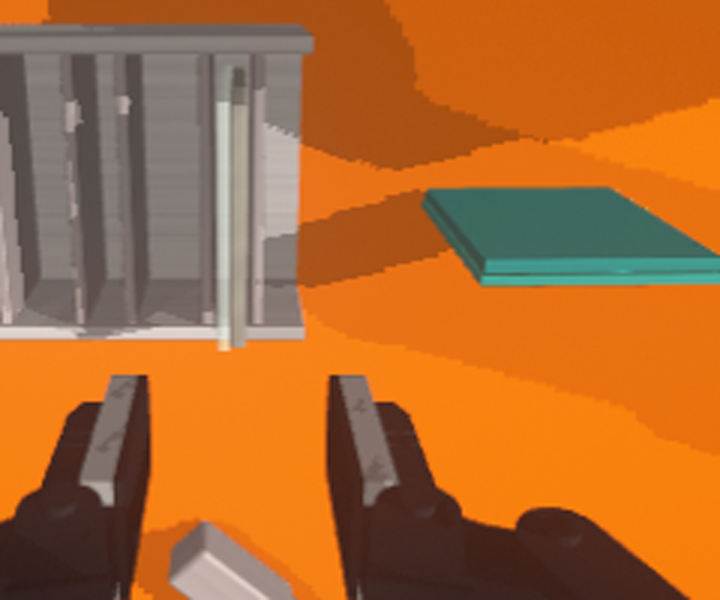

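```bash
python3 - <<'E'
from secs import *
c=cap("wrist"); S=lambda u,v:[u/3+240-.5,v/3+120-.5]
secs(c,[(S(231,103),S(231,348))])
E
python3 -m inch '0.5 0.3 0 0 0 0; 1 0.6 0 0 0 0; 2 0.6 -0.1 0 0 0; 3 0.6 -0.1 0 0 0; 4 0.6 -0.1 0 0 0; 5 0.6 -0.1 0 0 0; 5.5 0.6 -0.1 0 0 0; 5.5 0.6 -0.1 0 0 0; 5.5 0.6 -0.1 0 0 0; 5.5 0.6 -0.1 0 0 0'
python3 - <<'E'
from secs import *
show();go(.5157,.429,.068,85.9); c=cap('wrist','w19')
E
```

```text
mid [0.5152 0.4292 0.096 ] len 0.0777 dir deg -4.32
t: 26.12
eef_pos: [0.5156, 0.4291, 0.1127]
ee_rot: [-0.482, 0.517, 0.482, 0.518]
ft_force: [0.2, -0.9, 0.1]
width: 0.0343
t 26.12 pos [0.5156 0.4291 0.1127] F [ 0.2223 -0.9072  0.1042] w 0.0343
x [ 0.0003  0.0005 -1.    ] y [-0.9974  0.0714 -0.0002] z [0.0714 0.9974 0.0006]
q [-0.3014  0.8196 -0.8085  1.5203  0.6421  1.0813  0.2396]
go [0.5157, 0.429, 0.068] rows: 4.47 -0.01 -0.01 0.0 0.01 0.0
```

View pics/w19.png

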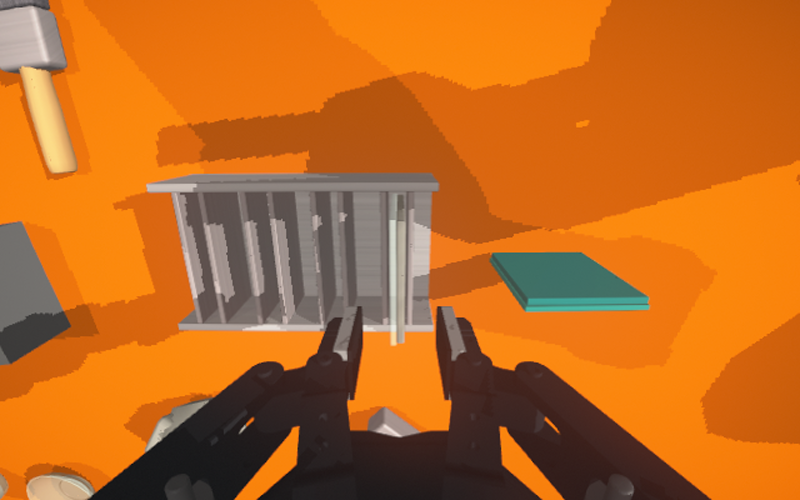

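Centred, column ≈397. Descend, grip, lift.

```bash
python3 -m inch '1 0 0 0 0 0; 2 0 0 0 0 0; 3 0 0 0 0 0; 4 0 0 0 0 0; 4.45 0 0 0 0 0; 4.45 0 0 0 0 0; 4.45 0 0 0 0 0; 4.45 0 0 0 0 0; 4.45 0 0 0 0 0; 4.45 0 0 0 0 0';  python3 -m inch '0 0 0 0 0 0; 0 0 0 0 0 0; 0 0 0 0 0 0; 0 0 0 0 0 0; 0 0 0 0 0 0; 0 0 0 0 0 0; 0 0 0 0 0 0; 0 0 0 0 0 0; 0 0 0 0 0 0; 0 0 0 0 0 0' 0 40; python3 -m inch '-0.7 0 0 0 0 0; -1.8 0 0 0 0 0; -3 0 0 0 0 0; -4.5 0 0 0 0 0; -6 0 0 0 0 0; -7.5 0 0 0 0 0; -9 0 0 0 0 0; -10.5 0 0 0 0 0; -12 0 0 0 0 0; -12.5 0 0 0 0 0'
python3 - <<'E'
from ov import *
show(); pc=[.5354,.0145,.0598]; d=cap('scene'); ov(d,'s20',pc,None,(230,120,470,280),3.3); go(.534,.0385,.19,93.4)
E
```

```text
t: 27.0
eef_pos: [0.5156, 0.4289, 0.0683]
ee_rot: [-0.482, 0.517, 0.482, 0.518]
ft_force: [-1.1, -0.3, -1.1]
width: 0.0342
t: 27.83
eef_pos: [0.5156, 0.4289, 0.0681]
ee_rot: [-0.482, 0.517, 0.482, 0.518]
ft_force: [1.0, -0.3, 5.9]
width: 0.0072
t: 28.67
eef_pos: [0.5159, 0.4295, 0.1958]
ee_rot: [-0.482, 0.517, 0.482, 0.519]
ft_force: [0.1, 0.1, -1.2]
width: 0.0067
t 28.67 pos [0.5159 0.4295 0.1958] F [ 0.1297  0.1418 -1.1949] w 0.0067
x [ 0.0019  0.0018 -1.    ] y [-0.9974  0.0716 -0.0018] z [0.0716 0.9974 0.002 ]
q [-0.2818  0.7354 -0.8536  1.4502  0.571   1.2124  0.2925]
go [0.534, 0.0385, 0.19] rows: 0.49 -4.6 -38.86 -1.25 0.02 0.02
```

View pics/s20.png

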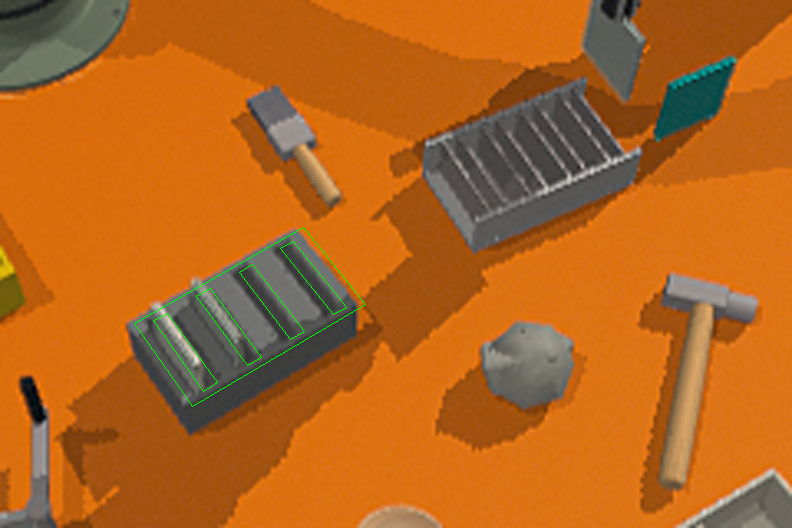

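The carrier has moved by several mm since the last fit, so I'll carry the section above it and measure again there.

```bash
python3 -m inch '0 -0.3 -2 0 0 0; 0 -1 -6 -0.2 0 0; 0 -1.7 -10 -0.4 0 0; 0 -2.3 -14 -0.6 0 0; 0 -3 -18 -0.8 0 0; 0 -3.4 -22 -1 0 0; 0 -3.8 -26 -1.2 0 0; 0 -4.2 -30 -1.25 0 0; 0 -4.5 -34 -1.25 0 0; 0 -4.6 -38 -1.25 0 0'; python3 -m inch '0 0 -0.8 0 0 0; 0 0 -0.8 0 0 0; 0 0 -0.8 0 0 0; 0.5 0 -0.8 0 0 0; 1 0 -0.8 0 0 0; 1.5 0 -0.8 0 0 0; 1.5 0 -0.8 0 0 0; 1.5 0 -0.8 0 0 0; 1.5 0 -0.8 0 0 0; 1.5 0 -0.8 0 0 0';  python3 - <<'E'
from ov import *
show(); c=cap('wrist'); ov(c,"w21",[.5354,.0145,.0598],None,(80,80,520,330),1.8); d=cap('scene'); sv(d,'s21',(230,120,470,280),3.3);sv(c,"w21b",(80,80,520,330),1.8)
E
```

```text
t: 29.55
eef_pos: [0.5338, 0.0443, 0.1924]
ee_rot: [-0.514, 0.485, 0.515, 0.485]
ft_force: [0.6, -1.2, -0.9]
width: 0.0072
t: 30.38
eef_pos: [0.5347, 0.0387, 0.178]
ee_rot: [0.515, -0.485, -0.515, -0.485]
ft_force: [1.0, -0.5, -1.6]
width: 0.0073
t 30.38 pos [0.5347 0.0387 0.178 ] F [ 1.0184 -0.4677 -1.5582] w 0.0073
x [ 0.0001  0.0001 -1.    ] y [-0.9982 -0.0597 -0.0002] z [-0.0597  0.9982  0.0001]
q [ 0.4901  0.57   -0.9444  1.8327  0.5388  1.0196  0.9565]
```

View pics/w21.png

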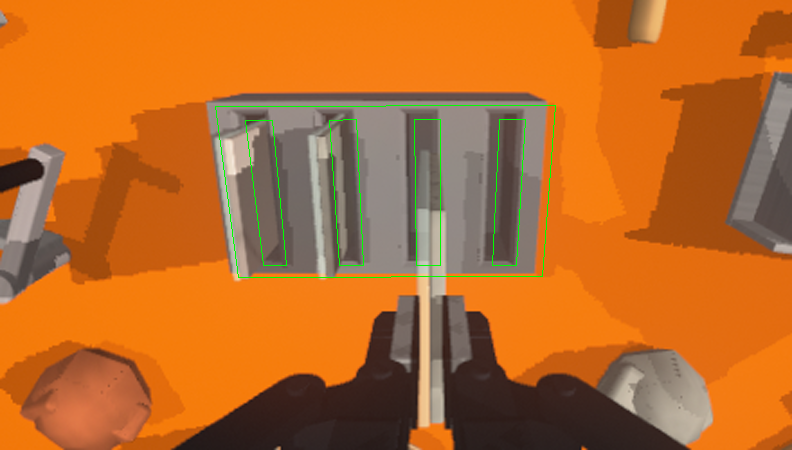

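View pics/w21b.png

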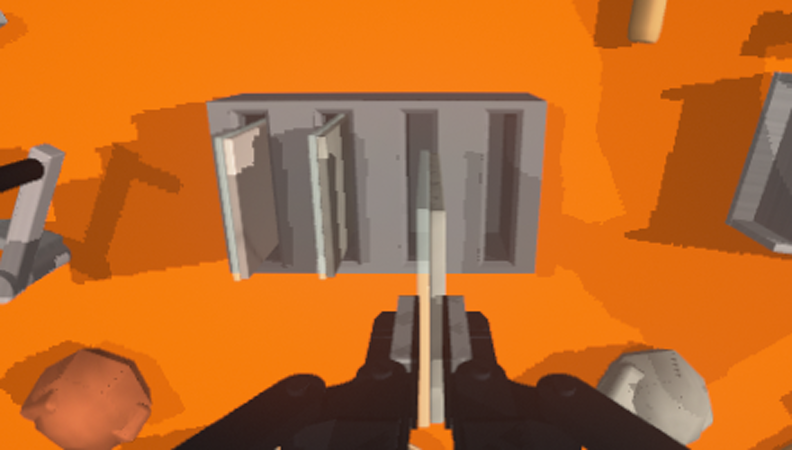

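Run:
```python
from ov import *
np.set_printoptions(precision=4,suppress=True)
c=cap('wrist'); S=lambda u,v:np.array([u/1.8+80-.5,v/1.8+80-.5]); h=.053;k=.096
o=[(c,[-h,-k,.06],S(208,102)),(c,[-h,k,.06],S(547,102)),(c,[h,k,.06],S(538,274)),(c,[-.048,.0825,.06],S(521,111)),(c,[-.048,.0615,.06],S(487,111)),(c,[.048,.0615,.06],S(481,264)),(c,[.048,.0825,.06],S(514,264)),(c,[-.048,.0345,.06],S(438,111)),(c,[-.048,.0135,.06],S(404,111))]
pc,r=fit(o,[.535,.01,.06]); print(pc,np.degrees(pc[2])); print(r); print(X(pc,[[0,y,0] for y in(-.072,-.024,.024,.072)]))
ov(c,"w22",pc,None,(80,80,520,330),1.8)
d=cap("scene"); ov(d,"s22",pc,None,(230,120,470,280),3.3)
```

```text
[0.5334 0.0098 0.0595] 3.40970409701912
[[-0.3173  0.3665]
 [ 0.6404 -0.2411]
 [-1.301  -0.2183]
 [ 1.4998 -0.2731]
 [-0.2653 -0.3119]
 [ 0.0983  1.3823]
 [ 0.3928  1.3354]
 [ 0.3333 -0.3183]
 [-1.5005 -0.2894]]
[[ 0.5377 -0.062   0.    ]
 [ 0.5349 -0.0141  0.    ]
 [ 0.532   0.0338  0.    ]
 [ 0.5292  0.0817  0.    ]]
```

View pics/w22.png

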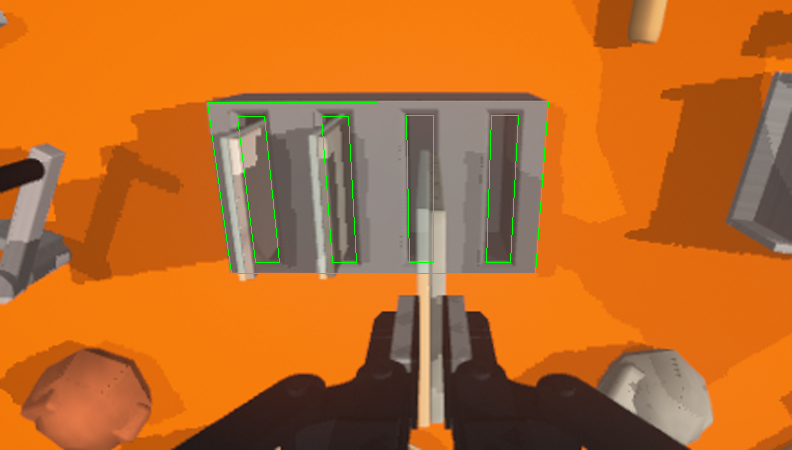

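View pics/s22.png

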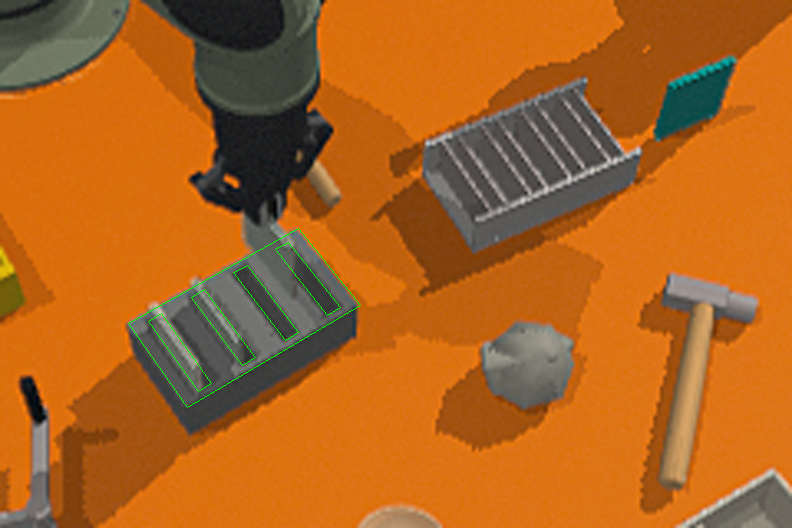

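```bash
python3 -c "
from h import *
go(.532,.0338,.155,93.4)"; python3 -m inch '0 0.1 -0.2 0 0 0; 0 0.3 -0.5 0 0 0; 0.5 0.3 -0.5 0 0 0; 1 0.3 -0.5 0 0 0; 1.5 0.3 -0.5 0 0 0; 2 0.3 -0.5 0 0 0; 2.3 0.3 -0.5 0 0 0; 2.3 0.3 -0.5 0 0 0; 2.3 0.3 -0.5 0 0 0; 2.3 0.3 -0.5 0 0 0'
python3 - <<'E'
from ov import *
show(); go(.532,.0338,.068,93.4); c=cap('wrist'); ov(c,"w23",[.5334,.0098,.0595],None,(80,80,520,330),1.8)
E
```

```text
go [0.532, 0.0338, 0.155] rows: 2.3 0.3 -0.45 -0.0 -0.0 0.0
t: 31.42
eef_pos: [0.5321, 0.0334, 0.155]
ee_rot: [0.515, -0.485, -0.515, -0.485]
ft_force: [0.2, 0.1, -0.5]
width: 0.0075
t 31.42 pos [0.5321 0.0334 0.155 ] F [ 0.1698  0.073  -0.5282] w 0.0075
x [ 0.0002  0.0001 -1.    ] y [-0.9982 -0.0595 -0.0002] z [-0.0595  0.9982  0.0001]
q [ 0.4853  0.5937 -0.9245  1.8623  0.5698  0.9751  0.9382]
go [0.532, 0.0338, 0.068] rows: 8.7 0.01 0.04 0.0 0.0 0.0
```

View pics/w23.png

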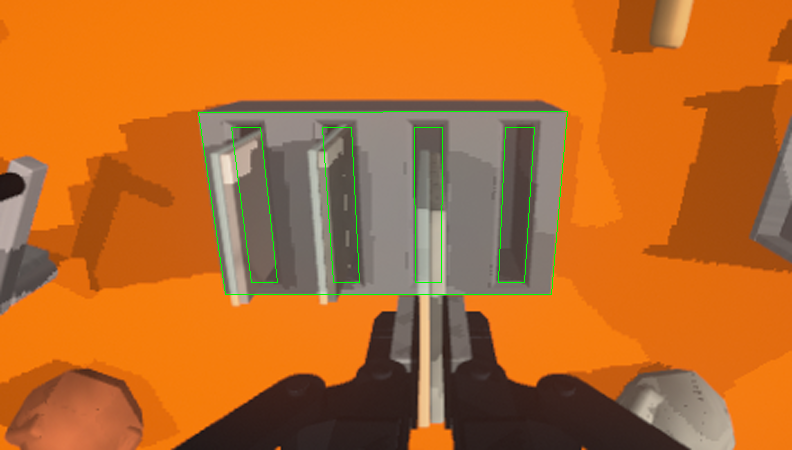

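Aligned with the slot, so I'll lower it.

```bash
python3 -m inch '0.8 0 0 0 0 0; 1.8 0 0 0 0 0; 2.8 0 0 0 0 0; 3.6 0 0 0 0 0; 4.3 0 0 0 0 0; 5 0 0 0 0 0; 5.7 0 0 0 0 0; 6.4 0 0 0 0 0; 7 0 0 0 0 0; 7.1 0 0 0 0 0'; python3 -m inch '0.3 0 0 0 0 0; 0.6 0 0 0 0 0; 0.9 0 0 0 0 0; 1.1 0 0 0 0 0; 1.3 0 0 0 0 0; 1.45 0 0 0 0 0; 1.55 0 0 0 0 0; 1.6 0 0 0 0 0; 1.6 0 0 0 0 0; 1.6 0 0 0 0 0';  python3 - <<'E'
from ov import *
show()
E
```

```text
t: 32.3
eef_pos: [0.5315, 0.0332, 0.0828]
ee_rot: [-0.514, 0.485, 0.515, 0.485]
ft_force: [-0.2, 0.0, -1.7]
width: 0.0071
t: 33.13
eef_pos: [0.5321, 0.0333, 0.0681]
ee_rot: [0.515, -0.485, -0.515, -0.485]
ft_force: [-2.4, -0.7, 4.9]
width: 0.0072
t 33.13 pos [0.5321 0.0333 0.0681] F [-2.3552 -0.6745  4.8741] w 0.0072
x [ 0.0003 -0.0001 -1.    ] y [-0.9982 -0.0594 -0.0003] z [-0.0594  0.9982 -0.0001]
q [ 0.4111  0.7084 -0.8256  1.9247  0.7077  0.8269  0.8278]
```

```bash
python3 -m inch '0 0 0 0 0 0; 0 0 0 0 0 0; 0 0 0 0 0 0; 0 0 0 0 0 0; 0 0 0 0 0 0; 0 0 0 0 0 0; 0 0 0 0 0 0; -1 0 0 0 0 0; -2.5 0 0 0 0 0; -4 0 0 0 0 0' 0.4;  python3 -m inch '-2 0 -2 0 0 0; -5 0 -4 0 0 0; -8 0 -8 0 0 0; -10 0 -11 0 0 0; -12 0 -14 0 0 0; -13 0 -15 0 0 0; -13 0 -15 0 0 0; -13 0 -15 0 0 0; -13 0 -15 0 0 0; -13 0 -15 0 0 0'
python3 - <<'E'
from ov import *
show(); c=cap('wrist','w24');d=cap('scene'); sv(d,'s24',(60,180,360,360),2.6)
t=cap('top'); sv(t,'t24',(280,110,640,250),2.2)
for cc in(c,d,t):
  for n in("latch_pin","latch_hinge"):
    for r in robot.pinpoint(cc,n)[:2]: print(n,r["at"],round(r["p"],2),unproj(cc,r["at"],dict(latch_pin=.125,latch_hinge=.055)[n])[0])
E
```

```text
t: 33.97
eef_pos: [0.5317, 0.0335, 0.1088]
ee_rot: [-0.514, 0.485, 0.515, 0.485]
ft_force: [-0.4, 0.2, -0.1]
width: 0.0345
t: 34.8
eef_pos: [0.5405, -0.1151, 0.2374]
ee_rot: [-0.515, 0.485, 0.515, 0.484]
ft_force: [-0.2, -0.1, 0.3]
width: 0.0343
t 34.8 pos [ 0.5405 -0.1151  0.2374] F [-0.173  -0.0623  0.3352] w 0.0343
x [-0.0008  0.0005 -1.    ] y [-0.9981 -0.0613  0.0008] z [-0.0613  0.9981  0.0005]
q [ 0.7875  0.5289 -0.9759  1.7236  0.4754  1.148   1.3051]
latch_pin [236.8, 179.2] 0.66 [ 0.533  -0.1995  0.125 ]
latch_hinge [224.6, 221.8] 0.83 [ 0.6134 -0.2387  0.055 ]
latch_pin [238.6, 233.0] 0.58 [ 0.5251 -0.1974  0.125 ]
latch_pin [390.6, 178.2] 0.21 [0.5919 0.2897 0.125 ]
latch_hinge [241.8, 273.3] 0.53 [ 0.6106 -0.2396  0.055 ]
latch_hinge [312.4, 305.5] 0.44 [ 0.799  -0.1111  0.055 ]
latch_pin [432.2, 190.3] 0.38 [ 0.5387 -0.2041  0.125 ]
```

View pics/w24.png

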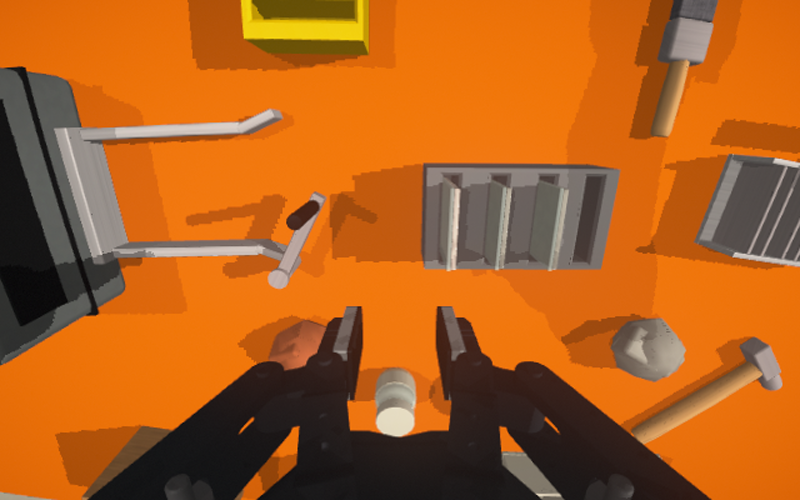

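View pics/s24.png

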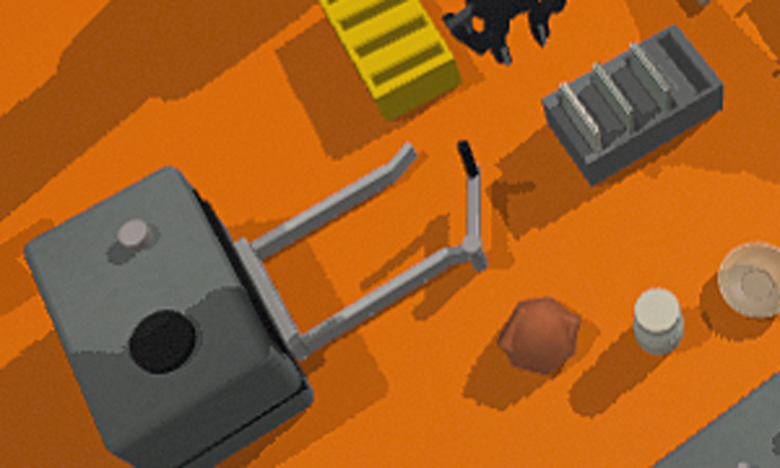

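View pics/t24.png

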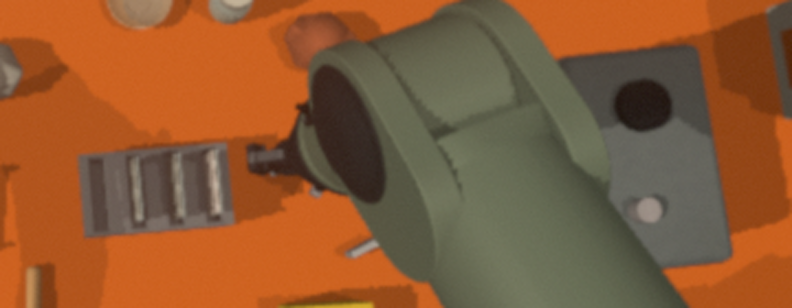

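Run:
```python
from ov import *
np.set_printoptions(precision=4,suppress=True)
t=cap('top'); c=cap('wrist')
S=lambda u,v:[u/3.3+400-.5,v/3.3+110-.5]; W=lambda u,v:[u/1.25-.5,v/1.25-.5]
for nm,cc,pts in(("top",t,[S(172,363),S(370,342),S(145,212),S(355,190)]),("wr",c,[W(90,133),W(243,127),W(120,250),W(262,247)])):
    P=unproj(cc,pts,.03); 
    for i in(0,2):
        v=P[i+1]-P[i] if nm=="wr" else P[i]-P[i+1]
        v=v if v[1]>0 else -v
        print(nm,P[i],P[i+1],"yaw",np.degrees(np.arctan2(-v[0],v[1])))
    # midline
    print("mid at lip", (P[0]+P[2])/2 if nm=="top" else (P[1]+P[3])/2)
```

```text
top [ 0.4612 -0.2863  0.03  ] [ 0.4753 -0.4622  0.03  ] yaw 4.588109970341973
top [ 0.5947 -0.2695  0.03  ] [ 0.6102 -0.458   0.03  ] yaw 4.6982557440180726
mid at lip [ 0.5279 -0.2779  0.03  ]
wr [ 0.4705 -0.448   0.03  ] [ 0.4583 -0.2808  0.03  ] yaw 4.179326829314394
wr [ 0.6014 -0.4397  0.03  ] [ 0.5879 -0.2693  0.03  ] yaw 4.525257864778674
mid at lip [ 0.5231 -0.2751  0.03  ]
```

All three sections stand in slots −72, −24 and +24. The scanner fits at about (0.531, −0.357) with yaw ≈4.5°, and the latch is near 0.55 rad, so it still bars the mouth. I'll turn the jaws along the scanner x axis and go over the pin.

```bash
python3 -c "
from h import *
go(.531,-.200,.20,4.5)"; python3 -m inch '0 0 0 1.15 0 0; 0 0 0 2.3 0 0; 0 0 0 3.45 0 0; 0 0 0 4.6 0 0; 0 0 0 5.75 0 0; 0 0 0 6.9 0 0; 0 0 0 8.05 0 0; 0 0 0 9.2 0 0; 0 0 0 10.35 0 0; 0 0 0 11.5 0 0' 0.5 20;python3 -m inch '0 0 0 1.15 0 0; 0 0 0 2.3 0 0; 0 0 0 3.3 0 0; 0 0 0 3.3 0 0; 0 0 0 3.3 0 0; 0 0 0 3.3 0 0; 0 0 0 3.3 0 0; 0 0 0 3.3 0 0; 0 0 0 3.3 0 0; 0 0 0 3.3 0 0'
python3 - <<'E'
from ov import *
show(); go(.531,-.200,.20,4.5); c=cap('wrist','w25')
for n in("latch_pin","latch_hinge"):
    for r in robot.pinpoint(c,n)[:2]: print(n,r["at"],round(r["p"],2),unproj(c,r["at"],dict(latch_pin=.125,latch_hinge=.055)[n])[0])
E
```

```text
go [0.531, -0.2, 0.2] rows: 3.78 1.48 -8.28 14.82 -0.0 -0.0
t: 36.18
eef_pos: [0.5409, -0.1164, 0.2379]
ee_rot: [-0.147, 0.692, 0.147, 0.692]
ft_force: [0.6, 0.4, 0.4]
width: 0.0428
t: 37.02
eef_pos: [0.5408, -0.1165, 0.2378]
ee_rot: [-0.029, 0.707, 0.029, 0.706]
ft_force: [-0.2, -0.1, 0.7]
width: 0.0431
t 37.02 pos [ 0.5408 -0.1165  0.2378] F [-0.1806 -0.0625  0.6599] w 0.0431
x [-0.0001  0.0001 -1.    ] y [-0.0808  0.9967  0.0001] z [ 0.9967  0.0808 -0.0001]
q [ 0.5573  0.43   -0.6145  1.7334  0.278   1.0665 -0.0691]
go [0.531, -0.2, 0.2] rows: 3.78 -8.24 -1.65 0.02 -0.0 -0.0
latch_pin [304.7, 263.6] 0.82 [ 0.5311 -0.204   0.125 ]
latch_hinge [363.7, 263.8] 0.96 [ 0.6157 -0.2407  0.055 ]
```

View pics/w25.png

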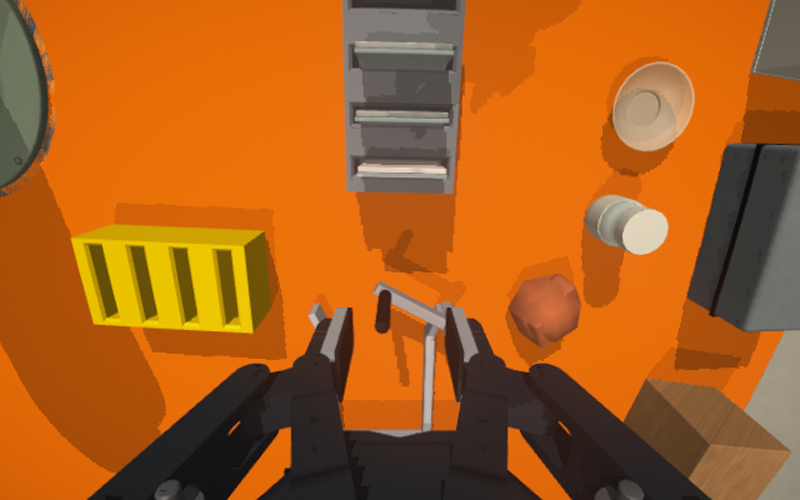

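The pin top shows at wrist (381,329), which is world (0.531, −0.204); the hinge is near (0.613, −0.240). Descending around the pin.

```bash
python3 -m inch '0 -1 -0.3 0 0 0; 0 -3 -0.6 0 0 0; 0 -5 -1 0 0 0; 0 -7 -1.5 0 0 0; 1 -8.64 -1.69 0 0 0; 3 -8.64 -1.69 0 0 0; 4.5 -8.64 -1.69 0 0 0; 6 -8.64 -1.69 0 0 0; 6.5 -8.64 -1.69 0 0 0; 6.5 -8.64 -1.69 0 0 0'
python3 - <<'E'
from ov import *
show(); go(.531,-.204,.095,4.5); c=cap('wrist','w26')
for n in("latch_pin","latch_hinge"):
    for r in robot.pinpoint(c,n)[:2]: print(n,r["at"],round(r["p"],2),unproj(c,r["at"],dict(latch_pin=.125,latch_hinge=.055)[n])[0])
E
```

```text
t: 38.0
eef_pos: [0.5302, -0.2041, 0.1713]
ee_rot: [-0.028, 0.707, 0.029, 0.706]
ft_force: [0.3, -0.2, -0.0]
width: 0.0428
t 38.0 pos [ 0.5302 -0.2041  0.1713] F [ 0.2868 -0.2353 -0.0002] w 0.0428
x [-0.0022  0.001  -1.    ] y [-0.0803  0.9968  0.0011] z [ 0.9968  0.0803 -0.0021]
q [ 0.6649  0.5246 -0.5624  1.7669  0.334   0.949   0.0458]
go [0.531, -0.204, 0.095] rows: 7.63 -0.01 0.1 0.02 -0.02 -0.01
latch_pin [321.8, 215.5] 0.72 [ 0.5323 -0.2039  0.125 ]
latch_hinge [392.6, 228.2] 0.67 [ 0.6155 -0.2405  0.055 ]
```

View pics/w26.png

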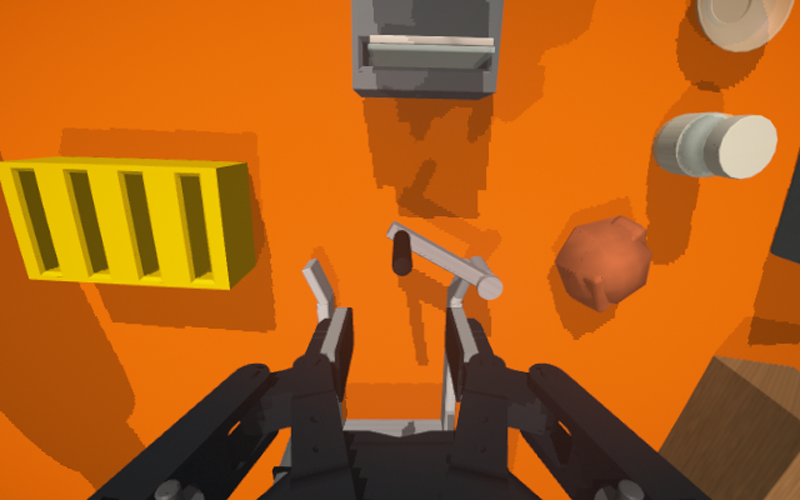

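```bash
python3 -m inch '1 0 0.1 0 0 0; 2.5 0 0.15 0 0 0; 4 0 0.15 0 0 0; 5.5 0 0.15 0 0 0; 7 0 0.15 0 0 0; 8 0 0.15 0 0 0; 8.6 0 0.15 0 0 0; 8.6 0 0.15 0 0 0; 8.6 0 0.15 0 0 0; 8.6 0 0.15 0 0 0';  python3 -m inch '0 0 0 0 0 0; 0 0 0 0 0 0; 0 0 0 0 0 0; 0 0 0 0 0 0; 0 0 0 0 0 0; 0 0 0 0 0 0; 0 0 0 0 0 0; 0 0 0 0 0 0; 0 0 0 0 0 0; 0 0 0 0 0 0' 0 20
python3 - <<'E'
from ov import *
show()
H=np.array([.614,-.2405]); th=.0785
s,Rm=st(); p=s["eef_pos"][:2]
Rs=np.array([[np.cos(th),-np.sin(th)],[np.sin(th),np.cos(th)]])
r=Rs.T@(p-H); a0=np.arctan2(r[1],-r[0]); print("a0",a0,"r",np.hypot(*r))
T=np.array([[Rm[0,1],Rm[1,1]],[Rm[0,2],Rm[1,2]]])
for a in np.linspace(a0,2.15,19):
    q=H+Rs@(.09*np.array([-np.cos(a),np.sin(a)])); print(round(a,2),np.round(T@(q-p)*100,2))
E
```

```text
t: 38.98
eef_pos: [0.5329, -0.2039, 0.0876]
ee_rot: [-0.029, 0.706, 0.028, 0.707]
ft_force: [0.2, 0.5, 0.3]
width: 0.0427
t: 39.82
eef_pos: [0.5322, -0.2038, 0.0873]
ee_rot: [-0.028, 0.707, 0.028, 0.706]
ft_force: [-4.5, 0.9, 6.8]
width: 0.0129
t 39.82 pos [ 0.5322 -0.2038  0.0873] F [-4.497  0.938  6.761] w 0.0129
x [-0.0003 -0.0002 -1.    ] y [-0.0801  0.9968 -0.0002] z [ 0.9968  0.0801 -0.0004]
q [ 0.6208  0.6348 -0.5089  1.8286  0.4205  0.7873 -0.0271]
a0 0.5001440436766446 r 0.08965030547550783
0.5 [ 0.02 -0.03]
0.59 [0.72 0.4 ]
0.68 [1.38 0.89]
0.78 [2.   1.44]
0.87 [2.56 2.05]
0.96 [3.06 2.7 ]
1.05 [3.5 3.4]
1.14 [3.88 4.13]
1.23 [4.19 4.89]
1.33 [4.42 5.68]
1.42 [4.58 6.49]
1.51 [4.67 7.31]
1.6 [4.68 8.14]
1.69 [4.62 8.96]
1.78 [4.48 9.77]
1.88 [ 4.27 10.57]
1.97 [ 3.99 11.34]
2.06 [ 3.63 12.09]
2.15 [ 3.21 12.8 ]
```

Pin gripped. Swinging it along the arc.

```bash
python3 -m inch '0 0.4 0.2 0 0 0; 0 0.72 0.4 0 0 0; 0 1.05 0.65 0 0 0; 0 1.38 0.89 0 0 0; 0 2 1.44 0 0 0; 0 2.56 2.05 0 0 0; 0 3.06 2.7 0 0 0; 0 3.5 3.4 0 0 0; 0 3.88 4.13 0 0 0; 0 3.88 4.13 0 0 0'; python3 -c "
from h import *
show()"
```

```text
t: 40.65
eef_pos: [0.5713, -0.1599, 0.0871]
ee_rot: [-0.029, 0.706, 0.029, 0.707]
ft_force: [-3.3, 7.5, 6.1]
width: 0.013
t 40.65 pos [ 0.5713 -0.1599  0.0871] F [-3.2597  7.5221  6.0553] w 0.013
x [ 0.0004  0.0013 -1.    ] y [-0.0818  0.9966  0.0012] z [0.9966 0.0818 0.0005]
q [ 0.5222  0.6654 -0.5066  1.766   0.4205  0.8195 -0.1037]
```

```bash
python3 -m inch '0 0.31 0.76 0 0 0; 0 0.54 1.55 0 0 0; 0 0.7 2.36 0 0 0; 0 0.79 3.18 0 0 0; 0 0.8 4.01 0 0 0; 0 0.74 4.83 0 0 0; 0 0.6 5.64 0 0 0; 0 0.39 6.44 0 0 0; 0 0.11 7.21 0 0 0; 0 -0.25 7.9 0 0 0'; python3 -m inch '0 -0.2 0.35 0 0 0; 0 -0.4 0.65 0 0 0; 0 -0.4 0.65 0 0 0; 0 -0.4 0.65 0 0 0; 0 -0.4 0.65 0 0 0; 0 -0.4 0.65 0 0 0; 0 -0.4 0.65 0 0 0; 0 -0.4 0.65 0 0 0; 0 -0.4 0.65 0 0 0; 0 -0.4 0.65 0 0 0'; python3 -m inch '0 0 0 0 0 0; 0 0 0 0 0 0; 0 0 0 0 0 0; 0 0 0 0 0 0; 0 0 0 0 0 0; -1.5 0 0 0 0 0; -4 0 0 0 0 0; -7 0 0 0 0 0; -10 0 0 0 0 0; -12 0 0 0 0 0' 0.5
python3 - <<'E'
from ov import *
show(); c=cap('wrist','w27');d=cap('scene'); sv(d,'s27',(60,180,360,360),2.6)
for cc in(c,d):
 for n in("latch_pin","latch_hinge"):
    for r in robot.pinpoint(cc,n)[:2]: print(n,r["at"],round(r["p"],2),unproj(cc,r["at"],dict(latch_pin=.125,latch_hinge=.055)[n])[0])
E
```

```text
t: 41.48
eef_pos: [0.6503, -0.1585, 0.0868]
ee_rot: [-0.028, 0.707, 0.028, 0.707]
ft_force: [-2.6, 0.8, 4.5]
width: 0.013
t: 42.32
eef_pos: [0.6561, -0.1616, 0.0868]
ee_rot: [-0.028, 0.707, 0.028, 0.706]
ft_force: [-1.2, -1.8, 2.0]
width: 0.0126
t: 43.15
eef_pos: [0.657, -0.1613, 0.2111]
ee_rot: [-0.029, 0.705, 0.028, 0.708]
ft_force: [-0.4, -0.6, 0.1]
width: 0.0429
t 43.15 pos [ 0.657  -0.1613  0.2111] F [-0.3611 -0.6373  0.103 ] w 0.0429
x [ 0.003  -0.0003 -1.    ] y [-0.0804  0.9968 -0.0005] z [0.9968 0.0804 0.003 ]
q [ 0.4794  0.6477 -0.5377  1.4289  0.3446  1.156  -0.0267]
latch_pin [317.9, 200.5] 0.62 [ 0.6561 -0.1617  0.125 ]
latch_hinge [281.7, 237.1] 0.72 [ 0.6152 -0.2386  0.055 ]
latch_pin [269.1, 260.5] 0.52 [ 0.6478 -0.1608  0.125 ]
latch_pin [196.2, 275.4] 0.47 [ 0.5854 -0.3531  0.125 ]
latch_hinge [243.2, 272.2] 0.7 [ 0.6095 -0.2347  0.055 ]
latch_hinge [301.8, 219.8] 0.27 [ 0.5434 -0.0026  0.055 ]
```

View pics/s27.png

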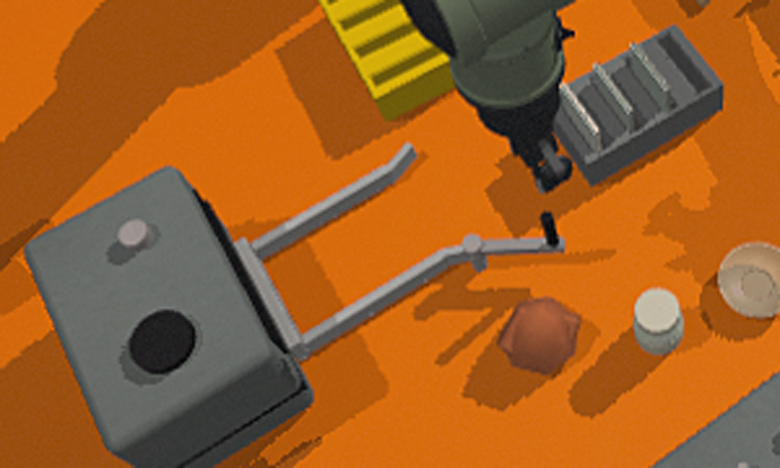

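View pics/w27.png

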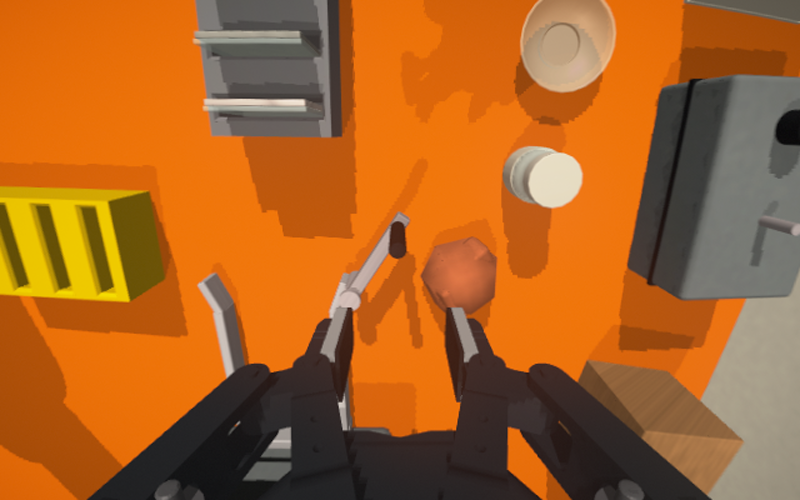

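The latch is at about 2.14 rad and the mouth is clear; the pin shows at wrist (398,238) and rock_b was not touched. Next I'll square the carrier to the bay axis with a two-finger push on its +x face, after measuring it again.

```bash
python3 -c "
from h import *
go(.645,.005,.22,94.5)"; python3 -m inch '0 2 0 -1.15 0 0; 0 4 0 -2.3 0 0; 0 6 0 -3.45 0 0; 0 8 0 -4.6 0 0; 0 10 0 -5.75 0 0; 0 12 0.2 -6.9 0 0; 0 14 0.2 -8.05 0 0; 0 16 0.2 -9.2 0 0; 0 16.6 0.2 -10.35 0 0; 0 16.6 0.2 -11.5 0 0' 0.75;python3 -m inch '0 0 0 -1.15 0 0; 0 0 0 -2.3 0 0; 0 0 0 -3.5 0 0; 0 0 0 -3.5 0 0; 0 0 0 -3.5 0 0; 0 0 0 -3.5 0 0; 0 0 0 -3.5 0 0; 0 0 0 -3.5 0 0; 0 0 0 -3.5 0 0; 0 0 0 -3.5 0 0'
python3 - <<'E'
from ov import *
show();  c=cap('wrist');d=cap('scene'); ov(d,'s28',[.5334,.0098,.0595],None,(230,120,470,280),3.3); ov(c,'w28',[.5334,.0098,.0595],None,None,1); sv(c,'w28b',(200,60,480,240),2.8)
E
```

```text
go [0.645, 0.005, 0.22] rows: -1.36 16.68 0.26 -14.98 -0.01 -0.01
t: 44.28
eef_pos: [0.6443, 0.0067, 0.2063]
ee_rot: [-0.426, 0.564, 0.427, 0.564]
ft_force: [-0.1, -1.0, 0.3]
width: 0.0638
t: 45.12
eef_pos: [0.6449, 0.0042, 0.2069]
ee_rot: [0.52, -0.48, -0.519, -0.48]
ft_force: [1.0, -0.1, -1.2]
width: 0.0638
t 45.12 pos [0.6449 0.0042 0.2069] F [ 0.9581 -0.1479 -1.1656] w 0.0638
x [ 0.0001 -0.0001 -1.    ] y [-0.9968 -0.0796 -0.0001] z [-0.0796  0.9968 -0.0002]
q [ 0.4573  0.7029 -0.9153  1.512   0.5787  1.2147  1.1024]
```

View pics/w28.png

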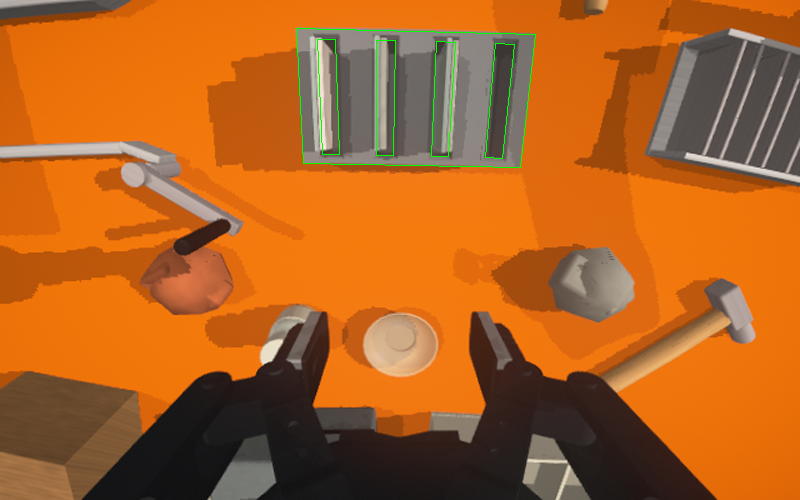

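View pics/w28b.png

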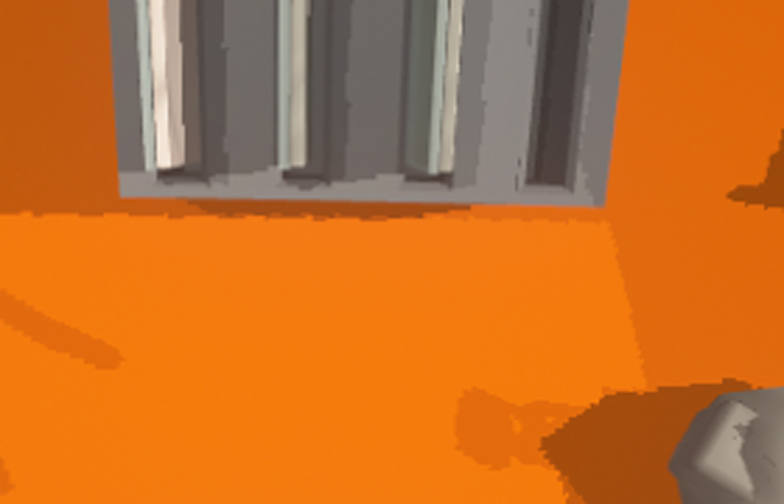

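Run:
```python
from ov import *
c=cap('wrist')
for n,u,v,z in(("dish",400,345,.02),("dish near edge",400,314,.02),("jar base",297,315,.0),("rock_a",592,285,.03),("rock_a left/top",570,255,.04),("rock_b",190,280,.03)):
    print(n,unproj(c,[u/1.25,v/1.25],z)[0])
go(.612,.005,.035,93.4); go(.566,.0142,.035,94.5)
```

```text
dish [0.79936911 0.01980944 0.02      ]
dish near edge [0.75764045 0.01644148 0.02      ]
jar base [ 0.78030837 -0.10807766  0.        ]
rock_a [0.70059066 0.22425218 0.03      ]
rock_a left/top [0.66490344 0.18532365 0.04      ]
rock_b [ 0.72938681 -0.21707072  0.03      ]
go [0.612, 0.005, 0.035] rows: 17.19 3.28 0.34 0.2 -0.0 0.0
go [0.566, 0.0142, 0.035] rows: 17.19 7.79 1.63 0.01 -0.0 0.0
```

```bash
python3 -m inch '2 0.8 0.4 0 0 0; 5 1.5 0.7 0 0 0; 8 1.5 0.7 0 0 0; 11 1.5 0.7 0 0 0; 14 1.5 0.7 0 0 0; 16 1.5 0.7 0 0 0; 16.9 1.5 0.7 0 0 0; 16.9 1.5 0.7 0 0 0; 16.9 1.5 0.7 0 0 0; 16.9 1.5 0.7 0 0 0'
python3 - <<'E'
from ov import *
show(); go(.602,.0142,.037,94.5);go(.566,.0142,.037,94.5)
E
```

```text
t: 46.1
eef_pos: [0.6303, 0.0102, 0.0394]
ee_rot: [0.52, -0.479, -0.519, -0.48]
ft_force: [0.0, 0.2, 0.2]
width: 0.0643
t 46.1 pos [0.6303 0.0102 0.0394] F [0.0171 0.1549 0.2102] w 0.0643
x [ 0.0019  0.0002 -1.    ] y [-0.9968 -0.0801 -0.0019] z [-0.0801  0.9968  0.0001]
q [ 0.3971  0.8688 -0.8009  1.6755  0.7528  0.9306  0.9516]
go [0.602, 0.0142, 0.037] rows: 0.23 2.79 0.63 0.02 0.0 0.02
go [0.566, 0.0142, 0.037] rows: 0.23 6.37 0.92 0.02 0.0 0.02
```

```bash
python3 -m inch '0.2 0.7 0.2 0 0 0; 0.2 1.5 0.4 0 0 0; 0.2 2.2 0.6 0 0 0; 0.2 2.5 0.7 0 0 0; 0.2 2.8 0.7 0 0 0; 0.2 3.1 0.7 0 0 0; 0.2 3.4 0.7 0 0 0; 0.2 3.7 0.7 0 0 0; 0.2 4 0.7 0 0 0; 0.2 4.3 0.7 0 0 0'
python3 - <<'E'
from ov import *
show(); go(.566,.0142,.037,94.5); d=cap('scene'); ov(d,'s29',[.5334,.0098,.0595],None,(230,120,470,280),3.3); c=cap('wrist','w29')
E
```

```text
t: 46.93
eef_pos: [0.5857, 0.0134, 0.0358]
ee_rot: [-0.52, 0.48, 0.52, 0.48]
ft_force: [0.6, -0.6, -1.0]
width: 0.0641
t 46.93 pos [0.5857 0.0134 0.0358] F [ 0.5609 -0.5512 -1.0321] w 0.0641
x [-0.      0.0001 -1.    ] y [-0.9968 -0.0801  0.    ] z [-0.0801  0.9968  0.0001]
q [ 0.4127  0.8229 -0.8025  1.7983  0.7662  0.8636  0.8917]
go [0.566, 0.0142, 0.037] rows: -0.12 1.96 0.23 0.02 0.0 -0.0
```

View pics/w29.png

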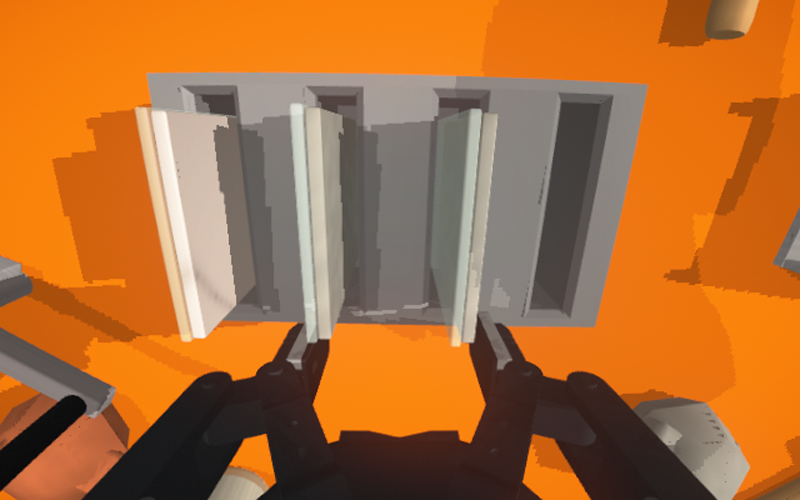

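View pics/s29.png

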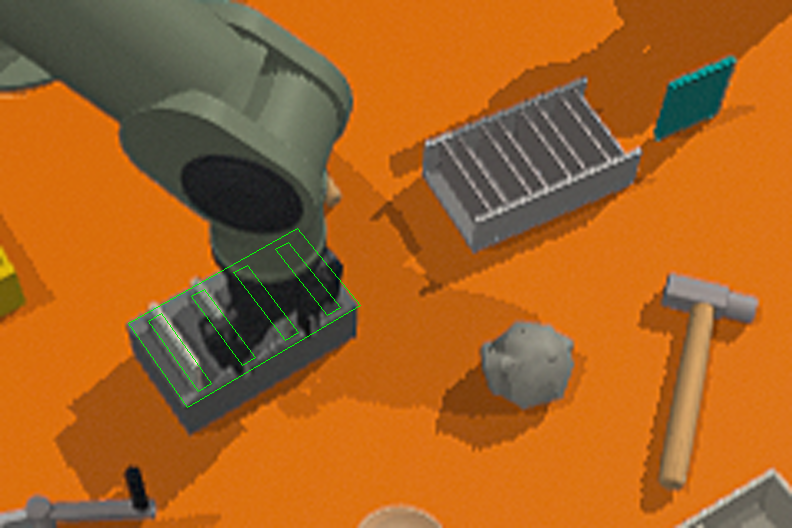

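Run:
```python
from ov import *
c=cap('wrist'); ov(c,"w30",[.5334,.0098,.0595],None,None,1)
W=lambda u,v:np.array([u/1.25-.5,v/1.25-.5]); h=.053;k=.096;np.set_printoptions(precision=4,suppress=True)
o=[(c,[-h,-k,.06],W(148,74)),(c,[-h,k,.06],W(647,85)),(c,[h,k,.06],W(595,327))]
pc,r=fit(o,[.53,.01,.06]); print(pc,np.degrees(pc[2]));print(r)
```

```text
[0.5338 0.0094 0.0597] 3.420376048274574
[[-0.3596  0.1286]
 [ 0.5751  0.0357]
 [-0.1903 -0.0643]]
```

View pics/w30.png

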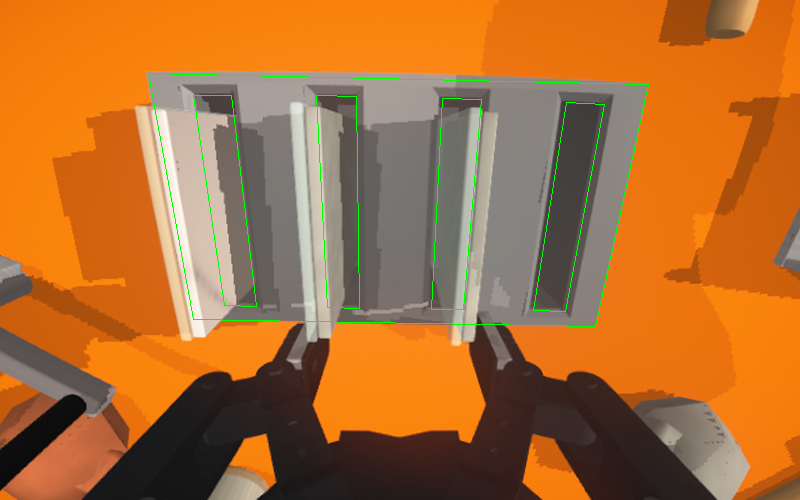

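The carrier has not moved and there's no contact force yet. Pushing on slowly.

```bash
python3 -m inch '0 0.15 0.05 0 0 0; 0 0.3 0.1 0 0 0; 0 0.45 0.1 0 0 0; 0 0.6 0.1 0 0 0; 0 0.75 0.1 0 0 0; 0 0.9 0.1 0 0 0; 0 1.05 0.1 0 0 0; 0 1.2 0.1 0 0 0; 0 1.2 0.1 0 0 0; 0 1.2 0.1 0 0 0'
python3 - <<'E'
from ov import *
show(); 
c=cap('wrist'); ov(c,"w31",[.5334,.0098,.0595],None,None,1)
E
```

```text
t: 47.92
eef_pos: [0.574, 0.0135, 0.0359]
ee_rot: [0.52, -0.48, -0.52, -0.48]
ft_force: [3.7, -0.6, 1.2]
width: 0.0644
t 47.92 pos [0.574  0.0135 0.0359] F [ 3.7109 -0.6222  1.1619] w 0.0644
x [ 0.0002 -0.     -1.    ] y [-0.9968 -0.0802 -0.0002] z [-0.0802  0.9968 -0.0001]
q [ 0.418   0.8092 -0.8037  1.83    0.7694  0.8466  0.8775]
```

View pics/w31.png

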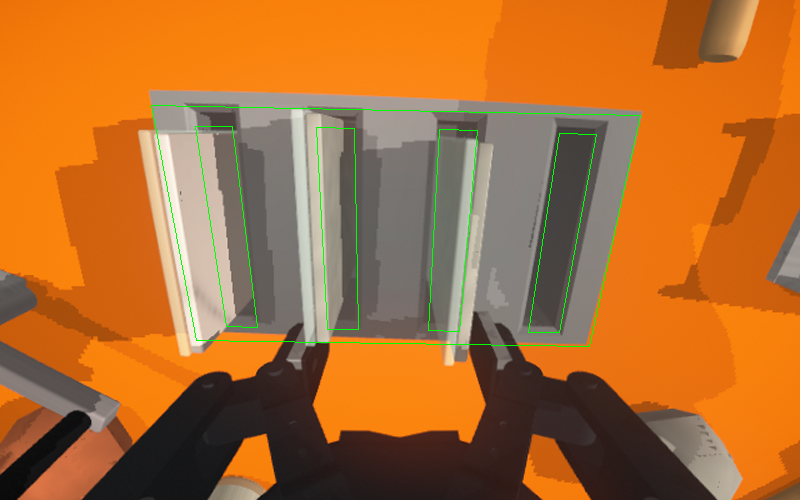

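Run:
```python
from ov import *
c=cap('wrist'); s,Rm=st(); W=lambda p: s["eef_pos"]+Rm@np.array(p)
L=[]
for sg in(-1,1):
    for xx in(-.007,-.03):
        L.append(proj(c,[W([xx,-.011,sg*.032]),W([xx,.011,sg*.032]),W([xx,.011,sg*.046]),W([xx,-.011,sg*.046]),W([xx,-.011,sg*.032])]))
W2=lambda u,v:np.array([u/1.25-.5,v/1.25-.5]); h=.053;k=.096;np.set_printoptions(precision=4,suppress=True)
o=[(c,[-h,-k,.06],W2(150,91)),(c,[-h,k,.06],W2(641,112)),(c,[h,k,.06],W2(590,347))]
pc,r=fit(o,[.53,.01,.06]); print(pc,np.degrees(pc[2]));print(r)
L+=[proj(c,box(pc,.053,.096,.06)),proj(c,box(pc,.053,.096,.0)),proj(c,box(pc,.053,.096,.04))]
sv(c,"w32",(100,60,540,400),1.75,L)
```

```text
[0.5303 0.0089 0.0401] 2.2956172145158273
[[ 0.1739  0.3819]
 [ 0.7627  0.1629]
 [-3.1454 -2.0173]]
```

View pics/w32.png

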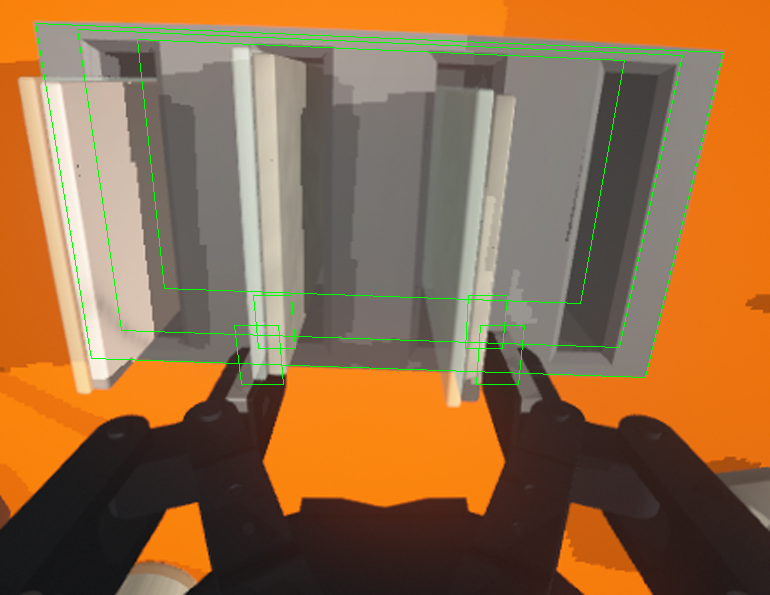

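Run:
```python
from ov import *
d=cap('scene'); sv(d,'s33',(250,170,370,260),6.5)
```

```text
(no output)
```

View pics/s33.png

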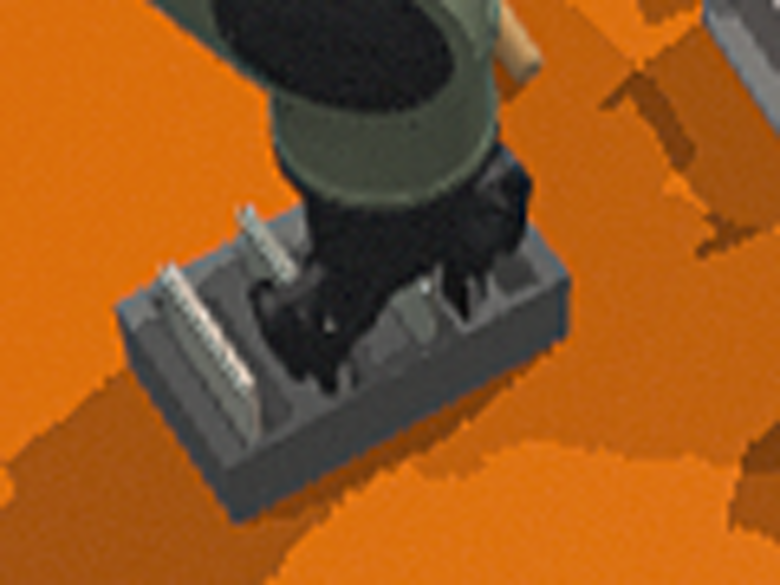

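Run:
```python
from ov import *
d=cap('scene'); c=cap('wrist'); s,Rm=st(); W=lambda p: s["eef_pos"]+Rm@np.array(p)
pc=[.5315,.0095,.045]
for cam,nm,cr,sc in((d,"s34",(250,170,370,260),6.5),(c,"w34",(100,60,540,400),1.75)):
    L=[proj(cam,box(pc,.053,.096,.06)),proj(cam,box(pc,.053,.096,0))]
    for sg in(-1,1):
        for xx in(-.007,-.03):
            L.append(proj(cam,[W([xx,-.011,sg*.032]),W([xx,.011,sg*.032]),W([xx,.011,sg*.046]),W([xx,-.011,sg*.046]),W([xx,-.011,sg*.032])]))
    sv(cam,nm,cr,sc,L)
```

```text
(no output)
```

View pics/s34.png

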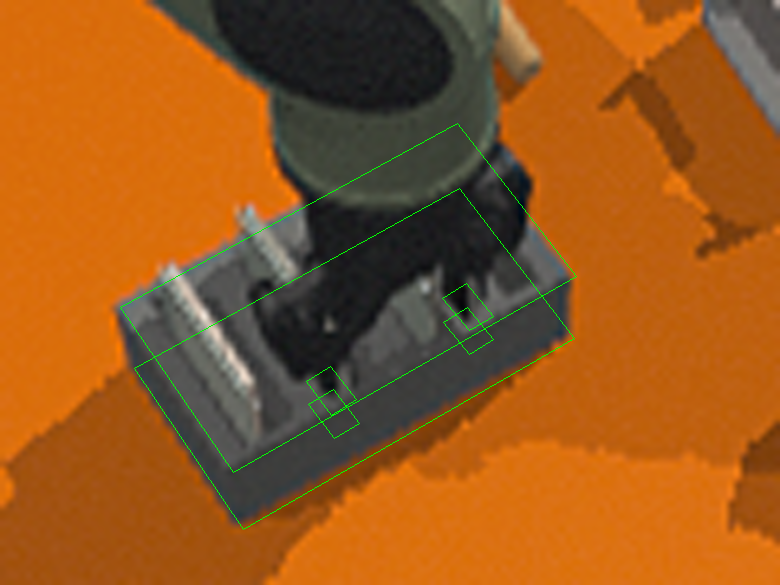

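Run:
```python
from ov import *
d=cap('scene')
q=np.array([.5405,-.1151,.2374]); z=np.array([-.0613,.998,0]); y=np.array([-.998,-.0613,0]); x=np.array([0,0,-1.])
im=cv2.imread("pics/s24.png")
for sg in(-1,1):
  for xx,col in((0,(0,255,0)),(-.006,(255,255,0)),(-.03,(255,0,255))):
    P=[q+x*xx+y*a+z*sg*b for a,b in((-.011,.017),(.011,.017),(.011,.031),(-.011,.031),(-.011,.017))]
    uv=((proj(d,P)-[60,180]+.5)*2.6).astype(int); cv2.polylines(im,[uv.reshape(-1,1,2)],False,col,1)
cv2.imwrite("pics/s24o.png",cv2.resize(im[0:130,400:640],None,fx=3,fy=3))
```

```text
(no output)
```

View pics/s24o.png

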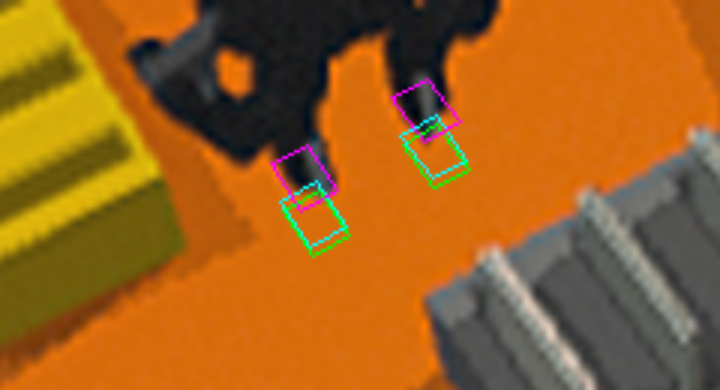

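The scene overlay shows the real fingertips sit about 25 mm behind the TCP when open. They passed over the carrier's top edge and the −y finger nudged the −24 section. I'll back off upward and calibrate the fingertips.

```bash
python3 -m inch '0 -0.6 0 0 0 0; 0 -1.2 0 0 0 0; 0 -1.2 0 0 0 0; -1 -1.2 0 0 0 0; -2.5 -1.2 0 0 0 0; -4.5 -1.2 0 0 0 0; -7 -3 0 0 0 0; -9 -5 0 0 0 0; -11 -7 0 0 0 0; -13 -9 0 0 0 0';  python3 -m inch '0 0 0 0 0 0; 0 0 0 0 0 0; 0 0 0 0 0 0; 0 0 0 0 0 0; 0 0 0 0 0 0; 0 0 0 0 0 0; 0 0 0 0 0 0; 0 0 0 0 0 0; 0 0 0 0 0 0; 0 0 0 0 0 0'
cat > tip.py <<'E'
from ov import *
import sys
def tip(nm,xs):
    show(); d=cap('scene'); s,Rm=st(); W=lambda p: s["eef_pos"]+Rm@np.array(p); b=s["width"]/2
    L=[]
    for sg in(-1,1):
        for xx in xs: L.append(proj(d,[W([xx,-.011,sg*b]),W([xx,.011,sg*b]),W([xx,.011,sg*(b+.0145)]),W([xx,-.011,sg*(b+.0145)]),W([xx,-.011,sg*b])]))
    u,v=proj(d,[s["eef_pos"]])[0]; x0,y0=int(u-60),int(max(0,v-60)); sv(d,nm,(x0,y0,x0+110,y0+85),7,L)
E
python3 - <<'E'
from tip import *
tip("tip1",(-.02,-.03)); c=cap('wrist','w35')
E
```

```text
t: 49.05
eef_pos: [0.6642, 0.0208, 0.1688]
ee_rot: [0.52, -0.479, -0.52, -0.48]
ft_force: [0.8, -0.4, 0.1]
width: 0.0644
t: 49.88
eef_pos: [0.6636, 0.0207, 0.1657]
ee_rot: [-0.52, 0.48, 0.52, 0.479]
ft_force: [-0.5, -0.4, -0.5]
width: 0.0637
t 49.88 pos [0.6636 0.0207 0.1657] F [-0.5015 -0.3779 -0.5151] w 0.0637
x [-0.0002  0.     -1.    ] y [-0.9968 -0.0803  0.0002] z [-0.0803  0.9968  0.    ]
q [ 0.4021  0.7696 -0.8827  1.4972  0.6225  1.1726  1.0637]
```

View pics/tip1.png

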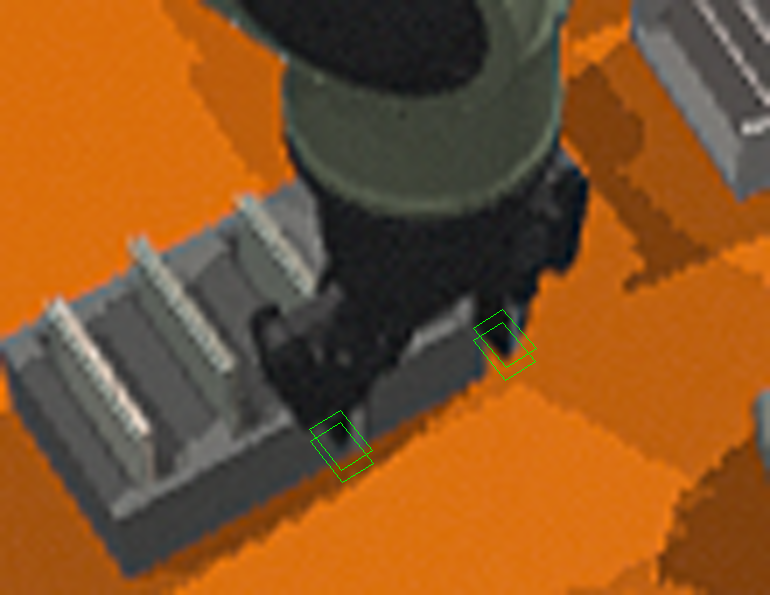

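View pics/w35.png

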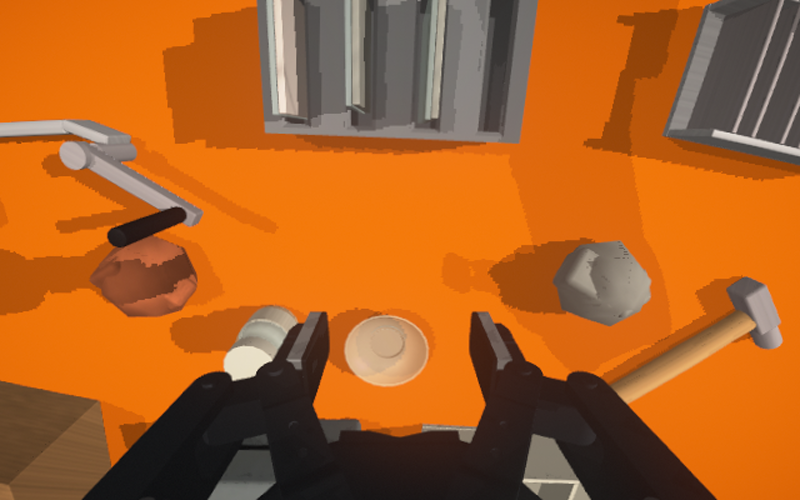

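```bash
python3 -m inch '0 0 0 0 0 0; 0 0 0 0 0 0; 0 0 0 0 0 0; 0 0 0 0 0 0; 0 0 0 0 0 0; 0 0 0 0 0 0; 0 0 0 0 0 0; 0 0 0 0 0 0; 0 0 0 0 0 0; 0 0 0 0 0 0' 0
python3 - <<'E'
from tip import *
tip("tip2",(0,-.02)); c=cap('wrist','w36')
W=lambda u,v:np.array([u/1.25-.5,v/1.25-.5]); h=.053;k=.096
o=[(c,[h,-k,.06],W(265,133)),(c,[h,k,.06],W(520,143))]
pc,r=fit(o,[.53,.01,.04]); print(pc,np.degrees(pc[2])); print(r)
d=cap('scene'); ov(d,'s36',pc,None,(230,120,470,280),3.3)
E
```

```text
t: 50.82
eef_pos: [0.6636, 0.0207, 0.1658]
ee_rot: [-0.52, 0.48, 0.52, 0.48]
ft_force: [0.4, -1.2, 0.2]
width: -0.0001
t 50.82 pos [0.6636 0.0207 0.1658] F [ 0.3526 -1.2135  0.2308] w -0.0001
x [-0.0001 -0.     -1.    ] y [-0.9968 -0.0802  0.0001] z [-0.0802  0.9968 -0.    ]
q [ 0.4021  0.7695 -0.8827  1.4971  0.6225  1.1726  1.0637]
[0.5295 0.0089 0.0415] 2.3780781572113705
[[ 0.3571 -0.0241]
 [-0.3597 -0.0457]]
```

View pics/tip2.png

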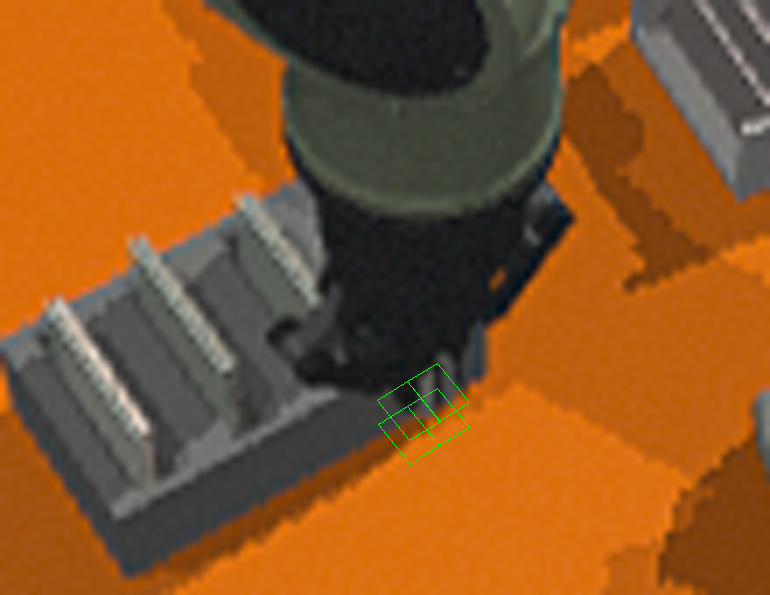

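View pics/w36.png

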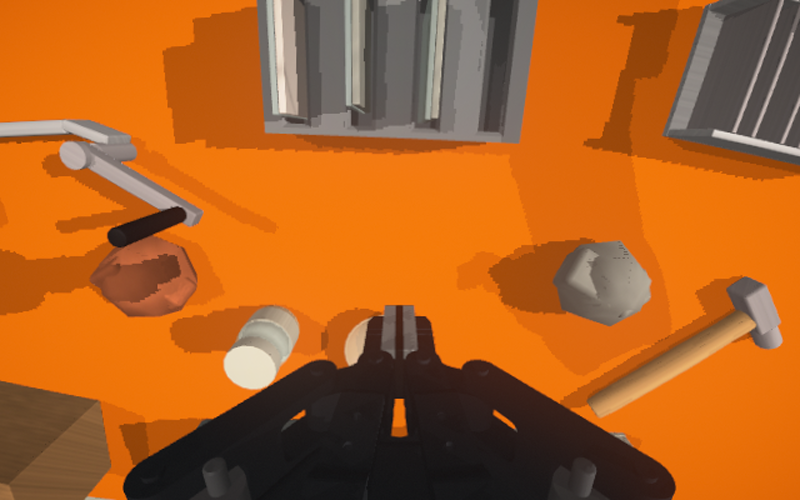

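View pics/s36.png

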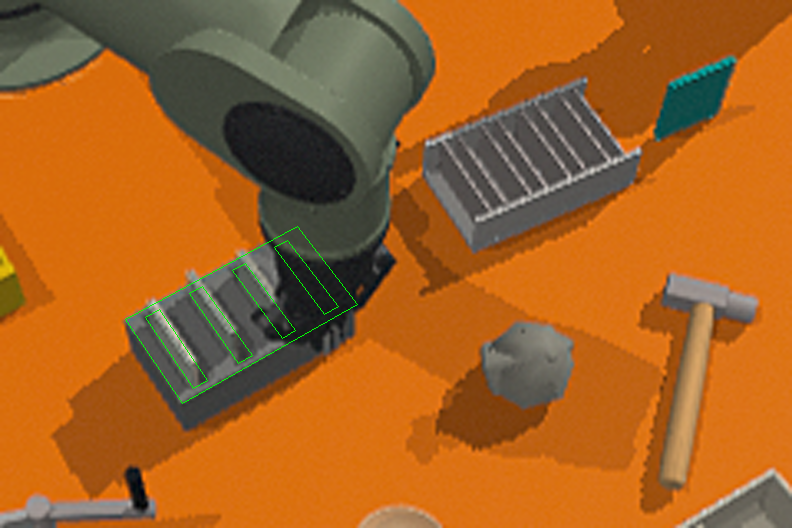

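Shut, the tips are about 12 mm behind the TCP and reach lower. I'll push the +x face between the sections with shut fingers, tips at about 40 mm.

```bash
python3 -c "
from h import *
go(.625,.0165,.027,94.5); go(.566,.0165,.027,94.5)"; python3 -m inch '2 1 0 0 0 0; 4 2 0 0 0 0; 6 3 0 0 0 0; 8 3.9 -0.1 0 0 0; 10 3.9 -0.1 0 0 0; 12 3.9 -0.1 0 0 0; 13.2 3.9 -0.1 0 0 0; 13.9 3.9 -0.1 0 0 0; 13.9 3.9 -0.1 0 0 0; 13.9 3.9 -0.1 0 0 0'
python3 - <<'E'
from tip import *
go(.566,.0165,.027,94.5); tip("tip3",(-.012,))
E
```

```text
go [0.625, 0.0165, 0.027] rows: 13.88 3.89 -0.11 0.02 0.0 -0.0
go [0.566, 0.0165, 0.027] rows: 13.88 9.77 0.36 0.02 0.0 -0.0
t: 51.8
eef_pos: [0.6252, 0.0169, 0.0273]
ee_rot: [0.52, -0.479, -0.52, -0.48]
ft_force: [0.9, 0.0, 0.2]
width: 0.0001
go [0.566, 0.0165, 0.027] rows: 0.03 5.9 0.44 0.02 0.0 0.0
t 51.8 pos [0.6252 0.0169 0.0273] F [0.9043 0.0346 0.1653] w 0.0001
x [ 0.0003  0.0002 -1.    ] y [-0.9968 -0.0804 -0.0004] z [-0.0804  0.9968  0.0002]
q [ 0.3829  0.8792 -0.791   1.6919  0.7675  0.9085  0.9262]
```

View pics/tip3.png

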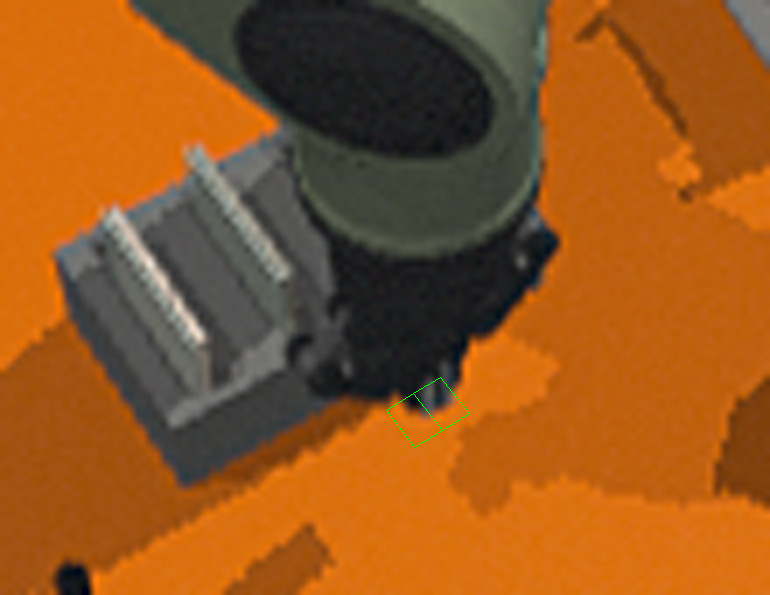

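```bash
python3 -m inch '0.1 0.4 0 0 0 0; 0.3 0.8 0.1 0 0 0; 0.3 1.2 0.1 0 0 0; 0.3 1.6 0.1 0 0 0; 0.3 2 0.1 0 0 0; 0.3 2.4 0.1 0 0 0; 0.3 2.8 0.15 0 0 0; 0.3 3.2 0.15 0 0 0; 0.3 3.6 0.15 0 0 0; 0.3 4 0.2 0 0 0'
python3 - <<'E'
from tip import *
show(); d=cap('scene'); ov(d,'s37',[.5295,.0089,.0415],None,(230,120,470,280),3.3); c=cap('wrist','w37')
E
```

```text
t: 52.68
eef_pos: [0.5848, 0.0154, 0.0239]
ee_rot: [0.52, -0.479, -0.52, -0.48]
ft_force: [3.6, 0.4, -1.8]
width: -0.0
t 52.68 pos [0.5848 0.0154 0.0239] F [ 3.6256  0.4006 -1.7637] w -0.0
x [ 0.0007  0.0003 -1.    ] y [-0.9968 -0.0801 -0.0008] z [-0.0801  0.9968  0.0002]
q [ 0.402   0.8376 -0.7899  1.8051  0.7842  0.8437  0.8741]
```

View pics/s37.png

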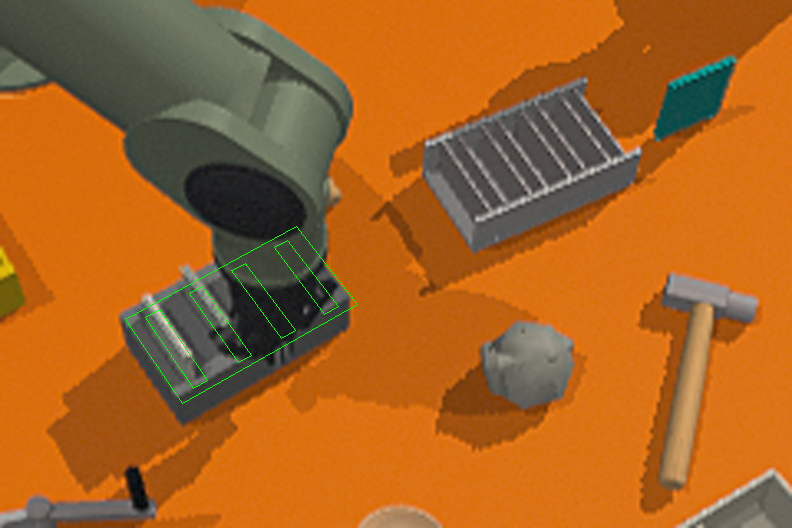

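View pics/w37.png

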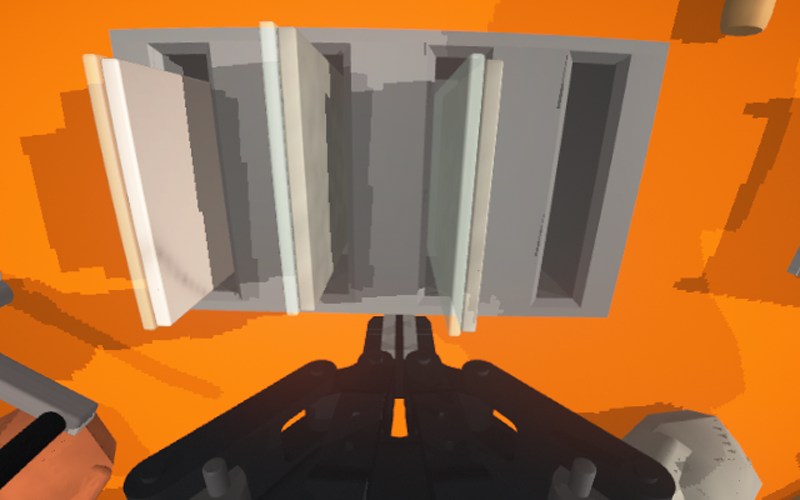

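Now the fingers are pushing on the face itself with 3.6 N. Continuing about 19 mm.

```bash
python3 -m inch '0 0.3 0 0 0 0; 0 0.6 0 0 0 0; 0 0.9 0.05 0 0 0; 0 1.2 0.05 0 0 0; 0 1.5 0.1 0 0 0; 0 1.7 0.1 0 0 0; 0 1.9 0.15 0 0 0; 0 1.9 0.15 0 0 0; 0 1.9 0.15 0 0 0; 0 1.9 0.15 0 0 0'
python3 - <<'E'
from tip import *
show(); c=cap('wrist','w38')
E
```

```text
t: 53.62
eef_pos: [0.5654, 0.0153, 0.0237]
ee_rot: [-0.519, 0.48, 0.52, 0.479]
ft_force: [0.9, -0.1, 0.2]
width: -0.0001
t 53.62 pos [0.5654 0.0153 0.0237] F [ 0.8589 -0.0607  0.2393] w -0.0001
x [-0.0009 -0.0002 -1.    ] y [-0.9968 -0.0802  0.0009] z [-0.0802  0.9968 -0.0001]
q [ 0.4091  0.8169 -0.7904  1.856   0.7902  0.8172  0.8502]
```

View pics/w38.png

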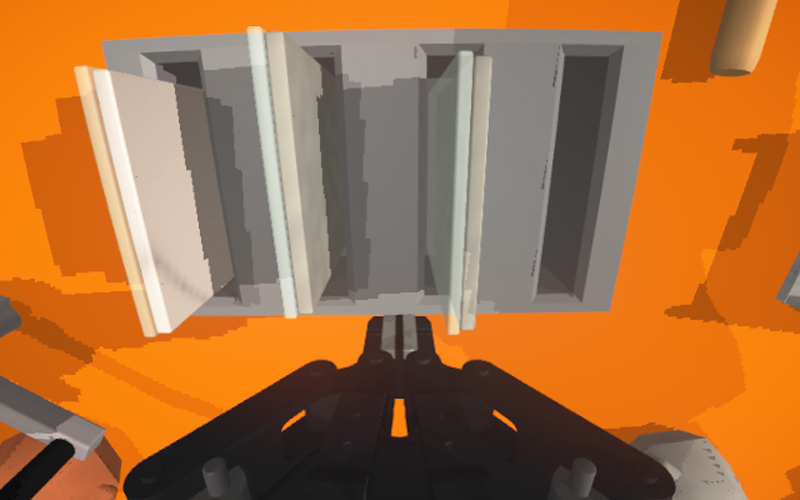

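```bash
python3 -m inch '0 -0.7 0 0 0 0; 0 -1.7 0 0 0 0; 0 -3 0 0 0 0; -2 -3 0 0 0 0; -5 -3 0 0 0 0; -8 -3 0 0 0 0; -11 -3 0 0 0 0; -14 -3 0 0 0 0; -16 -3 0 0 0 0; -18 -3 0 0 0 0'
python3 - <<'E'
from tip import *
show(); go(.49,.20,.21,4.5)
E
```

```text
t: 54.5
eef_pos: [0.5959, 0.0179, 0.2054]
ee_rot: [0.52, -0.479, -0.52, -0.48]
ft_force: [-0.1, 0.5, -0.3]
width: 0.0004
t 54.5 pos [0.5959 0.0179 0.2054] F [-0.0829  0.5453 -0.2887] w 0.0004
x [ 0.0003  0.0003 -1.    ] y [-0.9968 -0.0804 -0.0004] z [-0.0804  0.9968  0.0002]
q [ 0.4919  0.6348 -0.947   1.6488  0.5553  1.15    1.0537]
go [0.49, 0.2, 0.21] rows: -0.46 9.1 19.01 15.02 0.0 0.0
```

```bash
python3 -m inch '0 1 2 1.15 0 0; 0 2 4 2.3 0 0; 0 3 6 3.45 0 0; 0 4 8 4.6 0 0; 0 5 10 5.75 0 0; 0 6 12 6.9 0 0; 0 7 14 8.05 0 0; 0 8 16 9.2 0 0; 0 9 18 10.35 0 0; 0 9.1 19 11.5 0 0' 0.75;python3 -m inch '0 0 0 1.15 0 0; 0 0 0 2.3 0 0; 0 0 0 3.5 0 0; 0 0 0 3.5 0 0; 0 0 0 3.5 0 0; 0 0 0 3.5 0 0; 0 0 0 3.5 0 0; 0 0 0 3.5 0 0; 0 0 0 3.5 0 0; 0 0 0 3.5 0 0'
python3 - <<'E'
from tip import *
show(); c=cap('wrist','w39'); t=cap('top'); sv(t,'t39',(280,150,500,240),3.6); d=cap('scene'); sv(d,'s39',(230,120,470,280),3.3)
E
```

```text
t: 55.33
eef_pos: [0.488, 0.2025, 0.2042]
ee_rot: [-0.155, 0.69, 0.156, 0.69]
ft_force: [0.2, 0.8, 0.9]
width: 0.0638
t: 56.17
eef_pos: [0.4898, 0.1998, 0.2038]
ee_rot: [-0.029, 0.707, 0.029, 0.706]
ft_force: [-0.6, 0.1, 0.3]
width: 0.0639
t 56.17 pos [0.4898 0.1998 0.2038] F [-0.6418  0.126   0.3001] w 0.0639
x [-0.0001  0.0001 -1.    ] y [-0.0809  0.9967  0.0001] z [ 0.9967  0.0809 -0.0001]
q [-0.0228  0.4327 -0.6328  1.8331  0.3044  0.9741 -0.704 ]
```

View pics/w39.png

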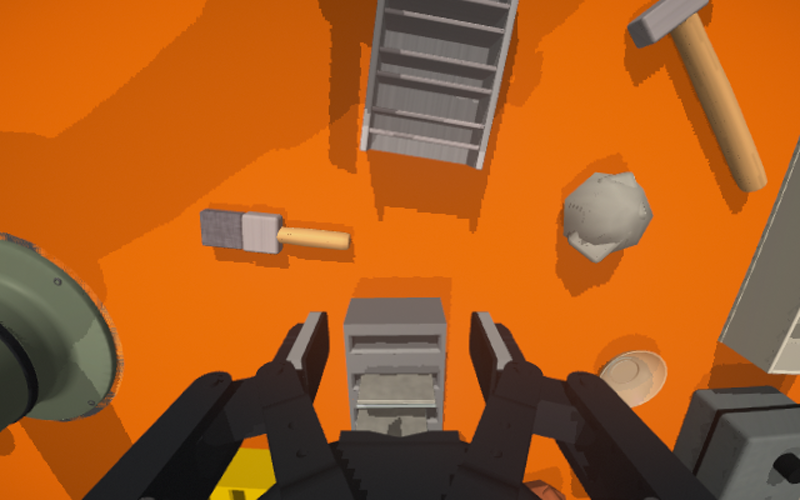

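View pics/s39.png

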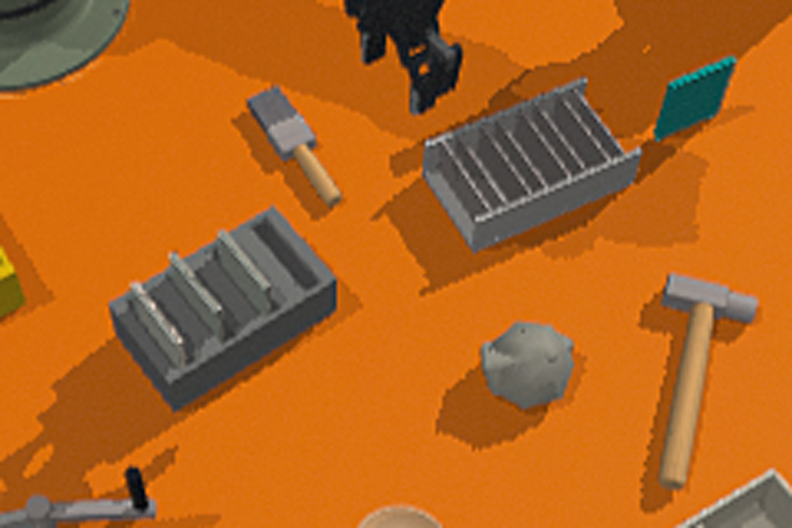

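View pics/t39.png

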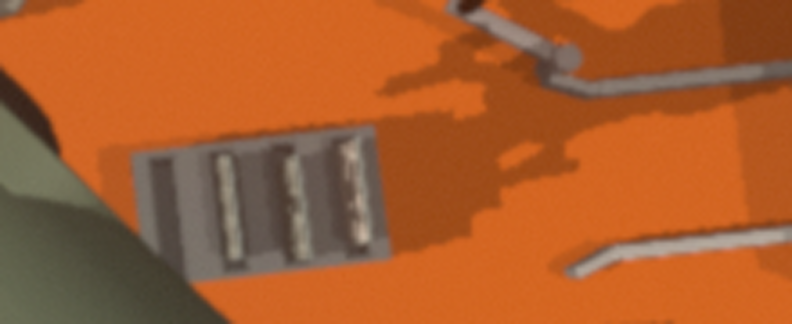

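Run:
```python
from tip import *
np.set_printoptions(precision=4,suppress=True)
t=cap('top'); d=cap('scene'); c=cap('wrist'); h=.053;k=.096;z=.06
T=lambda u,v:np.array([u/3.6+280-.5,v/3.6+150-.5]);S=lambda u,v:np.array([u/3.3+230-.5,v/3.3+120-.5]);W=lambda u,v:np.array([u/1.25-.5,v/1.25-.5])
ot=[(t,[h,k,z],T(132,152)),(t,[h,-k,z],T(374,127)),(t,[-h,-k,z],T(391,257))]
os=[(d,[-h,-k,z],S(110,303)),(d,[-h,k,z],S(273,207)),(d,[h,k,z],S(336,281)),(d,[h,-k,z],S(174,379))]
ow=[(c,[-h,k,z],W(345,324)),(c,[h,k,z],W(446,326))]
for o in(ot,os,ow,ot+os+ow):
    p,r=fit(o,[.5,.01,.07]); print(p,np.degrees(p[2]),np.abs(r).max())
G=unproj(t,[T(592,92),T(617,248),T(785,70),T(785,237)],.03); print("guides",G, (G[0]+G[1])/2)
ps=[.531,-.357,.0785]; 
for q in ([p[0],p[1]],):
    dd=np.array(q)-ps[:2]; print("in scanner", np.cos(ps[2])*dd[0]+np.sin(ps[2])*dd[1], -np.sin(ps[2])*dd[0]+np.cos(ps[2])*dd[1], np.degrees(p[2]-ps[2]))
L=[proj(t,box(p,h,k,z)),proj(t,box(ps,h,k,.0)),proj(t,X(ps,[[-.061,-.096,.03],[-.061,.08,.03],[-.075,.116,.03]])),proj(t,X(ps,[[.061,-.096,.03],[.061,.08,.03],[.075,.116,.03]]))]
sv(t,'t40',(280,130,560,250),2.8,L)
L=[proj(d,box(p,h,k,z)),proj(d,X(ps,[[-.061,-.096,.03],[-.061,.08,.03],[-.075,.116,.03]])),proj(d,X(ps,[[.061,-.096,.03],[.061,.08,.03],[.075,.116,.03]])),proj(d,X(ps,[[-.061,-.096,.045],[.061,-.096,.045]]))]
sv(d,'s40',(100,170,360,330),3,L)
```

```text
[0.5038 0.0033 0.0886] 5.074721680094459 0.6778764503110892
[0.5005 0.0059 0.0935] 5.357975975346772 1.2935885525086235
[0.4992 0.0044 0.0576] 3.300888594632391 0.9792116770442476
[0.502  0.0044 0.0843] 4.8274779339975025 1.7667688264262438
guides [[ 0.5908 -0.2708  0.03  ]
 [ 0.4644 -0.2843  0.03  ]
 [ 0.6053 -0.4295  0.03  ]
 [ 0.4699 -0.4206  0.03  ]] [ 0.5276 -0.2776  0.03  ]
in scanner -0.000568174924704061 0.36254164807345557 0.32975924222053976
```

View pics/t40.png

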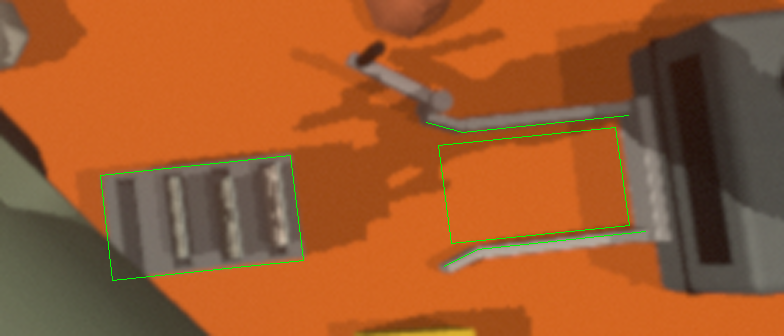

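View pics/s40.png

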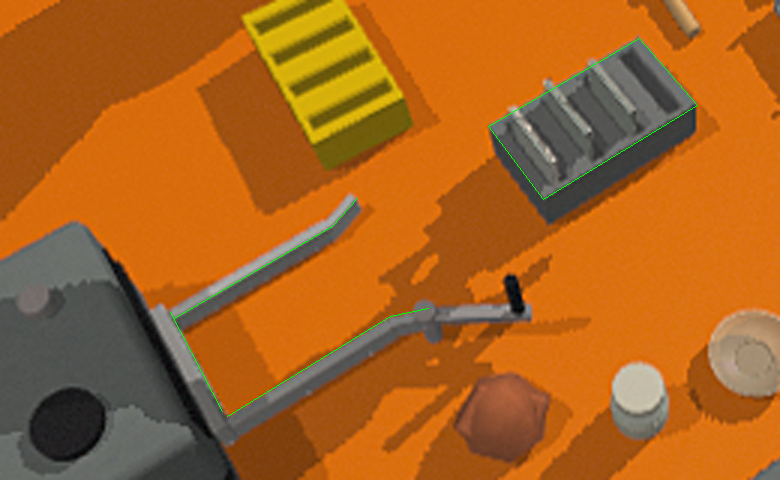

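The fits agree: the carrier is 0–3 mm off the bay axis and 0.36 m out. Lowering behind its +y face with open jaws.

```bash
python3 -c "
from h import *
go(.4918,.1415,.015,4.5)"; python3 -m inch '1 -1.5 0 0 0 0; 3 -3.5 0 0 0 0; 6 -5.8 -0.25 0 0 0; 9 -5.8 -0.25 0 0 0; 12 -5.8 -0.25 0 0 0; 15 -5.8 -0.25 0 0 0; 17 -5.8 -0.25 0 0 0; 18.2 -5.8 -0.25 0 0 0; 18.9 -5.8 -0.25 0 0 0; 18.9 -5.8 -0.25 0 0 0'
python3 - <<'E'
from tip import *
go(.4918,.1415,.015,4.5); tip("tip4",(-.028,)); c=cap("wrist","w41")
E
```

```text
go [0.4918, 0.1415, 0.015] rows: 18.88 -5.83 -0.26 0.02 0.0 -0.0
t: 57.3
eef_pos: [0.4916, 0.1419, 0.0142]
ee_rot: [-0.029, 0.707, 0.028, 0.706]
ft_force: [0.4, -0.9, 0.7]
width: 0.0638
go [0.4918, 0.1415, 0.015] rows: -0.08 -0.05 0.02 0.02 -0.01 0.0
t 57.3 pos [0.4916 0.1419 0.0142] F [ 0.354  -0.867   0.6945] w 0.0638
x [-0.0011 -0.0002 -1.    ] y [-0.0806  0.9967 -0.0002] z [ 0.9967  0.0806 -0.0011]
q [-0.0593  0.6837 -0.4565  2.0105  0.543   0.5687 -0.8131]
```

View pics/tip4.png

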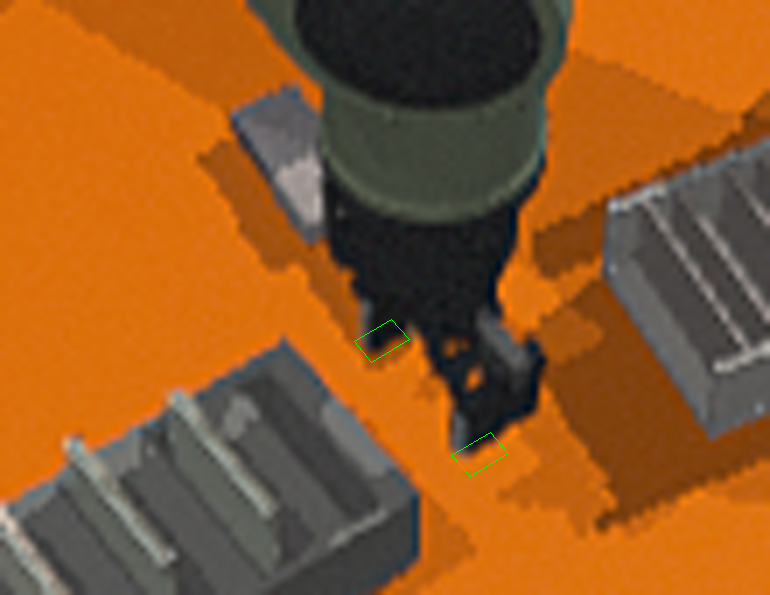

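View pics/w41.png

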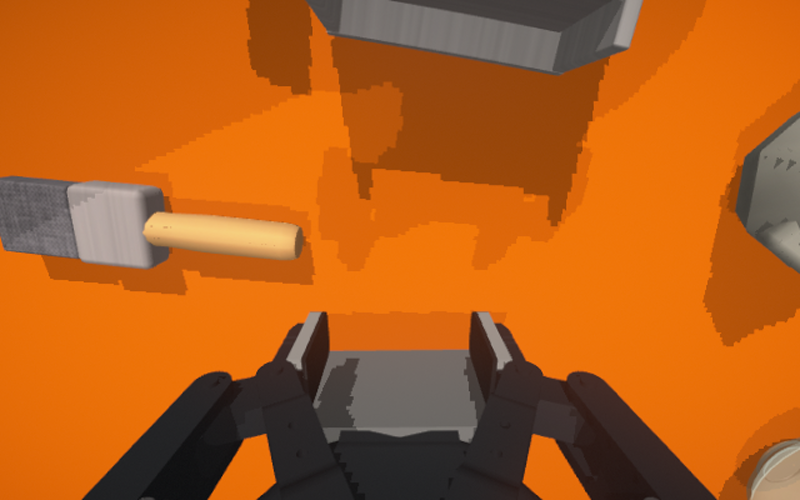

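```bash
python3 -m inch '0.3 -0.3 0 0 0 0; 0.8 -0.8 0 0 0 0; 0.8 -1.2 0 0 0 0; 0.8 -1.6 0 0 0 0; 0.8 -2 0 0 0 0; 0.8 -2.4 0 0 0 0; 0.8 -2.8 0 0 0 0; 0.8 -3.2 0 0 0 0; 0.8 -3.6 0 0 0 0; 0.8 -4 0 0 0 0'
python3 - <<'E'
from tip import *
show(); c=cap("wrist","w42"); d=cap('scene'); sv(d,'s42',(230,120,470,280),3.3)
E
```

```text
t: 58.23
eef_pos: [0.4952, 0.1022, 0.0069]
ee_rot: [-0.028, 0.706, 0.029, 0.707]
ft_force: [-0.6, 4.6, 1.3]
width: 0.0644
t 58.23 pos [0.4952 0.1022 0.0069] F [-0.6284  4.5708  1.291 ] w 0.0644
x [ 0.0003  0.0009 -1.    ] y [-0.0807  0.9967  0.0008] z [0.9967 0.0807 0.0003]
q [ 0.0127  0.6899 -0.4484  2.0291  0.5614  0.5433 -0.7554]
```

View pics/s42.png

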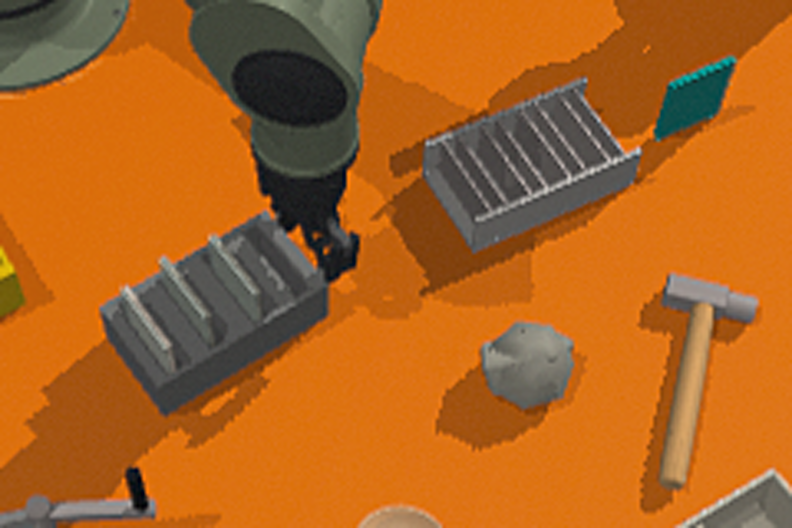

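View pics/w42.png

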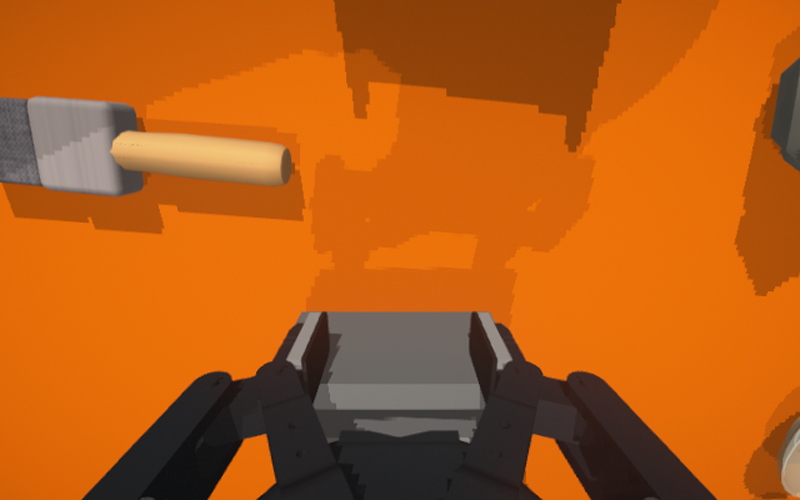

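Two-finger contact is steady at 4.6 N. Pushing along the bay axis.

```bash
python3 -m inch '0 -0.5 0 0 0 0; 0 -1 0 0 0 0; 0 -1.6 0 0 0 0; 0 -2.3 0 0 0 0; 0 -3 0 0 0 0; 0 -3.7 0 0 0 0; 0 -4.4 0 0 0 0; 0 -5.1 0 0 0 0; 0 -5.8 0 0 0 0; 0 -6.5 0 0 0 0'; python3 -m inch '0 -0.7 0 0 0 0; 0 -1.4 0 0 0 0; 0 -2.1 0 0 0 0; 0 -2.8 0 0 0 0; 0 -3.5 0 0 0 0; 0 -4.1 0 0 0 0; 0 -4.6 0 0 0 0; 0 -5 0 0 0 0; 0 -5 0 0 0 0; 0 -5 0 0 0 0'
python3 - <<'E'
from tip import *
show(); ps=[.531,-.357,.0785]; d=cap('scene')
L=[proj(d,X(ps,[[-.061,-.096,.03],[-.061,.08,.03],[-.075,.116,.03]])),proj(d,X(ps,[[.061,-.096,.03],[.061,.08,.03],[.075,.116,.03]]))]
sv(d,'s43',(100,170,360,330),3,L)
E
```

```text
t: 59.17
eef_pos: [0.5003, 0.0372, 0.0069]
ee_rot: [-0.028, 0.706, 0.029, 0.707]
ft_force: [-0.6, 5.3, 1.6]
width: 0.0642
t: 60.0
eef_pos: [0.5041, -0.0132, 0.0068]
ee_rot: [-0.028, 0.707, 0.028, 0.706]
ft_force: [0.1, 0.1, -0.0]
width: 0.064
t 60.0 pos [ 0.5041 -0.0132  0.0068] F [ 0.1163  0.1479 -0.0291] w 0.064
x [-0.0005 -0.0005 -1.    ] y [-0.0798  0.9968 -0.0005] z [ 0.9968  0.0798 -0.0005]
q [ 0.2493  0.6911 -0.459   2.0314  0.5748  0.5472 -0.5401]
```

View pics/s43.png

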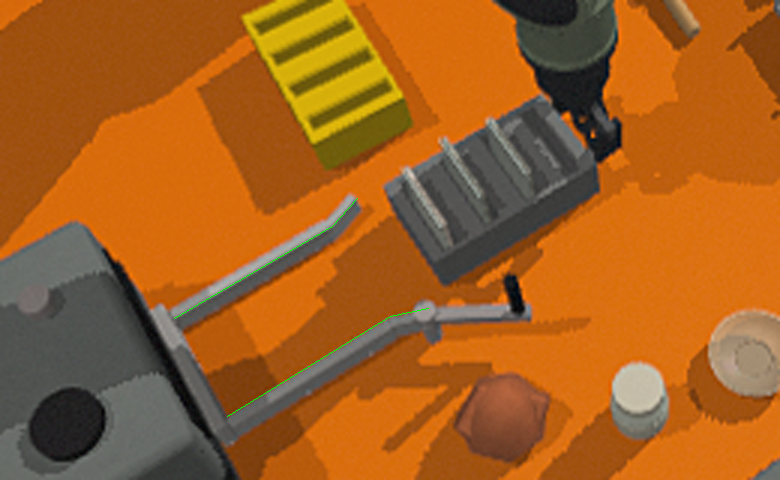

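```bash
python3 -m inch '0 -0.5 0 0 0 0; 0 -1 0 0 0 0; 0 -1.6 0 0 0 0; 0 -2.3 0 0 0 0; 0 -3 0 0 0 0; 0 -3.7 0 0 0 0; 0 -4.4 0 0 0 0; 0 -5 0 0 0 0; 0 -5.5 0 0 0 0; 0 -6 0 0 0 0'; python3 -m inch '0 -0.4 0 0 0 0; 0 -0.9 0 0 0 0; 0 -1.4 0 0 0 0; 0 -1.9 0 0 0 0; 0 -2.4 0 0 0 0; 0 -2.8 0 0 0 0; 0 -3 0 0 0 0; 0 -3 0 0 0 0; 0 -3 0 0 0 0; 0 -3 0 0 0 0'
python3 - <<'E'
from tip import *
show(); ps=[.531,-.357,.0785]; d=cap('scene')
L=[proj(d,X(ps,[[-.061,-.096,.03],[-.061,.08,.03],[-.075,.116,.03]])),proj(d,X(ps,[[.061,-.096,.03],[.061,.08,.03],[.075,.116,.03]]))]
sv(d,'s44',(100,170,360,330),3,L); t=cap('top'); sv(t,'t44',(280,130,560,250),2.8)
E
```

```text
t: 60.88
eef_pos: [0.5091, -0.073, 0.0068]
ee_rot: [-0.028, 0.707, 0.028, 0.707]
ft_force: [-0.8, 3.6, -0.8]
width: 0.0639
t: 61.72
eef_pos: [0.5116, -0.1026, 0.0069]
ee_rot: [-0.028, 0.707, 0.028, 0.707]
ft_force: [-0.3, 0.3, 0.3]
width: 0.0638
t 61.72 pos [ 0.5116 -0.1026  0.0069] F [-0.2604  0.3323  0.3004] w 0.0638
x [ 0.0001 -0.0003 -1.    ] y [-0.0801  0.9968 -0.0003] z [0.9968 0.0801 0.    ]
q [ 0.4311  0.7104 -0.4737  1.9865  0.5755  0.579  -0.3568]
```

View pics/s44.png

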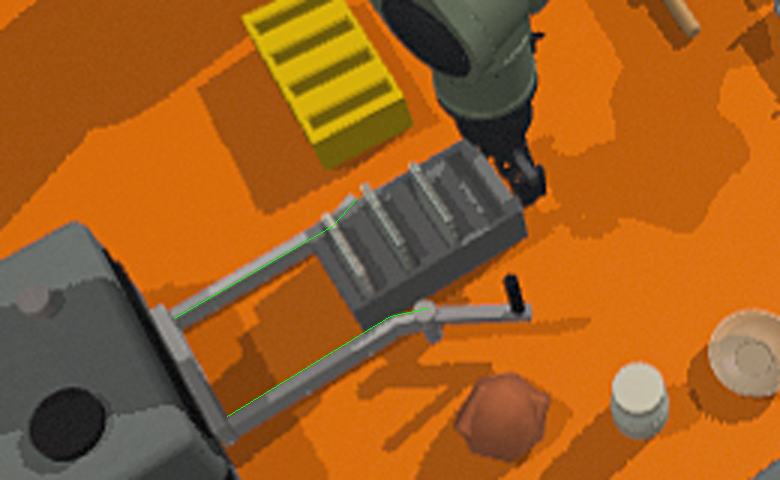

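View pics/t44.png

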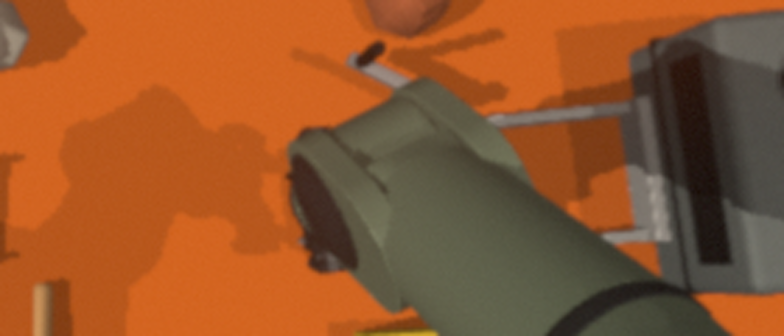

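The carrier is between the guides without snagging. Continuing.

```bash
python3 -m inch '0 -0.5 0 0 0 0; 0 -1 0 0 0 0; 0 -1.6 0 0 0 0; 0 -2.3 0 0 0 0; 0 -3 0 0 0 0; 0 -3.7 0 0 0 0; 0 -4.4 0 0 0 0; 0 -5 0 0 0 0; 0 -5.5 0 0 0 0; 0 -6 0 0 0 0'; python3 -m inch '0 -0.5 0 0 0 0; 0 -1 0 0 0 0; 0 -1.5 0 0 0 0; 0 -2 0 0 0 0; 0 -2.5 0 0 0 0; 0 -3 0 0 0 0; 0 -3.5 0 0 0 0; 0 -4 0 0 0 0; 0 -4.4 0 0 0 0; 0 -4.8 0 0 0 0'
python3 - <<'E'
from tip import *
show(); ps=[.531,-.357,.0785]; d=cap('scene')
L=[proj(d,X(ps,[[-.061,-.096,.03],[-.061,.08,.03],[-.075,.116,.03]])),proj(d,X(ps,[[.061,-.096,.03],[.061,.08,.03],[.075,.116,.03]]))]
sv(d,'s45',(100,170,360,330),3,L); c=cap('wrist','w45')
E
```

```text
t: 62.65
eef_pos: [0.5165, -0.162, 0.0069]
ee_rot: [-0.028, 0.706, 0.029, 0.707]
ft_force: [0.2, 6.3, 3.2]
width: 0.0639
t: 63.48
eef_pos: [0.5203, -0.2097, 0.0069]
ee_rot: [-0.028, 0.706, 0.029, 0.707]
ft_force: [-0.1, 6.9, 3.6]
width: 0.0641
t 63.48 pos [ 0.5203 -0.2097  0.0069] F [-0.1012  6.8597  3.5887] w 0.0641
x [ 0.0001  0.0009 -1.    ] y [-0.0808  0.9967  0.0009] z [0.9967 0.0808 0.0002]
q [ 0.6269  0.7544 -0.4936  1.8827  0.5666  0.6472 -0.1355]
```

View pics/s45.png

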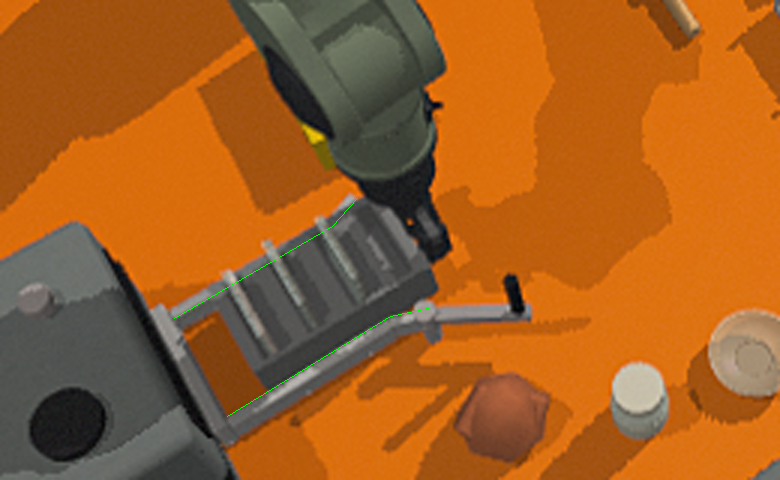

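View pics/w45.png

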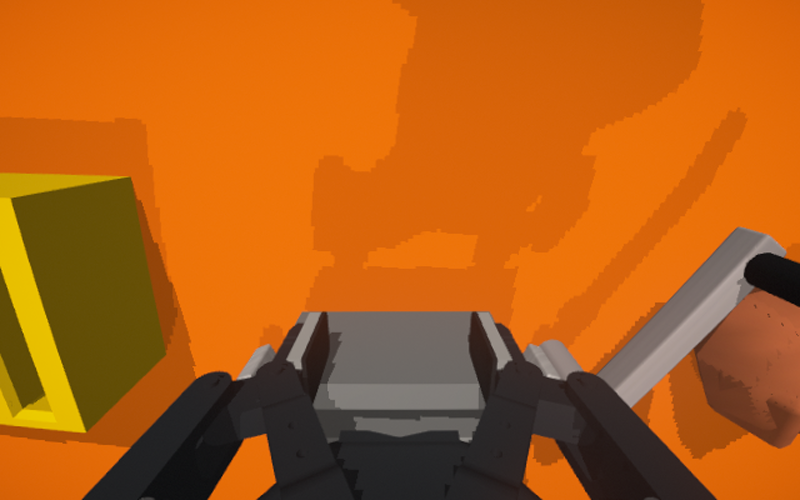

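```bash
python3 -m inch '0 -0.4 0 0 0 0; 0 -0.8 0 0 0 0; 0 -1.2 0 0 0 0; 0 -1.6 0 0 0 0; 0 -2 0 0 0 0; 0 -2.3 0 0 0 0; 0 -2.6 0 0 0 0; 0 -2.9 0 0 0 0; 0 -3.1 0 0 0 0; 0 -3.3 0 0 0 0'; python3 -m inch '0 -0.1 0 0 0 0; 0 -0.2 0 0 0 0; 0 -0.3 0 0 0 0; 0 -0.35 0 0 0 0; 0 -0.4 0 0 0 0; 0 -0.4 0 0 0 0; 0 -0.4 0 0 0 0; 0 -0.4 0 0 0 0; 0 -0.4 0 0 0 0; 0 -0.4 0 0 0 0'
python3 - <<'E'
from tip import *
show(); ps=[.531,-.357,.0785]; d=cap('scene')
L=[proj(d,box(ps,.053,.096,.06)),proj(d,X(ps,[[-.061,-.096,.045],[.061,-.096,.045]]))]
sv(d,'s46',(100,170,360,330),3,L); c=cap('wrist','w46')
E
```

```text
t: 64.42
eef_pos: [0.5229, -0.2424, 0.0068]
ee_rot: [-0.028, 0.707, 0.029, 0.706]
ft_force: [-0.7, 6.5, 2.5]
width: 0.0642
t: 65.25
eef_pos: [0.5232, -0.2464, 0.0068]
ee_rot: [-0.028, 0.707, 0.029, 0.706]
ft_force: [-1.1, 5.7, 2.9]
width: 0.064
t 65.25 pos [ 0.5232 -0.2464  0.0068] F [-1.0503  5.745   2.9292] w 0.064
x [-0.0001  0.0005 -1.    ] y [-0.0808  0.9967  0.0005] z [ 0.9967  0.0808 -0.0001]
q [ 0.6846  0.7741 -0.499   1.8359  0.5628  0.6766 -0.0633]
```

View pics/s46.png

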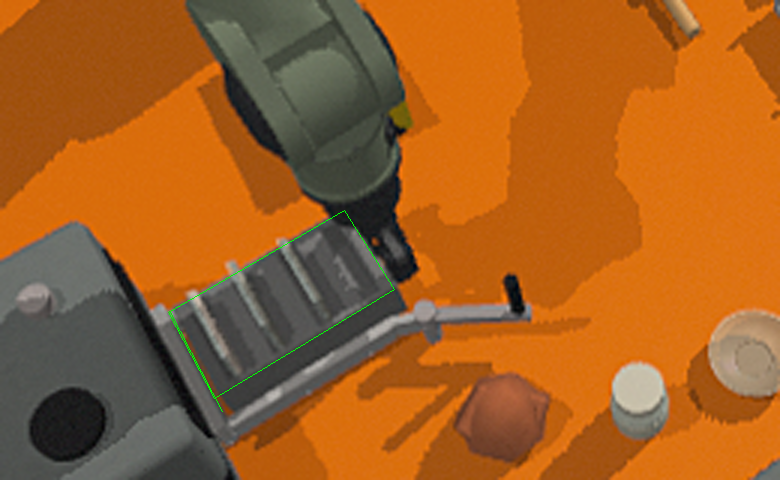

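```bash
python3 -m inch '0 -0.05 0 0 0 0; 0 -0.1 0 0 0 0; 0 -0.15 0 0 0 0; 0 -0.2 0 0 0 0; 0 -0.25 0 0 0 0; 0 -0.3 0 0 0 0; 0 -0.3 0 0 0 0; 0 -0.3 0 0 0 0; 0 -0.3 0 0 0 0; 0 -0.3 0 0 0 0'; python3 -m inch '0 -0.05 0 0 0 0; 0 -0.1 0 0 0 0; 0 -0.15 0 0 0 0; 0 -0.2 0 0 0 0; 0 -0.2 0 0 0 0; 0 -0.2 0 0 0 0; 0 -0.2 0 0 0 0; 0 -0.2 0 0 0 0; 0 -0.2 0 0 0 0; 0 -0.2 0 0 0 0'; python3 -c "
from h import *
show()"
```

```text
t: 66.18
eef_pos: [0.5235, -0.2494, 0.0069]
ee_rot: [-0.028, 0.707, 0.029, 0.707]
ft_force: [-0.3, 5.5, 2.5]
width: 0.064
t: 67.02
eef_pos: [0.5236, -0.2513, 0.0069]
ee_rot: [-0.028, 0.707, 0.029, 0.707]
ft_force: [-0.0, 5.8, 2.5]
width: 0.0638
t 67.02 pos [ 0.5236 -0.2513  0.0069] F [-0.0172  5.7722  2.5451] w 0.0638
x [-0.0001  0.0006 -1.    ] y [-0.0809  0.9967  0.0006] z [ 0.9967  0.0809 -0.    ]
q [ 0.6921  0.7769 -0.4998  1.8291  0.5622  0.6808 -0.0536]
```

```bash
for i in 1 2; do python3 -m inch '0 -0.05 0 0 0 0; 0 -0.1 0 0 0 0; 0 -0.15 0 0 0 0; 0 -0.2 0 0 0 0; 0 -0.2 0 0 0 0; 0 -0.2 0 0 0 0; 0 -0.2 0 0 0 0; 0 -0.2 0 0 0 0; 0 -0.2 0 0 0 0; 0 -0.2 0 0 0 0' | grep -E 'eef_pos|ft'; done
```

```text
eef_pos: [0.5238, -0.2534, 0.0069]
ft_force: [0.0, 5.5, 1.9]
eef_pos: [0.5238, -0.2534, 0.0068]
ft_force: [-3.1, 16.2, 7.2]
```

The force jumped to 16 N with no further travel, so it has reached the back stop. One small extra push to seat it, then I'll look.

```bash
python3 -m inch '0 -0.05 0 0 0 0; 0 -0.1 0 0 0 0; 0 -0.1 0 0 0 0; 0 -0.1 0 0 0 0; 0 -0.1 0 0 0 0; 0 -0.1 0 0 0 0; 0 -0.1 0 0 0 0; 0 -0.1 0 0 0 0; 0 -0.1 0 0 0 0; 0 -0.1 0 0 0 0' | grep -E 'eef_pos|ft';  python3 -m inch '0 0.5 0 0 0 0; 0 1 0 0 0 0; 0 2 0 0 0 0; 0 3 0 0 0 0; 0 4 0 0 0 0; 0 5.5 0 0 0 0; -2 7 0 0 0 0; -5 8 0 0 0 0; -8 9 0 0 0 0; -12 10 0 0 0 0'; python3 -m inch '-4 0 0 0 0 0; -8 0 0 0 0 0; -11 0 0 0 0 0; -11 0 0 0 0 0; -11 0 0 0 0 0; -11 0 0 0 0 0; -11 0 0 0 0 0; -11 0 0 0 0 0; -11 0 0 0 0 0; -11 0 0 0 0 0' 0.5 20
python3 - <<'E'
from tip import *
show(); ps=[.531,-.357,.0785]; d=cap('scene')
L=[proj(d,box(ps,.053,.096,.06))]
sv(d,'s47',(100,170,360,330),3,L); sv(d,'s47b',(150,210,290,310),5.5); c=cap('wrist','w47')
for cc in(c,d):
 for n in("latch_pin","latch_hinge"):
    for r in robot.pinpoint(cc,n)[:2]: print(n,r["at"],round(r["p"],2),unproj(cc,r["at"],dict(latch_pin=.125,latch_hinge=.055)[n])[0])
E
```

```text
eef_pos: [0.5238, -0.2534, 0.0068]
ft_force: [-4.6, 20.8, 9.7]
t: 70.35
eef_pos: [0.5147, -0.1554, 0.1268]
ee_rot: [-0.029, 0.707, 0.029, 0.706]
ft_force: [0.7, -0.7, 0.5]
width: 0.0639
t: 71.18
eef_pos: [0.5158, -0.157, 0.2362]
ee_rot: [-0.028, 0.707, 0.029, 0.706]
ft_force: [-0.2, 0.5, -0.7]
width: 0.0427
t 71.18 pos [ 0.5158 -0.157   0.2362] F [-0.2204  0.5035 -0.6659] w 0.0427
x [-0.0009  0.0005 -1.    ] y [-0.0804  0.9968  0.0006] z [ 0.9968  0.0804 -0.0009]
q [ 0.6912  0.4206 -0.6776  1.7676  0.2975  1.059  -0.0111]
latch_pin [449.9, 207.4] 0.97 [ 0.6578 -0.1624  0.125 ]
latch_hinge [384.9, 239.1] 0.73 [ 0.6145 -0.2387  0.055 ]
latch_hinge [537.4, 55.9] 0.25 [0.7583 0.0088 0.055 ]
latch_pin [268.9, 261.3] 0.49 [ 0.6496 -0.1623  0.125 ]
latch_hinge [389.0, 233.4] 0.74 [0.7216 0.2023 0.055 ]
latch_hinge [186.5, 276.7] 0.59 [ 0.538  -0.3828  0.055 ]
```

View pics/s47b.png

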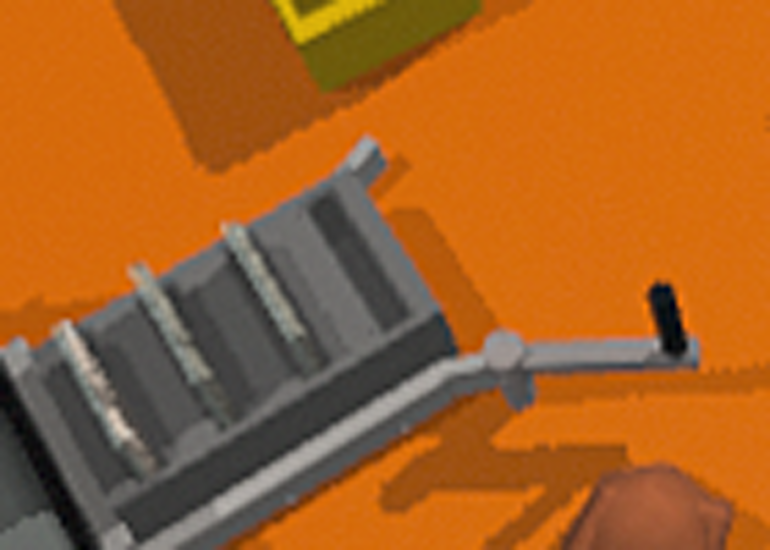

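View pics/w47.png

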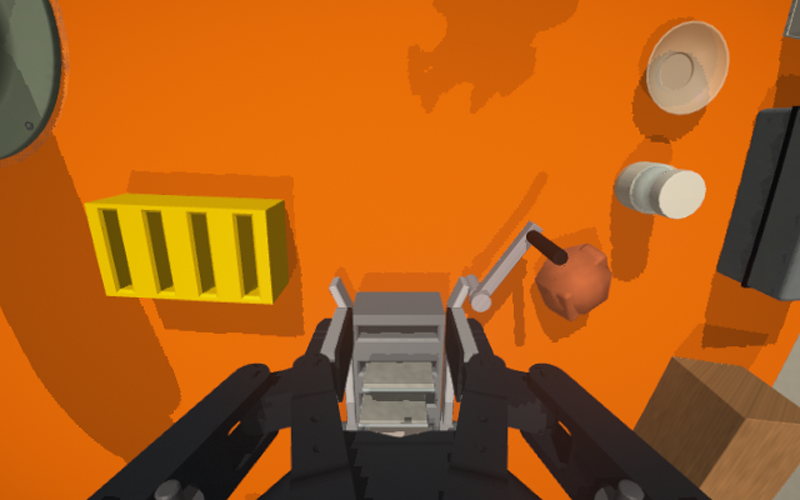

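The carrier is home against the back stop with three upright sections. Back to the latch pin at (0.657, −0.162).

```bash
python3 -c "
from h import *
go(.657,-.162,.175,4.5)"; python3 -m inch '0 0.2 3 0 0 0; 0 0.4 6 0 0 0; 0 0.5 9 0 0 0; 0 0.6 11 0 0 0; 1 0.65 13 0 0 0; 3 0.65 14 0 0 0; 5 0.65 14 0 0 0; 6 0.65 14 0 0 0; 6 0.65 14 0 0 0; 6 0.65 14 0 0 0'
python3 - <<'E'
from tip import *
show(); go(.657,-.162,.085,4.5); c=cap('wrist','w48')
for n in("latch_pin","latch_hinge"):
    for r in robot.pinpoint(c,n)[:2]: print(n,r["at"],round(r["p"],2),unproj(c,r["at"],dict(latch_pin=.125,latch_hinge=.055)[n])[0])
E
```

```text
go [0.657, -0.162, 0.175] rows: 6.18 -1.61 14.02 0.02 -0.0 -0.0
t: 72.32
eef_pos: [0.6548, -0.1397, 0.1772]
ee_rot: [-0.028, 0.707, 0.028, 0.706]
ft_force: [0.9, 0.4, 0.1]
width: 0.0423
t 72.32 pos [ 0.6548 -0.1397  0.1772] F [0.8735 0.4169 0.1335] w 0.0423
x [-0.0003  0.     -1.    ] y [-0.08    0.9968  0.0001] z [ 0.9968  0.08   -0.0003]
q [ 0.4946  0.6866 -0.6107  1.4783  0.4181  1.1092 -0.117 ]
go [0.657, -0.162, 0.085] rows: 9.22 -2.25 0.04 0.01 -0.0 -0.0
latch_pin [317.9, 237.9] 0.61 [ 0.6555 -0.1631  0.125 ]
latch_hinge [279.5, 268.2] 0.61 [ 0.615  -0.2417  0.055 ]
```

View pics/w48.png

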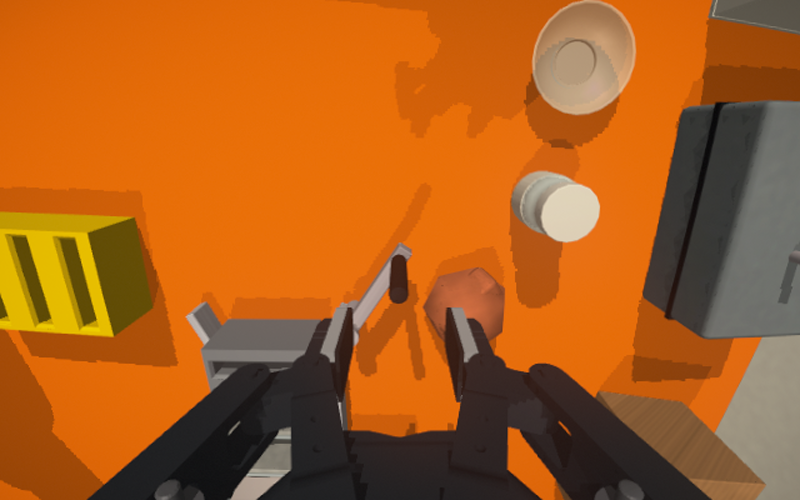

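```bash
python3 -m inch '0 -0.8 0 0 0 0; 0 -1.7 0.05 0 0 0; 0 -2.3 0.05 0 0 0; 1 -2.3 0.05 0 0 0; 3 -2.3 0.05 0 0 0; 5 -2.3 0.05 0 0 0; 7 -2.3 0.05 0 0 0; 8.5 -2.3 0.05 0 0 0; 9.2 -2.3 0.05 0 0 0; 9.2 -2.3 0.05 0 0 0'; python3 -m inch '0 0 0 0 0 0; 0 0 0 0 0 0; 0 0 0 0 0 0; 0 0 0 0 0 0; 0 0 0 0 0 0; 0 0 0 0 0 0; 0 0 0 0 0 0; 0 0 0 0 0 0; 0 0 0 0 0 0; 0 0 0 0 0 0' 0 20
python3 - <<'E'
from tip import *
show()
H=np.array([.614,-.2405]); th=.0785
s,Rm=st(); p=s["eef_pos"][:2]
Rs=np.array([[np.cos(th),-np.sin(th)],[np.sin(th),np.cos(th)]])
r=Rs.T@(p-H); a0=np.arctan2(r[1],-r[0]); print("a0",a0,"r",np.hypot(*r))
T=np.array([[Rm[0,1],Rm[1,1]],[Rm[0,2],Rm[1,2]]])
for a in np.linspace(a0,-0.02,25):
    q=H+Rs@(.09*np.array([-np.cos(a),np.sin(a)])); print(round(a,2),np.round(T@(q-p)*100,2))
E
```

```text
t: 73.3
eef_pos: [0.6565, -0.1622, 0.083]
ee_rot: [-0.028, 0.707, 0.029, 0.706]
ft_force: [0.1, -0.0, 0.2]
width: 0.0428
t: 74.13
eef_pos: [0.6579, -0.1625, 0.0859]
ee_rot: [-0.029, 0.706, 0.028, 0.707]
ft_force: [-0.9, -0.4, 7.7]
width: 0.0129
t 74.13 pos [ 0.6579 -0.1625  0.0859] F [-0.9349 -0.4448  7.6693] w 0.0129
x [ 0.0016 -0.0004 -1.    ] y [-0.0802  0.9968 -0.0006] z [0.9968 0.0802 0.0015]
q [ 0.4997  0.795  -0.567   1.524   0.4859  0.9644 -0.1312]
a0 2.162247126905703 r 0.08953849492370687
2.16 [0.04 0.03]
2.07 [ 0.46 -0.67]
1.98 [ 0.83 -1.41]
1.89 [ 1.12 -2.17]
1.8 [ 1.34 -2.96]
1.71 [ 1.49 -3.76]
1.62 [ 1.57 -4.58]
1.53 [ 1.57 -5.39]
1.43 [ 1.49 -6.21]
1.34 [ 1.35 -7.01]
1.25 [ 1.13 -7.8 ]
1.16 [ 0.84 -8.57]
1.07 [ 0.48 -9.3 ]
0.98 [  0.06 -10.  ]
0.89 [ -0.42 -10.66]
0.8 [ -0.97 -11.28]
0.71 [ -1.56 -11.84]
0.62 [ -2.21 -12.34]
0.53 [ -2.9  -12.78]
0.43 [ -3.62 -13.16]
0.34 [ -4.38 -13.47]
0.25 [ -5.16 -13.72]
0.16 [ -5.96 -13.89]
0.07 [ -6.77 -13.98]
-0.02 [ -7.59 -14.  ]
```

```bash
python3 -m inch '0 0.2 -0.3 0 0 0; 0 0.46 -0.67 0 0 0; 0 0.83 -1.41 0 0 0; 0 1.12 -2.17 0 0 0; 0 1.34 -2.96 0 0 0; 0 1.49 -3.76 0 0 0; 0 1.57 -4.58 0 0 0; 0 1.57 -5.39 0 0 0; 0 1.49 -6.21 0 0 0; 0 1.35 -7.01 0 0 0'; python3 -m inch '0 -0.22 -0.79 0 0 0; 0 -0.51 -1.56 0 0 0; 0 -0.87 -2.29 0 0 0; 0 -1.29 -2.99 0 0 0; 0 -1.77 -3.65 0 0 0; 0 -2.32 -4.27 0 0 0; 0 -2.91 -4.83 0 0 0; 0 -3.56 -5.33 0 0 0; 0 -4.25 -5.77 0 0 0; 0 -4.97 -6.15 0 0 0'
python3 - <<'E'
from tip import *
show()
H=np.array([.614,-.2405]); th=.0785
s,Rm=st(); p=s["eef_pos"][:2]
Rs=np.array([[np.cos(th),-np.sin(th)],[np.sin(th),np.cos(th)]])
r=Rs.T@(p-H); a0=np.arctan2(r[1],-r[0]); print("a0",a0,"r",np.hypot(*r))
T=np.array([[Rm[0,1],Rm[1,1]],[Rm[0,2],Rm[1,2]]])
for a in np.linspace(a0,-0.02,8):
    q=H+Rs@(.09*np.array([-np.cos(a),np.sin(a)])); print(round(a,2),np.round(T@(q-p)*100,2))
E
```

```text
t: 74.97
eef_pos: [0.5866, -0.1543, 0.0856]
ee_rot: [-0.029, 0.706, 0.028, 0.707]
ft_force: [3.3, -2.7, 4.5]
width: 0.0131
t: 75.8
eef_pos: [0.529, -0.2097, 0.085]
ee_rot: [-0.028, 0.706, 0.028, 0.707]
ft_force: [4.6, -0.3, 4.2]
width: 0.0128
t 75.8 pos [ 0.529  -0.2097  0.085 ] F [ 4.5766 -0.3087  4.1677] w 0.0128
x [ 0.0007 -0.0001 -1.    ] y [-0.0802  0.9968 -0.0002] z [0.9968 0.0802 0.0007]
q [ 0.6849  0.6534 -0.5859  1.8302  0.4855  0.8042 -0.0704]
a0 0.4256401645008928 r 0.09039653566740291
0.43 [-0.02  0.04]
0.36 [-0.55 -0.18]
0.3 [-1.09 -0.37]
0.23 [-1.64 -0.52]
0.17 [-2.2  -0.64]
0.11 [-2.77 -0.72]
0.04 [-3.34 -0.76]
-0.02 [-3.91 -0.77]
```

```bash
python3 -m inch '0 -0.4 -0.15 0 0 0; 0 -0.8 -0.28 0 0 0; 0 -1.2 -0.4 0 0 0; 0 -1.6 -0.51 0 0 0; 0 -2 -0.6 0 0 0; 0 -2.4 -0.67 0 0 0; 0 -2.8 -0.72 0 0 0; 0 -3.1 -0.75 0 0 0; 0 -3.4 -0.77 0 0 0; 0 -3.6 -0.77 0 0 0'; python3 -m inch '0 -0.1 0 0 0 0; 0 -0.2 0 0 0 0; 0 -0.3 0 0 0 0; 0 -0.3 0 0 0 0; 0 -0.3 0 0 0 0; 0 -0.3 0 0 0 0; 0 -0.3 0 0 0 0; 0 -0.3 0 0 0 0; 0 -0.3 0 0 0 0; 0 -0.3 0 0 0 0'
python3 - <<'E'
from tip import *
show()
H=np.array([.614,-.2405]); th=.0785
s,Rm=st(); p=s["eef_pos"][:2]
Rs=np.array([[np.cos(th),-np.sin(th)],[np.sin(th),np.cos(th)]])
r=Rs.T@(p-H); print("a",np.arctan2(r[1],-r[0]))
d=cap('scene');sv(d,'s50',(150,210,290,310),5.5);c=cap('wrist','w50')
E
```

```text
t: 76.63
eef_pos: [0.5234, -0.2462, 0.0848]
ee_rot: [-0.028, 0.707, 0.028, 0.706]
ft_force: [-3.2, 1.8, 11.1]
width: 0.013
t: 77.47
eef_pos: [0.5236, -0.2492, 0.0849]
ee_rot: [-0.028, 0.707, 0.028, 0.706]
ft_force: [-3.1, 0.8, 10.7]
width: 0.013
t 77.47 pos [ 0.5236 -0.2492  0.0849] F [-3.1249  0.7719 10.6928] w 0.013
x [-0.0016 -0.0003 -1.    ] y [-0.0797  0.9968 -0.0002] z [ 0.9968  0.0797 -0.0016]
q [ 0.746   0.6681 -0.5833  1.7997  0.4855  0.8223  0.0026]
a -0.01706326319038819
```

View pics/w50.png

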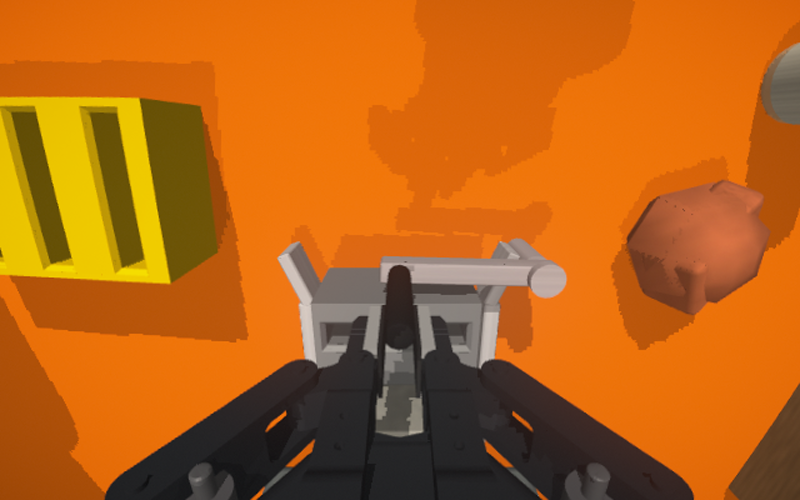

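The bar is nearly shut but there's no end-stop force yet, so I'll press on a little.

```bash
for i in 1 2 3; do python3 -m inch '0 -0.05 0 0 0 0; 0 -0.1 0 0 0 0; 0 -0.15 0 0 0 0; 0 -0.2 0 0 0 0; 0 -0.2 0 0 0 0; 0 -0.2 0 0 0 0; 0 -0.2 0 0 0 0; 0 -0.2 0 0 0 0; 0 -0.2 0 0 0 0; 0 -0.2 0 0 0 0' | grep -E 'eef_pos|ft'; done
```

```text
eef_pos: [0.5237, -0.2512, 0.0848]
ft_force: [-3.3, 1.0, 10.7]
eef_pos: [0.5237, -0.252, 0.0848]
ft_force: [-6.1, 6.7, 13.3]
eef_pos: [0.5238, -0.2527, 0.0846]
ft_force: [-6.5, 13.3, 12.9]
```

The end stop took up the load (13 N), so the latch is shut. Releasing, rising and checking.

```bash
python3 -m inch '0 0 0 0 0 0; 0 0 0 0 0 0; 0 0 0 0 0 0; 0 0 0 0 0 0; 0 0 0 0 0 0; 0 0 0 0 0 0; -1 0 0 0 0 0; -3 0 0 0 0 0; -6 0 0 0 0 0; -9 0 0 0 0 0' 0.5; python3 -m inch '-3 1 0 0 0 0; -6 3 0 0 0 0; -9 6 0 0 0 0; -9 9 0 0 0 0; -9 12 0 0 0 0; -9 15 0 0 0 0; -9 18 0 0 0 0; -9 18 0 0 0 0; -9 18 0 0 0 0; -9 18 0 0 0 0'
python3 - <<'E'
from tip import *
np.set_printoptions(precision=4,suppress=True)
show(); ps=[.531,-.357,.0785]; d=cap('scene'); t=cap('top'); c=cap('wrist','w52')
H=X(ps,[[.09,.111,.055]]); pin=X(ps,[[0,.111,.125],[0,.111,.055]]); bar=X(ps,[[.09,.111,.055],[-.012,.111,.055]])
L=lambda cc:[proj(cc,box(ps,.053,.096,.06)),proj(cc,pin),proj(cc,bar)]
sv(d,'s52',(100,190,300,330),4,L(d)); sv(d,'s52b',(150,210,290,310),5.5); sv(t,'t52',(400,120,560,240),4.9); 
for cc in(c,d,t):
 for n in("latch_pin","latch_hinge"):
    for r in robot.pinpoint(cc,n)[:1]:
        P=unproj(cc,r["at"],dict(latch_pin=.125,latch_hinge=.055)[n])[0]; dd=P[:2]-ps[:2]
        print(n,round(r["p"],2),P,"scanner",np.cos(.0785)*dd[0]+np.sin(.0785)*dd[1],-np.sin(.0785)*dd[0]+np.cos(.0785)*dd[1])
E
```

```text
t: 80.9
eef_pos: [0.5246, -0.2541, 0.1762]
ee_rot: [-0.028, 0.707, 0.029, 0.706]
ft_force: [-0.2, -0.4, -0.3]
width: 0.0427
t: 81.73
eef_pos: [0.5106, -0.0756, 0.2653]
ee_rot: [-0.029, 0.706, 0.028, 0.707]
ft_force: [-0.4, -0.6, 0.9]
width: 0.0426
t 81.73 pos [ 0.5106 -0.0756  0.2653] F [-0.4342 -0.6279  0.854 ] w 0.0426
x [ 0.0003 -0.0006 -1.    ] y [-0.0801  0.9968 -0.0006] z [0.9968 0.0801 0.0003]
q [ 0.6134  0.3619 -0.7528  1.7845  0.2753  1.1029 -0.1525]
latch_pin 0.82 [ 0.5272 -0.2516  0.125 ] scanner 0.004446822905058446 0.10538563871028989
latch_hinge 0.71 [ 0.5302 -0.3058  0.055 ] scanner 0.0032592729765739186 0.05114709189126665
latch_pin 0.75 [ 0.515  -0.2467  0.125 ] scanner -0.007311773235351347 0.11116768354406745
latch_hinge 0.54 [ 0.6148 -0.2307  0.055 ] scanner 0.09342071791428529 0.11934171818398294
```

View pics/s52.png

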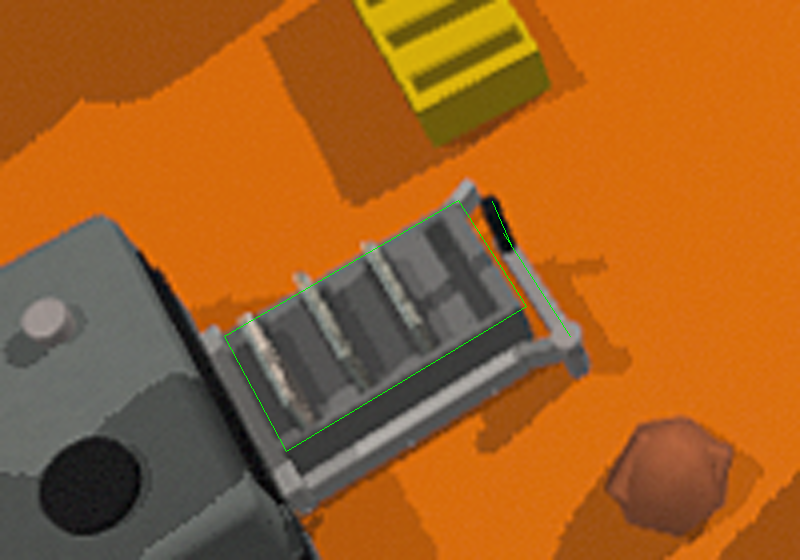

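View pics/t52.png

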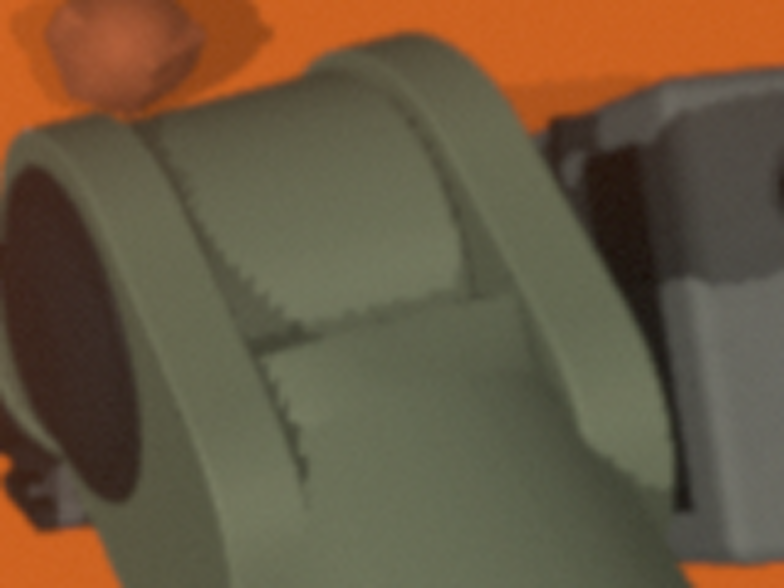

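View pics/w52.png

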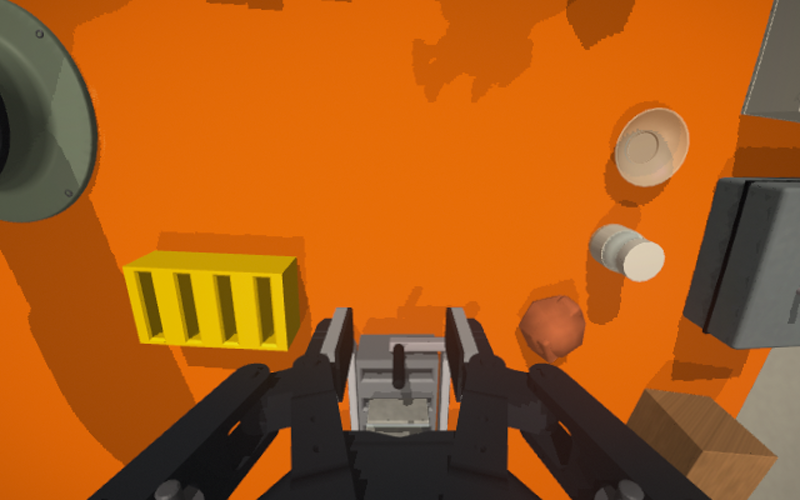

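The carrier sits on the predicted home outline, the bar lies along the shut line across the mouth, and the sections stand in their slots. Handing in.

```bash
python3 -c "
from rig import robot
print(robot.finish_job())"
```

```text
the job is handed in; nothing more can be done
None
```

I moved the three sections from the rack (one rack slot was empty) into carrier slots −72, −24 and +24 mm. Then I opened the latch to about 2.14 rad, slid the carrier home, shut the latch and handed in at about 82 s of the 208 s allowed.

**Last checks**
- **Carrier:** it stopped at the back stop, with the pushing force rising from 5.5 N to 16–21 N and no further travel. In the scene picture it lies on the predicted home outline to about 1–2 mm.
- **Latch:** it met its shut stop at about 13 N, and the bar lies along the predicted shut line.
- **Sections:** all three stand upright in their slots. The contact force came up at gripping height for the second and third; the first was lowered to the same height without a clear rise in force.
- **Bystanders:** none was touched. I did not measure the brush or rock_a again at the end.

**What disagreed**
- **Knock:** the carrier shifted about 5 mm during the run, so I measured it again before placing the third section.
- **First sideways push:** the fingertips sit further behind the TCP than I assumed. They passed over the carrier's rim and pushed lightly (about 4 N) on the middle section. I backed off and pushed on the face instead, and nothing fell.
- **Last latch fixes:** the pin estimates from the wrist and scene pictures differed by about 12 mm. The wrist picture's hinge reading was plainly wrong, and the top camera was blocked by the arm. The shut reading therefore rests on the stop force and the scene overlay.

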